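Stand the cologne tins under the pinch-latch cover

ROBOT

A 6-joint arm with a two-finger parallel gripper is mounted at the origin on the work surface. World frame = base frame: x ahead of the robot, y to its left, z up, the work surface at z = 0. Lengths are in m, angles in rad, forces in N, time in s.
With the tool pointing down it reaches from about 0.225 to 0.725 m from the base axis. Payload 3.1 kg.
Tool frame: the origin (TCP) lies at the centre of the arm's flange, where the gripper is bolted on; the fingertips stand 173 mm ahead of it and the grasp point (between the pads) lies 155 mm ahead of it (env.pinch_z is the distance from the TCP to the grasp point, in m); z points along the fingers, y is the line along which they close (so a half turn about z gives the same grasp; the last joint's range is limited). The gripper opens to 85 mm and grips with 20 to 120 N. Pads are 22 mm wide; open, the fingers measure 114 mm over their backs; the gripper's body (76 mm by 85 mm) begins 54 mm behind the grasp point. The pads swing forward as they close: fully open they stand 13 mm farther back than shut.
Start: joints at [-0.128, 0.048, 0.099, 1.622, 0, 1.443], TCP at [0.525, -0, 0.405] pointing down, gripper open.
Joint ranges: [-2.91, 2.91], [-0.99, 1.94], [-1.21, 1.42], [-2.12, 2.29], [-1.49, 1.47], [-3.14, 3.14]. Speed limits (rad/s): [2.79, 2.79, 3.14, 3.14, 3.14, 3.14].

INTERFACE

Orientations are given as [roll, pitch, yaw] about the fixed x, y, z axes, in that order (R = Rz(yaw) Ry(pitch) Rx(roll)).
In Python, from workcell import env gives the robot as it stands. The module is installed in compiled form; this text tells all that it offers.
- The arm moves only by the tool send_rows, never from a script. Its argument "plan" is a list of rows, each an object of numbers: "tx", "ty", "tz": the shift along the tool's x, y, z normalised to -1 to 1, where 1 is 100 mm; "turn": the turn about the tool's z normalised to -1 to 1, where 1 is 360 degrees. A call has 1 to 8 rows; each row is the pose to reach, as a shift and turn from the pose commanded when the call began, along the tool's axes at that moment, turning the shorter way round; what a row does not reach only later rows make up. A row lasts 1/8 s, in which the tool goes at most 62.5 mm and 10.7 degrees, less where a joint would pass 70% of its speed; a pose out of reach is approached as far as the arm can. A call with a number of a shift or a turn outside -1 to 1 is refused whole. A call with a gripper value outside its range is refused whole. "grip" is the closure, from -1 (fully open) to 1 (shut), set as the call begins (left out, the last holds). The fingers move at their own pace and stop on an object; "force" is the grip in N (left out, the last holds). Time passes only in rows, so rows that repeat a pose let the fingers close. It gives the time, the measured TCP pose, the force, the opening and the grip force at its end, in the units of the state.
- env.read_state(): the state, without advancing time (a new reading comes with each control period).
- env.read_camera(name): name is "scene" or "side" or "wrist"; returns the picture (384x512x3 uint8, red, green, blue); there is no depth.
- env.calibration(name): a dict with "fx", "fy", "cx", "cy" (pixels), "R" (3x3) and "t" (3): a world point X has camera coordinates R X + t; the wrist camera has in their place "T_tool_cam" (4x4, takes a point from camera to tool coordinates, whose origin is the TCP and whose axes are the flange's). Camera axes: x right, y down, z forward; pixel columns grow to the right and rows downward; lengths in m; the calibration is good to about 2 mm. The wrist camera is an equidistant fisheye: a pixel r from the principal point sees the ray r / f radians off the axis. A picture is of the moment at which its call begins: read the wrist's pose just before it. calibration takes no time and is no camera call.
- env.sign_off(): hands the job in; it is judged then, once.
The state is a dict: "time_s": time; "joint_positions": joint angles; "joint_velocities": joint speeds; "joint_efforts": joint torques, N m; "tcp_pos": TCP position; "tool_rot": TCP orientation; "wrist_force": force on the tool from outside, world axes, zero at the start; "ft_torque": the same for the moment, N m; "grip_width": finger opening in m; "finger_force": force on a finger pad.
Only numpy, scipy, OpenCV 4.12 (cv2) and the standard library are available. Lean on these libraries where they do the work, as an engineer would, in place of code of your own. Each camera call takes 0.05 s, during which the arm holds its last target. There are 200 camera calls.

TASK

Pinch the two red buttons on the clear cover's handle together to free its catches, lift the cover off the black stand, and stand every square cologne tin that lies on the dresser upright on a thin edge, not leaning, on the grey felt in the berths between and beside the stand's white dividers. Then put the cover back over them, square and fully down, with both catches sprung out again under their ears and every tin still standing. Leave the chrome atomizer, ring dish and comb where they are.

Things in the scene. Friction and masses are not known exactly. Their poses are not given: they have to be found in the camera images.
- stand: fixed black display plinth 256 (its x) x 146 (its y) x 12 mm high; origin at the centre of its underside, z up, so tins and cover stand at 12 mm above its origin. At x = 0, on both long sides, a steel catch ear rises to 26.5 mm above the origin, 34 mm long in x; from y = 56.5 to 72 mm its lip overhangs a hook of the cover
- stand_felt (a point): middle of the grey felt (220 x 74 mm) on the plinth's top; axes as the stand's. Three upright white dividers, 3 mm thick (x), 40 mm wide (y), 36 mm high, stand across it at x = -64.5, 0 and 64.5 mm and make four berths, centred at x = -97, -32, 32 and 97 mm: a tin stands freely in one, big faces towards +x and -x, without leaning on a divider
- cover_foot (a point): clear acrylic dust cover, open below: 240 (x) x 86 (y) x 72 mm high outside, 3 mm walls, so 234 x 80 x 69 mm inside; with hooks 122 mm over y; 0.36 kg. This point is the centre of its open rim's plane (the underside), z up. Closed, it stands on the plinth with this point 12 mm above the stand's origin and both x axes parallel (a half turn is the same); 2 mm of sideways (y) play to each ear. Its height can rise only about 1.5 mm while the hooks are caught
- cover_handle (a point): the point midway between the two red buttons of the cover's black handle, at the height to pinch: 103 mm above cover_foot, 31 mm above the cover's flat top; axes as the cover's. The handle rises to 118 mm above cover_foot
- button_left (a joint): red spring button on the handle's +y face, 28 mm long (x) x 26 mm high, with the steel hook strip of its side (strip 14 mm wide, outside the cover's wall): 0 = out (hook under the ear lip), 0.008 m = fully pressed towards the handle's middle. The hook of a centred cover clears the lip from about 0.005 m. Fully pressed takes about 5 N.
- button_right (a joint): the same red spring button on the handle's -y face
- button_left_face (a point): Unpressed, the two buttons measure 48 mm over their faces; both fully pressed 32 mm. Pressing both also gives the grip to lift the cover by. This point: middle of the outer face of the left (+y) button, axes as the cover's
- button_right_face (a point): middle of the outer face of the right (-y) button, axes as the cover's
- tin1_centre (a point): centre of a closed, rigid brass solid-cologne tin, a square slab 56 x 56 x 20 mm, 0.06 to 0.12 kg; z is the normal of its big square faces (up or down as it lies flat at the start), x and y run along its square sides. May be absent. Any of its four thin edges may be the lower one
- tin2_centre (a point): centre of a closed, rigid copper solid-cologne tin, a square slab 56 x 56 x 20 mm, 0.06 to 0.12 kg; z is the normal of its big square faces (up or down as it lies flat at the start), x and y run along its square sides. May be absent. Any of its four thin edges may be the lower one
- tin3_centre (a point): centre of a closed, rigid green-painted solid-cologne tin, a square slab 56 x 56 x 20 mm, 0.06 to 0.12 kg; z is the normal of its big square faces (up or down as it lies flat at the start), x and y run along its square sides. May be absent. Any of its four thin edges may be the lower one
- tin4_centre (a point): centre of a closed, rigid blue-painted solid-cologne tin, a square slab 56 x 56 x 20 mm, 0.06 to 0.12 kg; z is the normal of its big square faces (up or down as it lies flat at the start), x and y run along its square sides. May be absent. Any of its four thin edges may be the lower one
- atomizer_mid (a point): bystander: chrome atomizer, 32 mm across, 95 mm tall; about half-way up; loose, to be left alone
- ring_dish_mid (a point): bystander: white ceramic ring dish, 80 mm across, 22 mm tall; about half-way up; loose, to be left alone
- comb_mid (a point): bystander: flat wooden comb lying on the dresser, 20 x 150 x 7 mm; about half-way up; loose, to be left alone

How it is judged:
On the way, in this order (a step that is already met when the one before it is completed fails the run):
1. both buttons are pinched in while the cover is still down on the stand (value of joint each of button_left, button_right above 0.0055 m and z of cover_foot in the frame of stand below 0.016 m), for 0.1 s.
2. the cover is lifted off the stand and moved clear of it (distance between cover_foot and stand above 0.12 m), for 0.2 s.
3. every tin present stands upright on a thin edge on the stand, the cover still off (x of tin1_centre in the frame of stand between -0.107 and 0.107 m and y of tin1_centre in the frame of stand between -0.03 and 0.03 m and z of tin1_centre in the frame of stand between 0.035 and 0.045 m and angle between tin1_centre's own z axis and vertical between 1.421 and 1.721 rad and x of tin2_centre in the frame of stand between -0.107 and 0.107 m and y of tin2_centre in the frame of stand between -0.03 and 0.03 m and z of tin2_centre in the frame of stand between 0.035 and 0.045 m and angle between tin2_centre's own z axis and vertical between 1.421 and 1.721 rad and x of tin3_centre in the frame of stand between -0.107 and 0.107 m and y of tin3_centre in the frame of stand between -0.03 and 0.03 m and z of tin3_centre in the frame of stand between 0.035 and 0.045 m and angle between tin3_centre's own z axis and vertical between 1.421 and 1.721 rad and x of tin4_centre in the frame of stand between -0.107 and 0.107 m and y of tin4_centre in the frame of stand between -0.03 and 0.03 m and z of tin4_centre in the frame of stand between 0.035 and 0.045 m and angle between tin4_centre's own z axis and vertical between 1.421 and 1.721 rad and distance between cover_foot and stand above 0.05 m), for 0.2 s.
At the end, for the whole second after the job is handed in: Every tin stands on a thin edge on the stand (faces within 8 deg of vertical, centre within 107 mm along, 30 mm across of its middle); cover fully down (2.5 mm), centred within 9 mm along, 5 mm across, square within 4.5 deg; both buttons out (under 3 mm pressed); all at rest (x of tin1_centre in the frame of stand between -0.107 and 0.107 m and y of tin1_centre in the frame of stand between -0.03 and 0.03 m and z of tin1_centre in the frame of stand between 0.035 and 0.045 m and angle between tin1_centre's own z axis and vertical between 1.421 and 1.721 rad and x of tin2_centre in the frame of stand between -0.107 and 0.107 m and y of tin2_centre in the frame of stand between -0.03 and 0.03 m and z of tin2_centre in the frame of stand between 0.035 and 0.045 m and angle between tin2_centre's own z axis and vertical between 1.421 and 1.721 rad and x of tin3_centre in the frame of stand between -0.107 and 0.107 m and y of tin3_centre in the frame of stand between -0.03 and 0.03 m and z of tin3_centre in the frame of stand between 0.035 and 0.045 m and angle between tin3_centre's own z axis and vertical between 1.421 and 1.721 rad and x of tin4_centre in the frame of stand between -0.107 and 0.107 m and y of tin4_centre in the frame of stand between -0.03 and 0.03 m and z of tin4_centre in the frame of stand between 0.035 and 0.045 m and angle between tin4_centre's own z axis and vertical between 1.421 and 1.721 rad and x of cover_foot in the frame of stand between -0.009 and 0.009 m and y of cover_foot in the frame of stand between -0.005 and 0.005 m and z of cover_foot in the frame of stand between 0.009 and 0.0145 m and angle between the x axis of cover_foot and the x axis of stand, either way round below 0.08 rad and value of joint each of button_left, button_right below 0.003 m and linear speed of each of cover, tin1, tin2, tin3, tin4 below 0.02 m/s); the robot touches nothing.
It fails at once if the atomizer, the ring dish or the comb is pushed more than 35 mm away or knocked over (distance of any of atomizer_mid, ring_dish_mid, comb_mid from where it was at the start of the episode above 0.035 m or angle between any of atomizer_mid, ring_dish_mid, comb_mid's own z axis and vertical above 0.6 rad).
Of tin1, tin2, tin3, tin4 only 3 to 4 are there at a start; the rules pass over those that are not, and their reading is None.
At some moment in a run one of tin1, tin2, tin3, tin4 may be knocked a few centimetres aside while the robot is not near it.
Once in a run the grip may slacken for a moment while it holds something.
It also fails if it takes over 210 s, if anything falls off the work surface, if the arm or the gripper's body presses on something with over 40 N, if the wrist force passes 120 N, or if a joint passes its speed limit or range.

## Working session

There is one attempt and no reset: what is moved stays moved. The work goes in short steps, Python scripts to look and compute and a tool call to move; the robot and the scene stay as the last step left them, time stands still between calls to the robot, and variables do not carry over. Pictures are saved under pics/ and viewed, at most 14 in all, crops included, and the job is handed in when it is done.

Besides the shell and the picture viewer there is one more tool, called after ">>>" as name([rows], argument=value, ...), one row to a line, values as JSON. send_rows: Moves the arm, as the interface text tells. Its arguments: {"type":"object","properties":{"plan":{"type":"array"},"grip":{"type":"number"},"force":{"type":"number"}},"required":["plan"]}

```bash
mkdir -p pics; python3 - <<'E'
from workcell import env
import cv2,numpy as np
s=env.read_state();print(s)
for n in("scene","side","wrist"):
    im=env.read_camera(n);cv2.imwrite(f"pics/{n}0.png",im[:,:,::-1]);c=env.calibration(n);print(n,{k:np.round(v,4).tolist() for k,v in c.items()})
a=cv2.imread("pics/scene0.png");cv2.imwrite("pics/scene0b.png",cv2.resize(a,(800,600),interpolation=cv2.INTER_CUBIC))
a=cv2.imread("pics/wrist0.png");cv2.imwrite("pics/wrist0b.png",cv2.resize(a,(800,600),interpolation=cv2.INTER_CUBIC))
print(env.pinch_z)
E
```

```text
{'time_s': 0.0, 'joint_positions': array([-1.27832106e-01,  4.87401836e-02,  9.75755593e-02,  1.62199504e+00,
       -1.27836583e-05,  1.44300610e+00]), 'joint_velocities': array([ 0.00193713, -0.000711  , -0.00078913,  0.00218027, -0.00096139,
       -0.00049558]), 'joint_efforts': array([ 2.96208136e-04, -3.38780022e+01,  3.20016932e+01,  2.03766406e-02,
       -2.11149008e-04,  6.20949692e-06]), 'tcp_pos': array([ 5.24790263e-01, -4.33650118e-06,  4.03511005e-01]), 'tool_rot': array([-3.13924696e+00, -2.88509954e-04,  1.57075413e+00]), 'wrist_force': array([-0.37230681, -0.49133173,  0.48673853]), 'ft_torque': array([-0.00152019,  0.0087439 , -0.04700446]), 'finger_force': 0.0, 'grip_width': 0.08523246953891439}
scene {'fx': 378.3814, 'fy': 378.3814, 'cx': 255.8679, 'cy': 188.9745, 'R': [[-0.0745, 0.9972, -0.0013], [0.7164, 0.0526, -0.6957], [-0.6937, -0.0527, -0.7183]], 't': [0.1569, -0.3338, 1.3141]}
side {'fx': 351.9808, 'fy': 351.9808, 'cx': 251.2188, 'cy': 185.3301, 'R': [[0.8157, -0.5785, -0.0082], [-0.3916, -0.5416, -0.7439], [0.4259, 0.61, -0.6682]], 't': [-0.5381, 0.23, 0.7859]}
wrist {'fx': 297.3186, 'fy': 297.3186, 'cx': 254.5289, 'cy': 194.3933, 'T_tool_cam': [[-0.0004, -0.9536, -0.3011, 0.0763], [1.0, -0.0004, -0.0001, 0.0009], [0.0, -0.3011, 0.9536, 0.0309], [0.0, 0.0, 0.0, 1.0]]}
0.1547
```

View pics/scene0b.png

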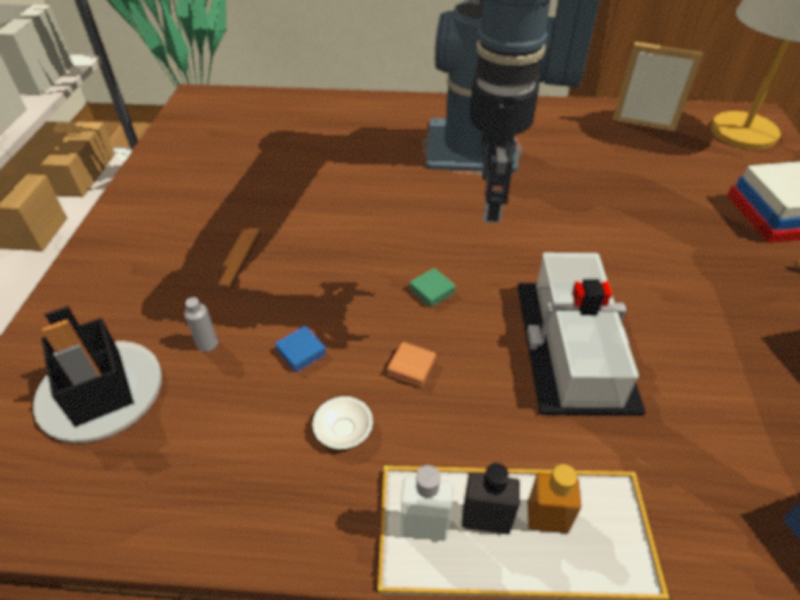

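View pics/wrist0b.png

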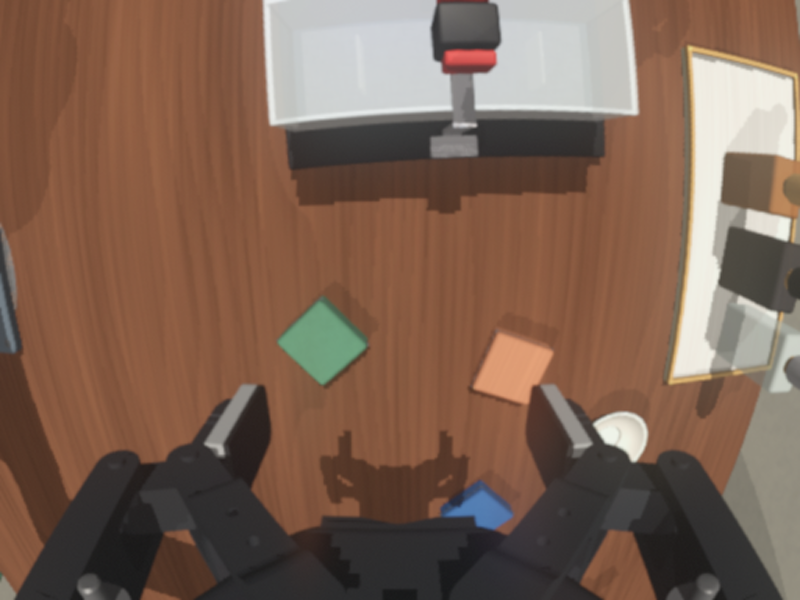

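```bash
cat > h.py <<'E'
from workcell import env
import cv2,numpy as np
from scipy.spatial.transform import Rotation as Ro
def pose(s=None):
    s=s or env.read_state(); return Ro.from_euler('xyz',s['tool_rot']).as_matrix(),np.array(s['tcp_pos'])
def w2(name,px,z,P=None,sc=1.5625):
    """pixel (in 800x600 scaled picture) -> world point at height z"""
    u=np.array(px,float)/sc; c=env.calibration(name)
    a=np.array([(u[0]-c['cx'])/c['fx'],(u[1]-c['cy'])/c['fy']])
    if name=='wrist':
        r=np.linalg.norm(a); d=np.r_[a/r*np.sin(r),np.cos(r)]
        T=np.array(c['T_tool_cam']);R,t=P or pose()
        d=R@T[:3,:3]@d;o=R@T[:3,3]+t
    else:
        R=np.array(c['R']);d=R.T@np.r_[a,1];o=-R.T@np.array(c['t'])
    return o+d*(z-o[2])/d[2]
def snap(name,f):
    P=pose();im=env.read_camera(name)[:,:,::-1]
    cv2.imwrite(f'pics/{f}.png',cv2.resize(im,(800,600),interpolation=cv2.INTER_CUBIC));return im,P
def tool(dw,s=None):
    R,t=pose(s);return R.T@np.array(dw)
def st(s=None):
    s=s or env.read_state();print(round(s['time_s'],2),'tcp',np.round(s['tcp_pos'],4),'rot',np.round(s['tool_rot'],4),'w',round(s['grip_width'],4),'ff',round(s['finger_force'],1),'F',np.round(s['wrist_force'],1),'j6',round(s['joint_positions'][5],2))
E
python3 - <<'E'
from h import *
P=pose()
print('wrist');
for n,p,z in[('green',[(323,297),(278,342),(323,386),(368,344)],.02),('cop',[(497,330),(553,348),(530,405),(473,390)],.02),('plinth near',[(292,165),(603,152)],.012),('ear',[(455,146)],.0265),('blue',[(480,481)],.02),('cover top',[(274,125),(635,112)],.084)]:
    q=[w2('wrist',x,z,P)[:2] for x in p];print(n,np.round(q,4).tolist(),np.round(np.mean(q,0),4))
print('scene')
for n,p,z in[('green',[(432,269),(456,286),(433,305),(410,288)],.02),('cop',[(404,343),(437,352),(424,385),(387,370)],.02),('blue',[(305,327),(326,348),(298,364),(276,346)],.02),('plinth',[(518,284),(540,412),(643,410)],.012),('handle top',[(594,283)],.13),('dish',[(343,425)],.02),('atom',[(203,340)],.0),('comb',[(240,255)],.0),('cover place',[(690,300)],0)]:
    q=[w2('scene',x,z)[:2] for x in p];print(n,np.round(q,4).tolist(),np.round(np.mean(q,0),4))
E
```

```text
wrist
green [[0.4652, -0.0294], [0.4245, -0.0687], [0.4606, -0.1093], [0.5005, -0.0697]] [ 0.4627 -0.0693]
cop [[0.6068, -0.0577], [0.658, -0.0747], [0.6435, -0.1302], [0.59, -0.1132]] [ 0.6246 -0.094 ]
plinth near [[0.4427, 0.0757], [0.6921, 0.092]] [0.5674 0.0838]
ear [[0.5672, 0.0887]] [0.5672 0.0887]
blue [[0.6048, -0.2155]] [ 0.6048 -0.2155]
cover top [[0.4481, 0.1019], [0.6826, 0.1186]] [0.5653 0.1102]
scene
green [[0.4282, -0.0704], [0.4662, -0.0293], [0.512, -0.0657], [0.4764, -0.1049]] [ 0.4707 -0.0675]
cop [[0.5939, -0.1066], [0.6076, -0.0563], [0.6687, -0.0729], [0.6462, -0.1277]] [ 0.6291 -0.0909]
blue [[0.5733, -0.2617], [0.6122, -0.2226], [0.645, -0.2586], [0.6139, -0.2982]] [ 0.6111 -0.2603]
plinth [[0.4458, 0.0749], [0.6965, 0.0891], [0.6827, 0.2318]] [0.6083 0.1319]
handle top [[0.5568, 0.1565]] [0.5568 0.1565]
dish [[0.7419, -0.1784]] [ 0.7419 -0.1784]
atom [[0.5945, -0.4213]] [ 0.5945 -0.4213]
comb [[0.3956, -0.4155]] [ 0.3956 -0.4155]
cover place [[0.4505, 0.3599]] [0.4505 0.3599]
```

>>> send_rows([
  {"tx": 0.4, "ty": 0.1, "turn": 0.03},
  {"tx": 0.7, "ty": 0.2, "turn": 0.06},
  {"tx": 0.8, "ty": 0.3, "turn": 0.09},
  {"tx": 0.8, "ty": 0.3, "turn": 0.12},
  {"tx": 0.8, "ty": 0.3, "turn": 0.12},
])

```text
invalid input at $.plan[0]: expected keys tx, ty, tz, turn
```

```bash
python3 -c "
from h import *
st()"
```

```text
0.15 tcp [0.5248 0.     0.4038] rot [-3.1397e+00 -2.0000e-04  1.5708e+00] w 0.0855 ff 0.0 F [-0.5 -0.   0.2] j6 1.44
```

>>> send_rows([
  {"tx": 0.4, "ty": 0.1, "tz": 0, "turn": 0.03},
  {"tx": 0.7, "ty": 0.2, "tz": 0, "turn": 0.06},
  {"tx": 0.8, "ty": 0.3, "tz": 0, "turn": 0.09},
  {"tx": 0.8, "ty": 0.3, "tz": 0, "turn": 0.12},
  {"tx": 0.8, "ty": 0.3, "tz": 0, "turn": 0.12},
])

```text
time_s: 0.78
tcp_pos: [0.555, 0.0802, 0.4041]
tool_rot: [-3.141, 0.001, 0.819]
wrist_force: [-0.1, -0.4, 0.0]
grip_width: 0.0854
finger_force: 0.0
```

```bash
python3 -c "
from h import *
st();print(tool([.56-env.read_state()['tcp_pos'][0],.157-env.read_state()['tcp_pos'][1],0]))"
```

```text
0.78 tcp [0.555  0.0802 0.4041] rot [-3.1407e+00  9.0000e-04  8.1920e-01] w 0.0854 ff 0.0 F [-0.1 -0.4  0. ] j6 2.35
[ 5.95158665e-02 -4.87476120e-02 -1.05058660e-05]
```

>>> send_rows([
  {"tx": 0.3, "ty": -0.25, "tz": 0, "turn": -0.03},
  {"tx": 0.6, "ty": -0.49, "tz": 0, "turn": -0.06},
  {"tx": 0.6, "ty": -0.49, "tz": 0, "turn": -0.09},
  {"tx": 0.6, "ty": -0.49, "tz": 0, "turn": -0.12},
  {"tx": 0.6, "ty": -0.49, "tz": 0, "turn": -0.15},
  {"tx": 0.6, "ty": -0.49, "tz": 0, "turn": -0.18},
  {"tx": 0.6, "ty": -0.49, "tz": 0, "turn": -0.21},
  {"tx": 0.6, "ty": -0.49, "tz": 0, "turn": -0.24},
])

```text
time_s: 1.78
tcp_pos: [0.5603, 0.1569, 0.4045]
tool_rot: [-3.141, -0.0, 2.326]
wrist_force: [-0.4, 1.0, -0.4]
grip_width: 0.0852
finger_force: 0.0
```

>>> send_rows([
  {"tx": 0, "ty": 0, "tz": 0, "turn": -0.03},
  {"tx": 0, "ty": 0, "tz": 0, "turn": -0.06},
  {"tx": 0, "ty": 0, "tz": 0, "turn": -0.09},
  {"tx": 0, "ty": 0, "tz": 0, "turn": -0.12},
  {"tx": 0, "ty": 0, "tz": 0, "turn": -0.14},
  {"tx": 0, "ty": 0, "tz": 0, "turn": -0.14},
])

```text
time_s: 2.52
tcp_pos: [0.5603, 0.157, 0.4045]
tool_rot: [-3.142, -0.0, -3.086]
wrist_force: [-0.1, -0.6, 0.3]
grip_width: 0.0851
finger_force: 0.0
```

```bash
python3 -c "
from h import *
st();snap('wrist','w1')"
```

```text
2.52 tcp [0.5603 0.157  0.4045] rot [-3.1415e+00 -4.0000e-04 -3.0863e+00] w 0.0851 ff 0.0 F [-0.1 -0.6  0.3] j6 0.1
```

View pics/w1.png

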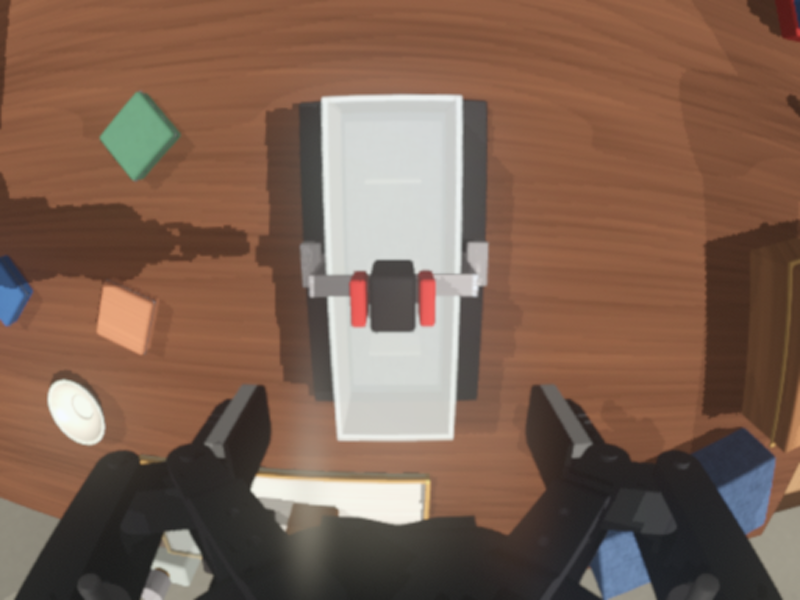

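```bash
python3 - <<'E'
from h import *
P=pose()
q={}
for n,p,z in[('plinth',[(300,101),(487,101),(316,401),(478,399)],.012),('ears top',[(311,250),(477,250)],.0265),('handle top',[(393,296),(375,262),(412,262),(372,330),(415,330)],.13),('buttons top',[(360,273),(426,273),(360,325),(427,325)],.128),('cover top',[(322,97),(462,95),(338,439),(454,439)],.084)]:
    q[n]=np.array([w2('wrist',x,z,P)[:2] for x in p]);print(n,np.round(q[n],4).tolist(),np.round(q[n].mean(0),4))
e=q['plinth'];print('yaw',[np.arctan2(d[1],d[0]) for d in(e[2]-e[0],e[3]-e[1])], 'perp',np.arctan2(-(e[1]-e[0])[0],(e[1]-e[0])[1]))
e=q['cover top'];print('yaw cover',[np.arctan2(d[1],d[0]) for d in(e[2]-e[0],e[3]-e[1])])
E
```

```text
plinth [[0.4384, 0.0742], [0.4311, 0.2181], [0.6936, 0.0899], [0.6837, 0.2349]] [0.5617 0.1543]
ears top [[0.554, 0.0892], [0.5472, 0.2164]] [0.5506 0.1528]
handle top [[0.5567, 0.1535], [0.5382, 0.1428], [0.5372, 0.1627], [0.5772, 0.1427], [0.5759, 0.1668]] [0.557  0.1537]
buttons top [[0.5452, 0.1348], [0.5433, 0.1707], [0.5754, 0.1357], [0.5733, 0.1735]] [0.5593 0.1537]
cover top [[0.445, 0.1034], [0.4394, 0.1892], [0.6838, 0.1181], [0.6791, 0.2048]] [0.5618 0.1539]
yaw [np.float64(0.06154234460193964), np.float64(0.0663935731579826)] perp 0.051032318679488375
yaw cover [np.float64(0.06147217963869887), np.float64(0.06486082666689998)]
```

>>> send_rows([
  {"tx": 0, "ty": -0.025, "tz": 0.3, "turn": -0.001},
  {"tx": 0, "ty": -0.025, "tz": 0.6, "turn": -0.001},
  {"tx": 0, "ty": -0.025, "tz": 0.85, "turn": -0.001},
  {"tx": 0, "ty": -0.025, "tz": 0.95, "turn": -0.001},
])

```text
time_s: 3.08
tcp_pos: [0.5598, 0.1546, 0.3076]
tool_rot: [-3.141, -0.004, -3.081]
wrist_force: [0.7, 0.1, -0.3]
grip_width: 0.0855
finger_force: 0.0
```

>>> send_rows([
  {"tx": 0, "ty": 0, "tz": 0.2, "turn": 0},
  {"tx": 0, "ty": 0, "tz": 0.41, "turn": 0},
  {"tx": 0, "ty": 0, "tz": 0.41, "turn": 0},
])

```text
time_s: 3.45
tcp_pos: [0.5598, 0.1546, 0.2674]
tool_rot: [-3.141, -0.003, -3.081]
wrist_force: [-0.5, 0.8, 0.3]
grip_width: 0.0855
finger_force: 0.0
```

>>> send_rows([
  {"tx": 0, "ty": 0, "tz": 0, "turn": 0},
  {"tx": 0, "ty": 0, "tz": 0, "turn": 0},
  {"tx": 0, "ty": 0, "tz": 0, "turn": 0},
  {"tx": 0, "ty": 0, "tz": 0, "turn": 0},
  {"tx": 0, "ty": 0, "tz": 0, "turn": 0},
  {"tx": 0, "ty": 0, "tz": 0, "turn": 0},
  {"tx": 0, "ty": 0, "tz": 0, "turn": 0},
  {"tx": 0, "ty": 0, "tz": 0, "turn": 0},
], grip=1, force=40)

```text
time_s: 4.45
tcp_pos: [0.5612, 0.1542, 0.2715]
tool_rot: [-3.14, 0.004, -3.081]
wrist_force: [-1.6, -3.7, 6.7]
grip_width: 0.0275
finger_force: 40.5
```

```bash
python3 -c "
from h import *
st()"
```

```text
4.45 tcp [0.5612 0.1542 0.2715] rot [-3.14    0.004  -3.0809] w 0.0275 ff 40.5 F [-1.6 -3.7  6.7] j6 0.09
```

```bash
python3 -c "
from h import *
im,P=snap('scene','x');a=im[150:280,320:430];im,P=snap('wrist','y');b=im[150:384,130:380]
im,P=snap('side','z');c=im
cv2.imwrite('pics/c1.png',np.hstack([cv2.resize(a,(400,473)),cv2.resize(b,(400,473))])); cv2.imwrite('pics/c2.png',c); st()"
```

```text
4.6 tcp [0.5612 0.1542 0.2715] rot [-3.14    0.004  -3.0808] w 0.0279 ff 40.5 F [-1.1 -2.6  6.7] j6 0.09
```

View pics/c1.png

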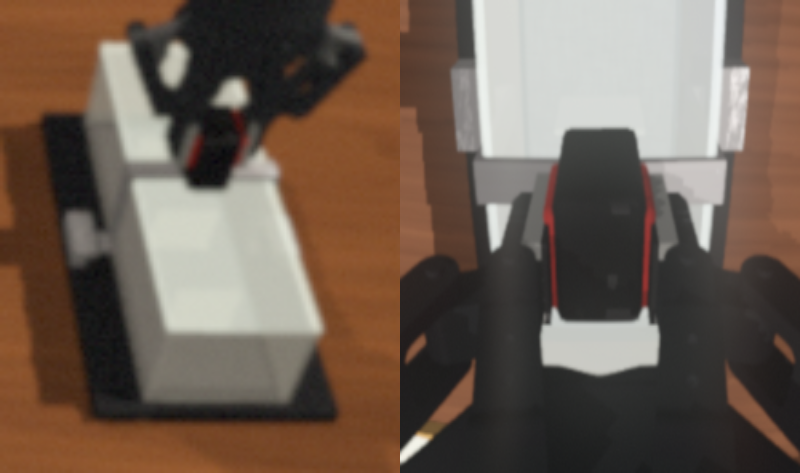

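>>> send_rows([
  {"tx": 0, "ty": 0, "tz": -0.05, "turn": 0},
  {"tx": 0, "ty": 0, "tz": -0.1, "turn": 0},
  {"tx": 0, "ty": 0, "tz": -0.25, "turn": 0},
  {"tx": 0, "ty": 0, "tz": -0.4, "turn": 0},
  {"tx": 0, "ty": 0, "tz": -0.6, "turn": 0},
  {"tx": 0, "ty": 0, "tz": -0.75, "turn": 0},
  {"tx": 0, "ty": 0, "tz": -0.75, "turn": 0},
])

```text
time_s: 5.48
tcp_pos: [0.5611, 0.1549, 0.3462]
tool_rot: [3.141, 0.004, -3.08]
wrist_force: [0.7, -0.5, -4.5]
grip_width: 0.0277
finger_force: 39.8
```

>>> send_rows([
  {"tx": 0.1, "ty": 0.2, "tz": 0, "turn": 0},
  {"tx": 0.2, "ty": 0.4, "tz": 0, "turn": 0},
  {"tx": 0.3, "ty": 0.6, "tz": 0, "turn": 0},
  {"tx": 0.4, "ty": 0.8, "tz": 0, "turn": 0},
  {"tx": 0.5, "ty": 0.95, "tz": 0, "turn": 0},
  {"tx": 0.5, "ty": 0.95, "tz": 0, "turn": 0},
])

```text
time_s: 6.22
tcp_pos: [0.5034, 0.248, 0.3434]
tool_rot: [-3.141, -0.001, -3.077]
wrist_force: [0.2, -0.1, -3.8]
grip_width: 0.0275
finger_force: 39.9
```

```bash
python3 -c "
from h import *
st();im,P=snap('side','s1');im,P=snap('scene','sc1')"
```

```text
6.22 tcp [0.5034 0.248  0.3434] rot [-3.1414e+00 -1.0000e-03 -3.0775e+00] w 0.0275 ff 39.9 F [ 0.2 -0.1 -3.8] j6 0.27
```

View pics/s1.png

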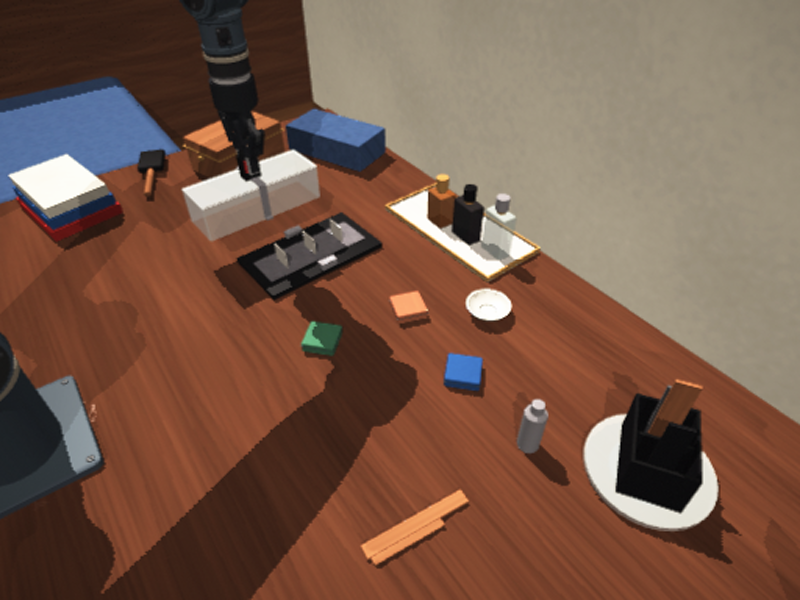

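>>> send_rows([
  {"tx": 0, "ty": 0.2, "tz": 0, "turn": 0},
  {"tx": 0, "ty": 0.4, "tz": 0, "turn": 0},
  {"tx": 0, "ty": 0.6, "tz": 0, "turn": 0},
  {"tx": 0, "ty": 0.7, "tz": 0, "turn": 0},
  {"tx": 0, "ty": 0.7, "tz": 0.25, "turn": 0},
  {"tx": 0, "ty": 0.7, "tz": 0.5, "turn": 0},
  {"tx": 0, "ty": 0.7, "tz": 0.7, "turn": 0},
  {"tx": 0, "ty": 0.7, "tz": 0.75, "turn": 0},
])

```text
time_s: 7.32
tcp_pos: [0.4997, 0.3164, 0.2665]
tool_rot: [-3.14, -0.004, -3.08]
wrist_force: [0.5, 0.0, -3.6]
grip_width: 0.0276
finger_force: 39.9
```

>>> send_rows([
  {"tx": 0, "ty": 0, "tz": 0.03, "turn": 0},
  {"tx": 0, "ty": 0, "tz": 0.06, "turn": 0},
  {"tx": 0, "ty": 0, "tz": 0.08, "turn": 0},
  {"tx": 0, "ty": 0, "tz": 0.08, "turn": 0},
])

```text
time_s: 7.82
tcp_pos: [0.5006, 0.3164, 0.261]
tool_rot: [3.141, 0.0, -3.08]
wrist_force: [1.2, -0.7, -3.0]
grip_width: 0.028
finger_force: 39.9
```

```bash
python3 -c "
from h import *
st()"
```

```text
7.83 tcp [0.5006 0.3164 0.261 ] rot [ 3.1414e+00  4.0000e-04 -3.0805e+00] w 0.028 ff 39.9 F [ 1.2 -0.7 -3. ] j6 0.39
```

>>> send_rows([
  {"tx": 0, "ty": 0, "tz": 0.02, "turn": 0},
  {"tx": 0, "ty": 0, "tz": 0.03, "turn": 0},
  {"tx": 0, "ty": 0, "tz": 0.03, "turn": 0},
])

```text
time_s: 8.2
tcp_pos: [0.5006, 0.3165, 0.2595]
tool_rot: [3.141, 0.002, -3.08]
wrist_force: [-3.5, -1.8, 5.3]
grip_width: 0.0273
finger_force: 40.8
```

>>> send_rows([
  {"tx": 0, "ty": 0, "tz": 0, "turn": 0},
  {"tx": 0, "ty": 0, "tz": 0, "turn": 0},
  {"tx": 0, "ty": 0, "tz": 0, "turn": 0},
  {"tx": 0, "ty": 0, "tz": 0, "turn": 0},
  {"tx": 0, "ty": 0, "tz": -0.3, "turn": 0},
  {"tx": 0, "ty": 0, "tz": -0.6, "turn": 0},
  {"tx": 0, "ty": 0, "tz": -0.9, "turn": 0},
  {"tx": 0, "ty": 0, "tz": -0.9, "turn": 0},
], grip=-1)

```text
time_s: 9.2
tcp_pos: [0.5014, 0.3168, 0.3515]
tool_rot: [3.139, 0.007, -3.08]
wrist_force: [0.5, 0.3, -0.4]
grip_width: 0.0853
finger_force: 0.0
```

```bash
python3 -c "
from h import *
st()
im,P=snap('scene','sc2');snap('wrist','w2')"
```

```text
9.2 tcp [0.5014 0.3168 0.3515] rot [ 3.1388  0.0066 -3.0805] w 0.0853 ff 0.0 F [ 0.5  0.3 -0.4] j6 0.39
```

View pics/sc2.png

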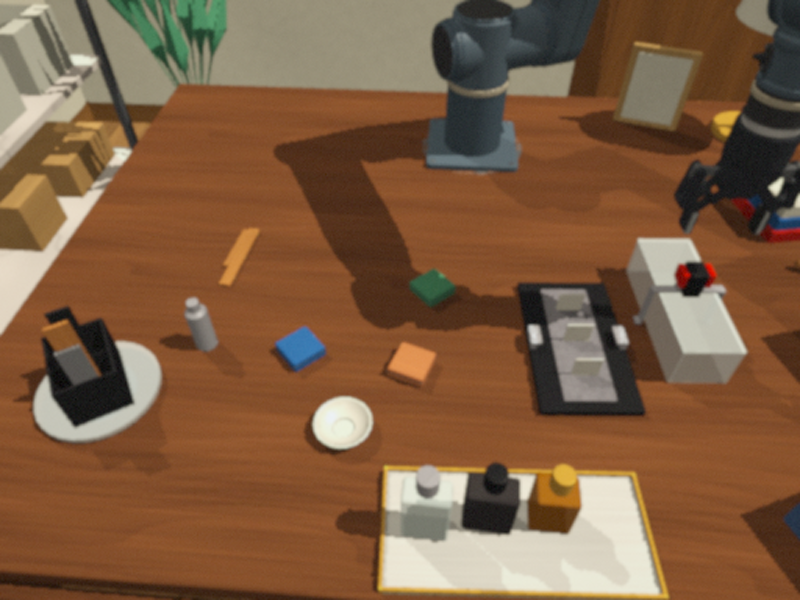

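>>> send_rows([
  {"tx": 0.3, "ty": -0.5, "tz": 0, "turn": 0},
  {"tx": 0.58, "ty": -1, "tz": 0, "turn": 0},
])

```text
time_s: 9.55
tcp_pos: [0.4477, 0.2121, 0.3448]
tool_rot: [-3.14, -0.004, -3.079]
wrist_force: [0.7, -1.1, 0.8]
grip_width: 0.0857
finger_force: 0.0
```

>>> send_rows([
  {"tx": 0, "ty": -0.5, "tz": 0, "turn": 0},
  {"tx": 0, "ty": -1, "tz": 0, "turn": 0},
])

```text
time_s: 9.8
tcp_pos: [0.4538, 0.1119, 0.3456]
tool_rot: [-3.141, -0.003, -3.08]
wrist_force: [1.2, 0.2, 0.2]
grip_width: 0.0855
finger_force: 0.0
```

>>> send_rows([
  {"tx": 0, "ty": -0.5, "tz": 0, "turn": 0},
  {"tx": 0, "ty": -1, "tz": 0, "turn": 0},
])

```text
time_s: 10.05
tcp_pos: [0.4602, 0.012, 0.3457]
tool_rot: [3.141, -0.003, -3.08]
wrist_force: [1.1, 1.2, -0.4]
grip_width: 0.0855
finger_force: 0.0
```

>>> send_rows([
  {"tx": 0, "ty": -0.5, "tz": 0, "turn": -0.03},
  {"tx": 0, "ty": -0.82, "tz": 0, "turn": -0.06},
  {"tx": 0, "ty": -0.82, "tz": 0, "turn": -0.09},
  {"tx": 0, "ty": -0.82, "tz": 0, "turn": -0.112},
  {"tx": 0, "ty": -0.82, "tz": 0, "turn": -0.112},
])

```text
time_s: 10.68
tcp_pos: [0.4655, -0.0685, 0.3458]
tool_rot: [3.139, -0.002, -2.379]
wrist_force: [0.4, -0.4, -0.4]
grip_width: 0.0852
finger_force: 0.0
```

```bash
cat >> h.py <<'E'
COL={'green':((45,60,30),(90,255,255)),'cop':((4,130,150),(16,255,255)),'blue':((100,120,60),(125,255,255))}
def tin(col,name='wrist',z=.02):
    """centre and side angle (deg) of a tin's top face; corners by minAreaRect in world plane"""
    P=pose();im=env.read_camera(name)[:,:,::-1];hsv=cv2.cvtColor(np.ascontiguousarray(im),cv2.COLOR_BGR2HSV)
    m=cv2.inRange(hsv,*map(np.array,COL[col]));cs,_=cv2.findContours(m,cv2.RETR_EXTERNAL,cv2.CHAIN_APPROX_NONE)
    out=[]
    for c in sorted(cs,key=cv2.contourArea)[-3:]:
        if cv2.contourArea(c)<60: continue
        q=np.array([w2(name,p,z,P,1)[:2] for p in c[:,0]])
        r=cv2.minAreaRect((q*1000).astype(np.float32));out.append((np.round(r[0],1).tolist(),np.round(r[1],1).tolist(),round(r[2],1)))
    cv2.imwrite(f'pics/last_{col}.png',cv2.resize(im,(800,600)));return out
E
python3 -c "
from h import *
st();print(tin('green'));print(tin('cop'));print(tin('blue'))
for c in COL: print(c,tin(c,'scene'))"
```

```text
10.68 tcp [ 0.4655 -0.0685  0.3458] rot [ 3.1387e+00 -1.6000e-03 -2.3789e+00] w 0.0852 ff 0.0 F [ 0.4 -0.4 -0.4] j6 -1.05
[([459.3, -72.3], [53.6, 53.4], 43.6)]
[]
[]
green [([469.6, -69.3], [64.4, 63.7], 43.5), ([-563.2, -790.2], [429.1, 151.0], 15.9), ([-536.3, -885.3], [620.1, 161.2], 37.4)]
cop [([396.2, -405.4], [23.1, 64.7], 85.5), ([625.5, -92.1], [59.7, 60.0], 71.6)]
blue [([190.3, 565.0], [154.5, 62.2], 11.3), ([614.3, -261.8], [62.5, 55.4], 44.5)]
```

>>> send_rows([
  {"tx": -0.055, "ty": 0.013, "tz": 0.5, "turn": 0},
  {"tx": -0.055, "ty": 0.013, "tz": 0.94, "turn": 0},
])

```text
time_s: 11.22
tcp_pos: [0.4694, -0.0634, 0.2531]
tool_rot: [-3.14, 0.001, -2.377]
wrist_force: [0.2, 0.1, 1.2]
grip_width: 0.0853
finger_force: 0.0
```

>>> send_rows([
  {"tx": 0, "ty": 0, "tz": 0.4, "turn": 0},
  {"tx": 0, "ty": 0, "tz": 0.7, "turn": 0},
  {"tx": 0, "ty": 0, "tz": 0.8, "turn": 0},
  {"tx": 0, "ty": 0, "tz": 0.8, "turn": 0},
])

```text
time_s: 11.72
tcp_pos: [0.4689, -0.0636, 0.1736]
tool_rot: [3.141, -0.0, -2.377]
wrist_force: [-0.0, 1.1, 0.5]
grip_width: 0.0853
finger_force: 0.0
```

>>> send_rows([
  {"tx": 0, "ty": 0, "tz": 0, "turn": 0},
  {"tx": 0, "ty": 0, "tz": 0, "turn": 0},
  {"tx": 0, "ty": 0, "tz": 0, "turn": 0},
  {"tx": 0, "ty": 0, "tz": 0, "turn": 0},
  {"tx": 0, "ty": 0, "tz": 0, "turn": 0},
], grip=1, force=25)

```text
time_s: 12.35
tcp_pos: [0.47, -0.0639, 0.1757]
tool_rot: [-3.139, 0.002, -2.377]
wrist_force: [-1.0, -0.1, 6.1]
grip_width: 0.0555
finger_force: 27.6
```

```bash
python3 -c "
from h import *
st()"
```

```text
12.35 tcp [ 0.47   -0.0639  0.1757] rot [-3.1388e+00  2.0000e-03 -2.3767e+00] w 0.0555 ff 27.6 F [-1.  -0.1  6.1] j6 -1.04
```

>>> send_rows([
  {"tx": 0, "ty": 0, "tz": -0.3, "turn": 0},
  {"tx": 0, "ty": 0, "tz": -0.6, "turn": 0.01},
  {"tx": 0, "ty": 0, "tz": -0.9, "turn": 0.04},
  {"tx": 0, "ty": 0, "tz": -0.9, "turn": 0.07},
  {"tx": 0, "ty": 0, "tz": -0.9, "turn": 0.1},
  {"tx": 0, "ty": 0, "tz": -0.9, "turn": 0.1117},
  {"tx": 0, "ty": 0, "tz": -0.9, "turn": 0.1117},
])

```text
time_s: 13.22
tcp_pos: [0.469, -0.0637, 0.2637]
tool_rot: [-3.141, -0.0, -3.078]
wrist_force: [0.6, 0.8, -0.7]
grip_width: 0.0555
finger_force: 27.1
```

```bash
python3 -c "
from h import *
st();a=snap('wrist','w3')[0];b=snap('side','s3')[0][60:300,100:420]
cv2.imwrite('pics/c3.png',np.hstack([cv2.resize(a,(400,300)),cv2.resize(b,(400,300))]))"
```

```text
13.22 tcp [ 0.469  -0.0637  0.2637] rot [-3.1414 -0.     -3.0777] w 0.0555 ff 27.1 F [ 0.6  0.8 -0.7] j6 -0.34
```

View pics/c3.png

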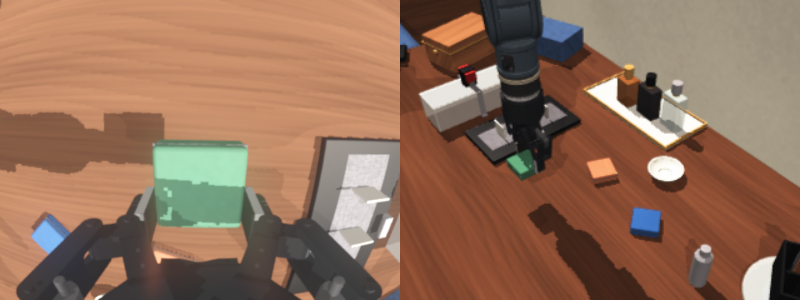

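>>> send_rows([
  {"tx": -0.3, "ty": 0.35, "tz": 0, "turn": 0},
  {"tx": -0.625, "ty": 0.706, "tz": 0, "turn": 0},
])

```text
time_s: 13.58
tcp_pos: [0.5275, 0.0111, 0.2638]
tool_rot: [-3.141, 0.0, -3.079]
wrist_force: [0.8, -1.1, -0.5]
grip_width: 0.0557
finger_force: 27.1
```

>>> send_rows([
  {"tx": -0.3, "ty": 0.35, "tz": 0, "turn": 0},
  {"tx": -0.625, "ty": 0.706, "tz": 0, "turn": 0},
])

```text
time_s: 13.82
tcp_pos: [0.5857, 0.0863, 0.2636]
tool_rot: [-3.141, 0.0, -3.078]
wrist_force: [0.9, -0.6, -1.0]
grip_width: 0.0557
finger_force: 27.1
```

>>> send_rows([
  {"tx": -0.3, "ty": 0.35, "tz": 0, "turn": 0},
  {"tx": -0.625, "ty": 0.706, "tz": 0, "turn": 0},
  {"tx": -0.625, "ty": 0.706, "tz": 0, "turn": 0},
])

```text
time_s: 14.2
tcp_pos: [0.6439, 0.1622, 0.2617]
tool_rot: [3.141, -0.001, -3.074]
wrist_force: [-0.9, 0.1, -1.1]
grip_width: 0.0554
finger_force: 27.1
```

```bash
python3 -c "
from h import *
st();snap('wrist','w4')"
```

```text
14.2 tcp [0.6439 0.1622 0.2617] rot [ 3.1410e+00 -1.1000e-03 -3.0741e+00] w 0.0554 ff 27.1 F [-0.9  0.1 -1.1] j6 0.08
```

View pics/w4.png

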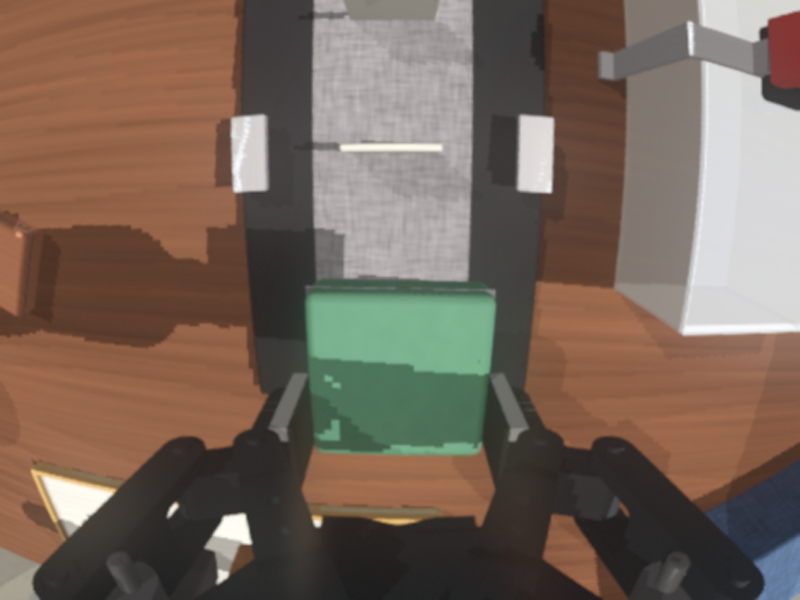

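```bash
python3 - <<'E'
from h import *
P=pose()
for n,p,z in[('div0',[(340,148),(442,148)],.048),('ears',[(250,153),(535,153)],.0265),('felt@150',[(312,150),(472,150)],.012),('tin far corners',[(307,292),(495,292)],.262-.1657+.01)]:
    q=np.array([w2('wrist',x,z,P)[:2] for x in p]);print(n,np.round(q,4).tolist(),np.round(q.mean(0),4))
E
```

```text
div0 [[0.5625, 0.1321], [0.56, 0.1717]] [0.5613 0.1519]
ears [[0.5649, 0.0884], [0.5569, 0.2156]] [0.5609 0.152 ]
felt@150 [[0.563, 0.1143], [0.5583, 0.1891]] [0.5606 0.1517]
tin far corners [[0.6045, 0.1316], [0.601, 0.1849]] [0.6027 0.1582]
```

>>> send_rows([
  {"tx": -0.127, "ty": -0.035, "tz": 0.2, "turn": 0},
  {"tx": -0.127, "ty": -0.035, "tz": 0.34, "turn": 0},
  {"tx": -0.127, "ty": -0.035, "tz": 0.34, "turn": 0},
  {"tx": -0.127, "ty": -0.035, "tz": 0.4, "turn": 0},
  {"tx": -0.127, "ty": -0.035, "tz": 0.44, "turn": 0},
  {"tx": -0.127, "ty": -0.035, "tz": 0.47, "turn": 0},
], force=20)

```text
time_s: 15.0
tcp_pos: [0.6566, 0.157, 0.2205]
tool_rot: [3.141, 0.006, -3.079]
wrist_force: [-0.6, -0.8, 8.1]
grip_width: 0.0555
finger_force: 27.0
```

```bash
python3 -c "
from h import *
st()"
```

```text
15.0 tcp [0.6566 0.157  0.2205] rot [ 3.1411  0.0056 -3.0786] w 0.0555 ff 27.0 F [-0.6 -0.8  8.1] j6 0.07
```

>>> send_rows([
  {"tx": 0, "ty": 0, "tz": 0.04, "turn": 0},
  {"tx": 0, "ty": 0, "tz": 0.08, "turn": 0},
  {"tx": 0, "ty": 0, "tz": 0.12, "turn": 0},
  {"tx": 0, "ty": 0, "tz": 0.15, "turn": 0},
  {"tx": 0, "ty": 0, "tz": 0.15, "turn": 0},
])

```text
time_s: 15.62
tcp_pos: [0.6588, 0.1571, 0.2076]
tool_rot: [3.141, 0.013, -3.079]
wrist_force: [3.5, -0.3, 8.5]
grip_width: 0.0551
finger_force: 29.2
```

```bash
python3 -c "
from h import *
st();snap('wrist','w5')"
```

```text
15.62 tcp [0.6588 0.1571 0.2076] rot [ 3.1409  0.0132 -3.0788] w 0.0551 ff 29.2 F [ 3.5 -0.3  8.5] j6 0.07
```

View pics/w5.png

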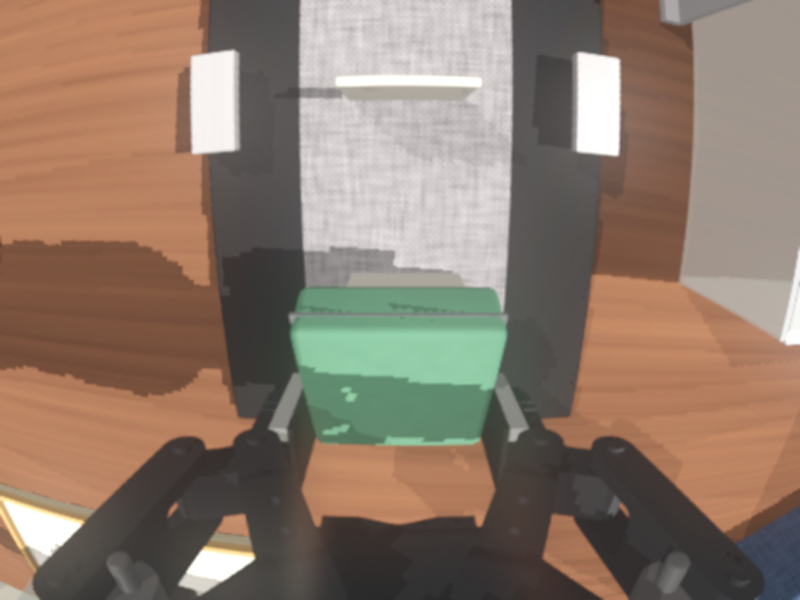

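>>> send_rows([
  {"tx": 0.04, "ty": 0, "tz": 0, "turn": 0},
  {"tx": 0.08, "ty": 0, "tz": 0, "turn": 0},
  {"tx": 0.12, "ty": 0, "tz": 0, "turn": 0},
  {"tx": 0.16, "ty": 0, "tz": 0, "turn": 0},
  {"tx": 0.19, "ty": 0, "tz": 0, "turn": 0},
  {"tx": 0.22, "ty": 0, "tz": 0, "turn": 0},
  {"tx": 0.22, "ty": 0, "tz": 0, "turn": 0},
])

```text
time_s: 16.55
tcp_pos: [0.643, 0.1559, 0.2134]
tool_rot: [3.14, 0.036, -3.08]
wrist_force: [16.0, 0.8, 11.6]
grip_width: 0.0553
finger_force: 29.6
```

```bash
python3 -c "
from h import *
st();snap('wrist','w6')"
```

```text
16.55 tcp [0.643  0.1559 0.2134] rot [ 3.1403  0.0356 -3.0796] w 0.0553 ff 29.6 F [16.   0.8 11.6] j6 0.07
```

View pics/w6.png

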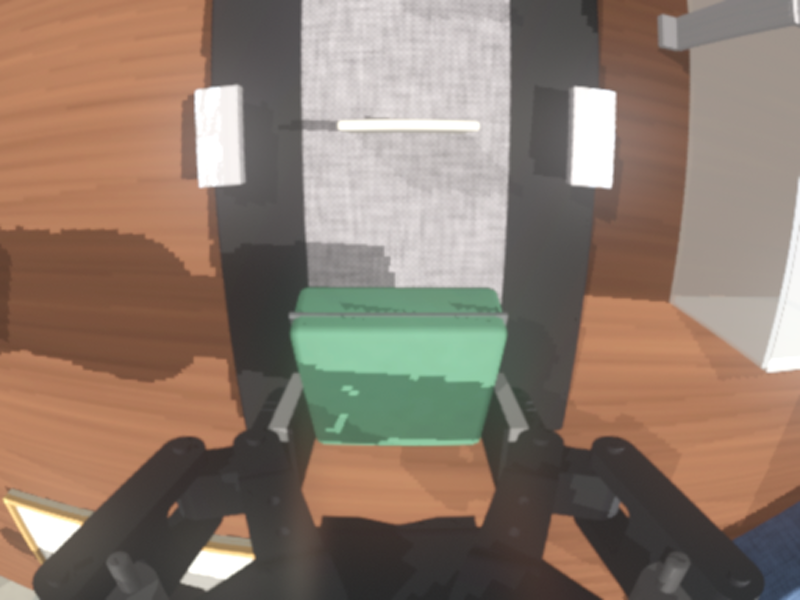

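>>> send_rows([
  {"tx": 0, "ty": 0, "tz": -0.1, "turn": 0},
  {"tx": -0.14, "ty": 0, "tz": -0.1, "turn": 0},
  {"tx": -0.28, "ty": 0, "tz": -0.1, "turn": 0},
  {"tx": -0.28, "ty": 0, "tz": 0, "turn": 0},
  {"tx": -0.26, "ty": 0, "tz": 0.08, "turn": 0},
  {"tx": -0.24, "ty": 0, "tz": 0.12, "turn": 0},
  {"tx": -0.22, "ty": 0, "tz": 0.12, "turn": 0},
], grip=1, force=20)

```text
time_s: 17.48
tcp_pos: [0.6597, 0.157, 0.1941]
tool_rot: [3.141, 0.017, -3.079]
wrist_force: [12.1, 0.8, 3.1]
grip_width: 0.0551
finger_force: 32.2
```

```bash
python3 -c "
from h import *
st();snap('wrist','w7')
im=env.read_camera('side')[:,:,::-1][80:280,110:310];cv2.imwrite('pics/s7.png',cv2.resize(im,(600,600),interpolation=cv2.INTER_CUBIC))"
```

```text
17.48 tcp [0.6597 0.157  0.1941] rot [ 3.1411  0.0166 -3.079 ] w 0.0551 ff 32.2 F [12.1  0.8  3.1] j6 0.07
```

View pics/s7.png

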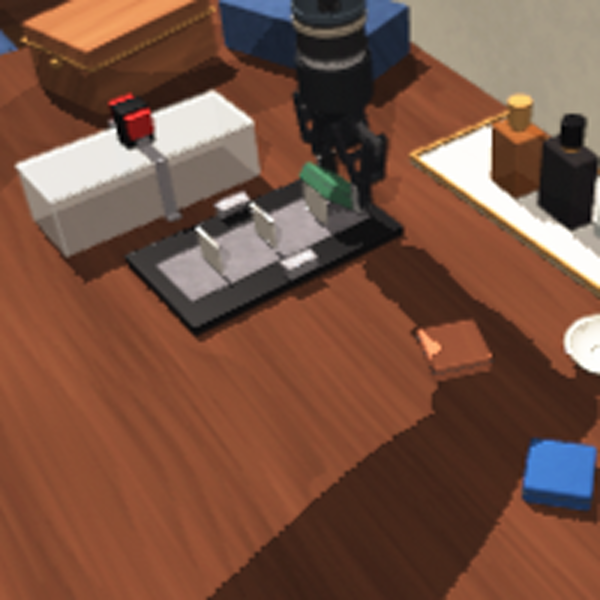

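>>> send_rows([
  {"tx": 0.04, "ty": 0, "tz": -0.02, "turn": 0},
  {"tx": 0.08, "ty": 0, "tz": -0.02, "turn": 0},
  {"tx": 0.12, "ty": 0, "tz": -0.02, "turn": 0},
  {"tx": 0.16, "ty": 0, "tz": -0.02, "turn": 0},
  {"tx": 0.2, "ty": 0, "tz": -0.02, "turn": 0},
  {"tx": 0.24, "ty": 0, "tz": -0.02, "turn": 0},
  {"tx": 0.28, "ty": 0, "tz": -0.02, "turn": 0},
])

```text
time_s: 18.45
tcp_pos: [0.6421, 0.1556, 0.205]
tool_rot: [3.14, 0.052, -3.081]
wrist_force: [33.5, 2.0, 8.9]
grip_width: 0.0552
finger_force: 32.6
```

```bash
python3 -c "
from h import *
st();a=snap('wrist','w8')[0][120:384]
b=env.read_camera('side')[:,:,::-1][110:190,190:290];cv2.imwrite('pics/c8.png',np.hstack([cv2.resize(a,(400,206)),cv2.resize(b,(400,206),interpolation=cv2.INTER_CUBIC)]))"
```

```text
18.45 tcp [0.6421 0.1556 0.205 ] rot [ 3.1401  0.0525 -3.0806] w 0.0552 ff 32.6 F [33.5  2.   8.9] j6 0.08
```

View pics/c8.png

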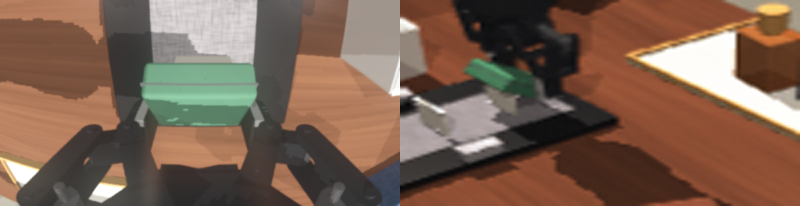

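>>> send_rows([
  {"tx": -0.1, "ty": 0, "tz": 0, "turn": 0},
  {"tx": -0.2, "ty": 0, "tz": 0, "turn": 0},
  {"tx": -0.2, "ty": 0, "tz": 0.03, "turn": 0},
  {"tx": -0.2, "ty": 0, "tz": 0.03, "turn": 0},
])

```text
time_s: 19.05
tcp_pos: [0.6522, 0.1567, 0.1961]
tool_rot: [3.141, 0.019, -3.079]
wrist_force: [7.4, 0.4, 12.0]
grip_width: 0.0557
finger_force: 35.6
```

>>> send_rows([
  {"tx": 0, "ty": 0, "tz": 0, "turn": 0},
  {"tx": 0, "ty": 0, "tz": 0, "turn": 0},
], grip=-0.26, force=20)

```text
time_s: 19.3
tcp_pos: [0.6522, 0.1567, 0.1961]
tool_rot: [3.141, 0.019, -3.079]
wrist_force: [7.2, -0.1, 12.1]
grip_width: 0.0552
finger_force: 35.6
```

>>> send_rows([
  {"tx": 0, "ty": 0, "tz": 0, "turn": 0},
  {"tx": 0, "ty": 0, "tz": 0, "turn": 0},
], grip=-0.29, force=20)

```text
time_s: 19.55
tcp_pos: [0.6522, 0.1566, 0.1961]
tool_rot: [3.141, 0.019, -3.079]
wrist_force: [7.7, -0.6, 12.1]
grip_width: 0.0554
finger_force: 35.6
```

>>> send_rows([
  {"tx": 0, "ty": 0, "tz": 0, "turn": 0},
  {"tx": 0, "ty": 0, "tz": 0, "turn": 0},
], grip=-0.31, force=20)

```text
time_s: 19.8
tcp_pos: [0.6486, 0.1565, 0.1901]
tool_rot: [3.141, 0.005, -3.078]
wrist_force: [5.0, 0.1, 4.9]
grip_width: 0.0561
finger_force: 3.8
```

```bash
python3 -c "
from h import *
st()"
```

```text
19.8 tcp [0.6486 0.1565 0.1901] rot [ 3.1411  0.0045 -3.0785] w 0.0561 ff 3.8 F [5.  0.1 4.9] j6 0.07
```

>>> send_rows([
  {"tx": 0.03, "ty": 0, "tz": 0, "turn": 0},
  {"tx": 0.06, "ty": 0, "tz": 0, "turn": 0},
  {"tx": 0.09, "ty": 0, "tz": 0, "turn": 0},
  {"tx": 0.12, "ty": 0, "tz": 0, "turn": 0},
  {"tx": 0.14, "ty": 0, "tz": 0, "turn": 0},
  {"tx": 0.14, "ty": 0, "tz": 0, "turn": 0},
])

```text
time_s: 20.55
tcp_pos: [0.6349, 0.1557, 0.1916]
tool_rot: [3.141, 0.006, -3.078]
wrist_force: [4.4, 0.5, 9.6]
grip_width: 0.0559
finger_force: 2.7
```

```bash
cat >> h.py <<'E'
def mask(col,name):
    """green-ish pixels: top edge line extents in 512x384 px: rows and widths every 12 rows"""
    im=env.read_camera(name)[:,:,::-1];cv2.imwrite(f'pics/m_{col}.png',im)
    m=cv2.inRange(cv2.cvtColor(np.ascontiguousarray(im),cv2.COLOR_BGR2HSV),*map(np.array,COL[col]))
    n,l,s,c=cv2.connectedComponentsWithStats(m)
    for k in range(1,n):
        if s[k,4]>80: print(col,name,'bbox x,y,w,h,area',s[k].tolist(),np.round(c[k],1))
E
python3 -c "
from h import *
st();mask('green','wrist');mask('green','side')"
```

```text
20.55 tcp [0.6349 0.1557 0.1916] rot [ 3.1412  0.0059 -3.0784] w 0.0559 ff 2.7 F [4.4 0.5 9.6] j6 0.07
green wrist bbox x,y,w,h,area [184, 247, 143, 24, 3155] [254.8 258.9]
green wrist bbox x,y,w,h,area [181, 273, 148, 60, 7447] [254.4 300.2]
green side bbox x,y,w,h,area [208, 133, 12, 13, 102] [213.4 139.1]
```

```bash
cat >> h.py <<'E'
def proj(X,P):
    c=env.calibration('wrist');T=np.linalg.inv(np.array(c['T_tool_cam']));R,t=P
    p=T[:3,:3]@(R.T@(np.array(X)-t))+T[:3,3]
    r=np.arctan2(np.hypot(p[0],p[1]),p[2]);a=p[:2]/np.hypot(p[0],p[1])*r
    return a*c['fx']+[c['cx'],c['cy']]
def model(P,az,g=.016,off=0.):
    """rows of the four profile corners for tilts; az = axis distance ahead of TCP"""
    R,t=P;A=t+R[:,2]*az+R[:,0]*off
    for th in range(0,105,15):
        a=np.radians(th);u=R[:,0]*np.cos(a)-R[:,2]*np.sin(a);n=-R[:,2]*np.cos(a)-R[:,0]*np.sin(a) # n: upper-face normal
        print(th,{k:round(proj(A+u*x+n*y,P)[1]) for k,x,y in(('freeUp',.056-g,.01),('freeLow',.056-g,-.01),('gripUp',-g,.01),('gripLow',-g,-.01))},'w',round(proj(A+u*.04+n*.01+R[:,1]*.028,P)[0]-proj(A+u*.04+n*.01-R[:,1]*.028,P)[0]))
E
python3 -c "
from h import *
model(pose(),.1657)"
```

```text
0 {'freeUp': 187, 'freeLow': 176, 'gripUp': 293, 'gripLow': 272} w 126
15 {'freeUp': 203, 'freeLow': 179, 'gripUp': 291, 'gripLow': 264} w 135
30 {'freeUp': 226, 'freeLow': 189, 'gripUp': 287, 'gripLow': 256} w 141
45 {'freeUp': 254, 'freeLow': 206, 'gripUp': 281, 'gripLow': 247} w 145
60 {'freeUp': 281, 'freeLow': 230, 'gripUp': 274, 'gripLow': 239} w 144
75 {'freeUp': 305, 'freeLow': 257, 'gripUp': 266, 'gripLow': 232} w 139
90 {'freeUp': 323, 'freeLow': 285, 'gripUp': 258, 'gripLow': 226} w 132
```

```bash
python3 -c "
import cv2,numpy as np
a=cv2.imread('pics/m_green.png')
from h import *
b=env.read_camera('wrist')[:,:,::-1]
s=cv2.imread('pics/m_green.png')[100:180,180:260]
cv2.imwrite('pics/c9.png',np.hstack([cv2.resize(b[190:384,100:400],(460,298)),cv2.resize(s,(298,298),interpolation=cv2.INTER_CUBIC)]))"
```

```text
(no output)
```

View pics/c9.png

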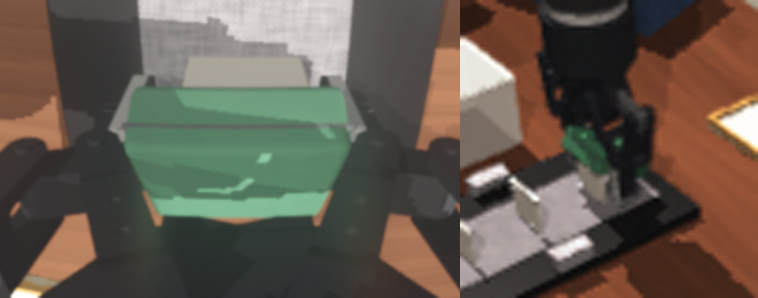

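>>> send_rows([
  {"tx": 0, "ty": 0, "tz": 0, "turn": 0},
  {"tx": 0, "ty": 0, "tz": 0, "turn": 0},
], grip=-0.42)

```text
time_s: 20.95
tcp_pos: [0.632, 0.1554, 0.1865]
tool_rot: [-3.141, -0.006, -3.078]
wrist_force: [-0.6, 0.8, -0.0]
grip_width: 0.0608
finger_force: 0.0
```

```bash
python3 -c "
from h import *
st();mask('green','wrist');mask('green','side')"
```

```text
20.95 tcp [0.632  0.1554 0.1865] rot [-3.1414 -0.0057 -3.0783] w 0.0608 ff 0.0 F [-0.6  0.8 -0. ] j6 0.07
green wrist bbox x,y,w,h,area [186, 278, 139, 41, 4807] [255.4 300.1]
green wrist bbox x,y,w,h,area [192, 320, 126, 16, 1319] [255.4 326.5]
```

```bash
cat >> h.py <<'E'
def edges(col,step=6,W=.056):
    """per row of the wrist mask: its width and the (stand x, world z) of a 56 mm wide line seen there"""
    P=pose();im=env.read_camera('wrist')[:,:,::-1];c=env.calibration('wrist')
    m=cv2.inRange(cv2.cvtColor(np.ascontiguousarray(im),cv2.COLOR_BGR2HSV),*map(np.array,COL[col]))
    T=np.array(c['T_tool_cam']);R,t=P;o=R@T[:3,3]+t
    def ray(u,v):
        a=np.array([(u-c['cx'])/c['fx'],(v-c['cy'])/c['fy']]);r=np.linalg.norm(a)
        return R@T[:3,:3]@np.r_[a/r*np.sin(r),np.cos(r)]
    for v in range(150,384,step):
        x=np.flatnonzero(m[v])
        if len(x)<30: continue
        a,b=ray(x[0],v),ray(x[-1]+1,v);X=o+(a+b)/2*W/np.linalg.norm(a-b)
        s=X[:2]-[.561,.1535];print(v,x[0],x[-1],'sx %.1f sy %.1f z %.1f'%(1000*(s[0]*.998+s[1]*.063),1000*(-s[0]*.063+s[1]*.998),1000*X[2]))
E
python3 -c "
from h import *
edges('green')"
```

```text
282 210 308 sx 90.4 sy -0.6 z 16.5
288 189 321 sx 68.0 sy -3.0 z 54.4
294 186 324 sx 67.0 sy -3.0 z 60.2
300 186 324 sx 69.1 sy -3.0 z 61.5
306 186 323 sx 71.8 sy -3.2 z 62.0
312 188 321 sx 76.3 sy -3.2 z 60.5
318 233 285 sx 207.3 sy 1.8 z -86.7
324 194 316 sx 88.4 sy -3.0 z 54.7
330 196 314 sx 94.1 sy -2.9 z 52.8
```

>>> send_rows([
  {"tx": -0.05, "ty": 0, "tz": -0.05, "turn": 0},
  {"tx": -0.11, "ty": 0, "tz": -0.09, "turn": 0},
  {"tx": -0.11, "ty": 0, "tz": -0.09, "turn": 0},
])

```text
time_s: 21.48
tcp_pos: [0.6457, 0.1561, 0.1987]
tool_rot: [3.141, 0.002, -3.079]
wrist_force: [-0.0, -0.8, -0.3]
grip_width: 0.0603
finger_force: 0.0
```

>>> send_rows([
  {"tx": 0, "ty": 0, "tz": 0, "turn": 0},
  {"tx": 0, "ty": 0, "tz": 0, "turn": 0},
  {"tx": 0, "ty": 0, "tz": 0, "turn": 0},
], grip=1, force=25)

```text
time_s: 21.85
tcp_pos: [0.6452, 0.1561, 0.1984]
tool_rot: [-3.142, 0.002, -3.079]
wrist_force: [2.0, -0.0, 2.4]
grip_width: 0.0555
finger_force: 28.3
```

>>> send_rows([
  {"tx": 0, "ty": 0, "tz": -0.2, "turn": 0},
  {"tx": 0, "ty": 0, "tz": -0.4, "turn": 0},
  {"tx": 0, "ty": 0, "tz": -0.4, "turn": 0},
])

```text
time_s: 22.22
tcp_pos: [0.6457, 0.1564, 0.2414]
tool_rot: [3.141, 0.005, -3.078]
wrist_force: [0.2, -0.2, -0.3]
grip_width: 0.0558
finger_force: 27.8
```

```bash
python3 -c "
from h import *
st();edges('green');a=env.read_camera('side')[:,:,::-1];cv2.imwrite('pics/s10.png',a)"
```

```text
22.23 tcp [0.6457 0.1564 0.2414] rot [ 3.1411  0.0054 -3.0784] w 0.0558 ff 27.8 F [ 0.2 -0.2 -0.3] j6 0.07
240 190 319 sx 65.7 sy -3.0 z 97.1
246 188 321 sx 66.3 sy -3.0 z 101.6
252 188 321 sx 68.6 sy -3.0 z 102.7
258 188 322 sx 70.4 sy -2.8 z 104.6
264 188 320 sx 73.6 sy -3.2 z 104.1
270 188 321 sx 75.4 sy -3.0 z 106.1
276 188 321 sx 77.6 sy -3.0 z 107.3
282 192 318 sx 83.9 sy -2.7 z 102.7
```

>>> send_rows([
  {"tx": 0.1, "ty": 0, "tz": -0.25, "turn": 0},
  {"tx": 0.4, "ty": 0.02, "tz": -0.25, "turn": 0},
  {"tx": 0.666, "ty": 0.02, "tz": -0.25, "turn": 0},
  {"tx": 0.666, "ty": 0.02, "tz": -0.25, "turn": 0},
  {"tx": 0.666, "ty": 0.02, "tz": 0.0, "turn": 0},
  {"tx": 0.666, "ty": 0.02, "tz": 0.2, "turn": 0},
  {"tx": 0.666, "ty": 0.02, "tz": 0.29, "turn": 0},
  {"tx": 0.666, "ty": 0.02, "tz": 0.29, "turn": 0},
])

```text
time_s: 23.32
tcp_pos: [0.578, 0.1538, 0.2076]
tool_rot: [-3.141, -0.002, -3.079]
wrist_force: [-0.8, -0.9, -0.5]
grip_width: 0.0559
finger_force: 27.9
```

```bash
python3 -c "
from h import *
st();edges('green')"
```

```text
23.32 tcp [0.578  0.1538 0.2076] rot [-3.1414e+00 -2.0000e-03 -3.0786e+00] w 0.0559 ff 27.9 F [-0.8 -0.9 -0.5] j6 0.09
240 190 319 sx -3.1 sy -1.3 z 63.5
246 188 321 sx -2.5 sy -1.3 z 68.0
252 188 321 sx -0.2 sy -1.3 z 69.0
258 188 321 sx 2.1 sy -1.3 z 70.1
264 188 320 sx 4.8 sy -1.5 z 70.4
270 187 321 sx 6.1 sy -1.5 z 73.2
276 188 321 sx 8.9 sy -1.3 z 73.5
282 191 318 sx 14.5 sy -1.3 z 69.8
```

>>> send_rows([
  {"tx": -0.08, "ty": 0.01, "tz": -0.03, "turn": 0},
  {"tx": -0.14, "ty": 0.01, "tz": -0.03, "turn": 0},
  {"tx": -0.2, "ty": 0.01, "tz": -0.03, "turn": 0},
  {"tx": -0.26, "ty": 0.01, "tz": -0.03, "turn": 0},
  {"tx": -0.32, "ty": 0.01, "tz": -0.03, "turn": 0},
  {"tx": -0.36, "ty": 0.01, "tz": -0.03, "turn": 0},
  {"tx": -0.4, "ty": 0.01, "tz": -0.03, "turn": 0},
  {"tx": -0.43, "ty": 0.01, "tz": -0.03, "turn": 0},
])

```text
time_s: 24.38
tcp_pos: [0.6148, 0.1575, 0.2113]
tool_rot: [-3.141, -0.02, -3.078]
wrist_force: [-18.7, -2.1, 13.0]
grip_width: 0.0558
finger_force: 27.8
```

```bash
python3 -c "
from h import *
st();edges('green')"
```

```text
24.38 tcp [0.6148 0.1575 0.2113] rot [-3.141  -0.0204 -3.0776] w 0.0558 ff 27.8 F [-18.7  -2.1  13. ] j6 0.08
240 186 323 sx 28.0 sy -0.0 z 74.4
246 186 324 sx 29.9 sy 0.2 z 76.2
252 186 324 sx 32.1 sy 0.2 z 77.1
258 186 324 sx 34.4 sy 0.2 z 78.1
264 186 324 sx 36.6 sy 0.2 z 79.2
276 186 323 sx 41.4 sy -0.0 z 80.6
282 188 321 sx 45.7 sy -0.0 z 78.6
```

>>> send_rows([
  {"tx": 0, "ty": 0, "tz": -0.05, "turn": 0},
  {"tx": 0, "ty": 0, "tz": -0.1, "turn": 0},
  {"tx": 0, "ty": 0, "tz": -0.1, "turn": 0},
])

```text
time_s: 24.8
tcp_pos: [0.6164, 0.1575, 0.2171]
tool_rot: [-3.141, -0.017, -3.078]
wrist_force: [-9.8, -0.5, -3.2]
grip_width: 0.0558
finger_force: 28.5
```

```bash
python3 -c "
from h import *
st();edges('green')"
```

```text
24.8 tcp [0.6164 0.1575 0.2171] rot [-3.141  -0.0174 -3.078 ] w 0.0558 ff 28.5 F [-9.8 -0.5 -3.2] j6 0.08
234 202 305 sx 44.1 sy -0.7 z 42.7
240 186 323 sx 30.1 sy -0.2 z 80.2
246 185 325 sx 31.2 sy -0.0 z 83.5
252 185 324 sx 33.8 sy -0.2 z 83.7
258 186 324 sx 36.4 sy 0.0 z 83.9
264 186 324 sx 38.6 sy 0.0 z 85.0
270 250 299 sx 152.2 sy 22.4 z -99.1
276 185 323 sx 43.0 sy -0.4 z 87.2
282 187 322 sx 46.7 sy -0.2 z 86.0
```

>>> send_rows([
  {"tx": -0.03, "ty": 0, "tz": 0, "turn": 0},
  {"tx": -0.06, "ty": 0, "tz": 0, "turn": 0},
  {"tx": -0.09, "ty": 0, "tz": 0, "turn": 0},
  {"tx": -0.09, "ty": 0, "tz": 0, "turn": 0},
])

```text
time_s: 25.35
tcp_pos: [0.6255, 0.1581, 0.2183]
tool_rot: [-3.141, -0.017, -3.078]
wrist_force: [-12.5, -0.5, 1.7]
grip_width: 0.0558
finger_force: 27.0
```

```bash
python3 -c "
from h import *
st();edges('green')"
```

```text
25.35 tcp [0.6255 0.1581 0.2183] rot [-3.1411 -0.0169 -3.0779] w 0.0558 ff 27.0 F [-12.5  -0.5   1.7] j6 0.08
216 208 264 sx 91.0 sy -18.1 z -83.3
222 202 306 sx 46.7 sy -0.4 z 43.0
228 197 312 sx 43.7 sy -0.1 z 58.2
234 192 317 sx 41.7 sy -0.2 z 69.8
240 189 320 sx 41.6 sy -0.2 z 76.3
246 184 325 sx 39.9 sy -0.2 z 85.5
252 183 327 sx 41.0 sy 0.0 z 88.6
258 183 326 sx 43.5 sy -0.2 z 88.9
264 184 326 sx 46.0 sy 0.0 z 89.2
270 184 325 sx 48.6 sy -0.2 z 89.5
276 190 320 sx 56.1 sy 0.1 z 82.0
282 185 324 sx 53.8 sy -0.2 z 90.2
288 188 322 sx 58.6 sy 0.0 z 87.6
```

>>> send_rows([
  {"tx": -0.03, "ty": 0, "tz": 0, "turn": 0},
  {"tx": -0.06, "ty": 0, "tz": 0, "turn": 0},
  {"tx": -0.09, "ty": 0, "tz": 0, "turn": 0},
  {"tx": -0.09, "ty": 0, "tz": 0, "turn": 0},
])

```text
time_s: 25.9
tcp_pos: [0.634, 0.1586, 0.2181]
tool_rot: [-3.141, -0.019, -3.078]
wrist_force: [-13.4, -1.1, 1.3]
grip_width: 0.0556
finger_force: 26.3
```

```bash
python3 -c "
from h import *
st();edges('green')"
```

```text
25.9 tcp [0.634  0.1586 0.2181] rot [-3.141  -0.0186 -3.0779] w 0.0556 ff 26.3 F [-13.4  -1.1   1.3] j6 0.08
204 205 302 sx 49.4 sy -0.7 z 28.8
210 202 307 sx 48.3 sy -0.2 z 42.1
216 199 310 sx 48.4 sy -0.2 z 51.1
222 195 314 sx 47.5 sy -0.2 z 61.4
228 193 316 sx 48.3 sy -0.2 z 66.6
234 190 319 sx 48.3 sy -0.2 z 73.4
240 188 321 sx 49.1 sy -0.2 z 77.9
246 186 324 sx 49.4 sy 0.0 z 82.9
252 183 326 sx 49.6 sy -0.2 z 87.7
258 181 328 sx 50.3 sy -0.2 z 91.5
264 182 328 sx 52.7 sy -0.0 z 91.8
270 183 327 sx 55.6 sy -0.0 z 91.4
276 184 326 sx 58.6 sy 0.0 z 91.1
282 186 323 sx 63.1 sy -0.2 z 88.5
288 185 324 sx 64.3 sy -0.2 z 91.2
294 192 320 sx 72.5 sy 0.5 z 83.8
```

>>> send_rows([
  {"tx": 0.1, "ty": 0, "tz": 0, "turn": 0},
  {"tx": 0.2, "ty": 0, "tz": 0, "turn": 0},
  {"tx": 0.28, "ty": 0, "tz": 0, "turn": 0},
  {"tx": 0.28, "ty": 0, "tz": 0.1, "turn": 0},
  {"tx": 0.28, "ty": 0, "tz": 0.1, "turn": 0},
])

```text
time_s: 26.58
tcp_pos: [0.6105, 0.1569, 0.2104]
tool_rot: [-3.141, -0.002, -3.079]
wrist_force: [-0.5, -0.4, -1.3]
grip_width: 0.0553
finger_force: 26.8
```

```bash
python3 -c "
from h import *
st();edges('green')"
```

```text
26.57 tcp [0.6105 0.1569 0.2104] rot [-3.1414e+00 -1.8000e-03 -3.0786e+00] w 0.0553 ff 26.8 F [-0.5 -0.4 -1.3] j6 0.08
204 208 270 sx 60.2 sy -13.9 z -68.6
210 202 307 sx 27.8 sy -0.3 z 34.0
216 199 310 sx 27.6 sy -0.3 z 43.0
222 196 313 sx 27.5 sy -0.3 z 51.1
228 193 316 sx 27.3 sy -0.3 z 58.5
234 190 319 sx 27.2 sy -0.3 z 65.2
240 188 321 sx 27.9 sy -0.4 z 69.7
246 186 324 sx 28.1 sy -0.2 z 74.8
252 183 326 sx 28.3 sy -0.4 z 79.6
258 181 328 sx 28.8 sy -0.4 z 83.4
264 182 328 sx 31.3 sy -0.2 z 83.7
270 183 327 sx 34.2 sy -0.2 z 83.4
276 184 325 sx 37.7 sy -0.4 z 82.4
282 187 322 sx 42.8 sy -0.4 z 79.1
288 185 324 sx 42.9 sy -0.4 z 83.3
294 190 320 sx 50.0 sy -0.1 z 77.7
```

>>> send_rows([
  {"tx": 0, "ty": 0, "tz": 0.06, "turn": 0},
  {"tx": 0, "ty": 0, "tz": 0.1, "turn": 0},
  {"tx": 0, "ty": 0, "tz": 0.13, "turn": 0},
  {"tx": 0, "ty": 0, "tz": 0.15, "turn": 0},
  {"tx": 0, "ty": 0, "tz": 0.15, "turn": 0},
])

```text
time_s: 27.25
tcp_pos: [0.6109, 0.157, 0.1965]
tool_rot: [-3.142, -0.0, -3.079]
wrist_force: [0.1, -0.3, -1.2]
grip_width: 0.0556
finger_force: 26.8
```

>>> send_rows([
  {"tx": 0, "ty": 0, "tz": 0.02, "turn": 0},
  {"tx": 0, "ty": 0, "tz": 0.03, "turn": 0},
  {"tx": 0, "ty": 0, "tz": 0.03, "turn": 0},
])

```text
time_s: 27.62
tcp_pos: [0.6109, 0.157, 0.1936]
tool_rot: [-3.142, -0.0, -3.079]
wrist_force: [-0.4, -0.4, -1.7]
grip_width: 0.0553
finger_force: 26.8
```

>>> send_rows([
  {"tx": 0, "ty": 0, "tz": 0.02, "turn": 0},
  {"tx": 0, "ty": 0, "tz": 0.04, "turn": 0},
  {"tx": 0, "ty": 0, "tz": 0.04, "turn": 0},
])

```text
time_s: 28.0
tcp_pos: [0.6111, 0.1571, 0.1914]
tool_rot: [-3.142, 0.001, -3.078]
wrist_force: [-2.2, -0.1, 5.0]
grip_width: 0.0557
finger_force: 27.3
```

>>> send_rows([
  {"tx": 0, "ty": 0, "tz": 0.02, "turn": 0},
  {"tx": 0, "ty": 0, "tz": 0.04, "turn": 0},
  {"tx": 0, "ty": 0, "tz": 0.04, "turn": 0},
])

```text
time_s: 28.38
tcp_pos: [0.6111, 0.1571, 0.1914]
tool_rot: [-3.141, 0.002, -3.078]
wrist_force: [-8.3, -2.1, 19.2]
grip_width: 0.0556
finger_force: 28.4
```

```bash
python3 -c "
from h import *
st();edges('green')"
```

```text
28.38 tcp [0.6111 0.1571 0.1914] rot [-3.1414e+00  2.4000e-03 -3.0783e+00] w 0.0556 ff 28.4 F [-8.3 -2.1 19.2] j6 0.08
204 209 299 sx 34.8 sy -0.4 z -10.8
210 203 307 sx 29.6 sy 0.1 z 13.5
216 199 310 sx 28.9 sy -0.2 z 23.9
222 197 312 sx 29.7 sy -0.2 z 29.7
228 194 315 sx 29.5 sy -0.2 z 37.3
234 191 318 sx 29.3 sy -0.2 z 44.3
240 188 321 sx 29.0 sy -0.2 z 50.7
246 186 324 sx 29.2 sy 0.0 z 55.7
252 183 326 sx 29.4 sy -0.2 z 60.5
258 181 328 sx 30.0 sy -0.2 z 64.3
264 182 328 sx 32.4 sy -0.0 z 64.6
270 182 327 sx 34.9 sy -0.2 z 65.0
276 184 325 sx 38.8 sy -0.2 z 63.3
282 186 322 sx 43.4 sy -0.4 z 60.8
288 185 324 sx 44.0 sy -0.2 z 64.3
294 206 319 sx 62.8 sy 3.7 z 43.0
```

>>> send_rows([
  {"tx": 0, "ty": 0, "tz": -0.05, "turn": 0},
  {"tx": 0, "ty": 0, "tz": -0.05, "turn": 0},
])

```text
time_s: 28.68
tcp_pos: [0.6115, 0.1571, 0.1915]
tool_rot: [3.141, 0.002, -3.079]
wrist_force: [-1.4, 0.3, 5.3]
grip_width: 0.0555
finger_force: 27.3
```

>>> send_rows([
  {"tx": 0, "ty": 0, "tz": 0, "turn": 0},
  {"tx": 0, "ty": 0, "tz": 0, "turn": 0},
  {"tx": 0, "ty": 0, "tz": 0, "turn": 0},
], grip=-0.5)

```text
time_s: 29.05
tcp_pos: [0.6108, 0.157, 0.1899]
tool_rot: [-3.142, -0.001, -3.079]
wrist_force: [0.3, 0.4, 0.4]
grip_width: 0.0639
finger_force: 0.0
```

>>> send_rows([
  {"tx": 0, "ty": 0, "tz": -0.3, "turn": 0},
  {"tx": 0, "ty": 0, "tz": -0.7, "turn": 0},
  {"tx": 0, "ty": 0, "tz": -1, "turn": 0},
  {"tx": 0, "ty": 0, "tz": -1, "turn": 0},
])

```text
time_s: 29.55
tcp_pos: [0.6122, 0.1572, 0.2944]
tool_rot: [3.141, 0.007, -3.079]
wrist_force: [0.3, -0.4, 0.9]
grip_width: 0.0643
finger_force: 0.0
```

```bash
python3 -c "
from h import *
st();edges('green');mask('green','scene')
for c in('cop','blue'):print(c,tin(c,'scene'))"
```

```text
29.55 tcp [0.6122 0.1572 0.2944] rot [ 3.141   0.007  -3.0786] w 0.0643 ff 0.0 F [ 0.3 -0.4  0.9] j6 0.08
174 218 291 sx 29.5 sy 0.2 z 45.7
180 215 293 sx 30.1 sy -0.2 z 60.7
186 216 293 sx 34.9 sy 0.2 z 59.3
192 216 293 sx 39.1 sy 0.2 z 60.6
198 217 292 sx 45.0 sy 0.2 z 56.6
green scene bbox x,y,w,h,area [69, 0, 52, 47, 942] [99.4 19.6]
green scene bbox x,y,w,h,area [112, 0, 33, 36, 805] [129.5  13.2]
green scene bbox x,y,w,h,area [360, 210, 31, 21, 484] [374.8 219.4]
cop [([54.3, -782.3], [97.7, 34.4], 31.9), ([645.7, -88.8], [41.1, 22.9], 70.1), ([413.6, -412.1], [34.3, 152.8], 84.5)]
blue [([190.2, 565.3], [154.5, 62.1], 11.0), ([613.8, -261.9], [64.1, 55.5], 43.5)]
```

>>> send_rows([
  {"tx": 0, "ty": -0.4, "tz": -0.3, "turn": 0},
  {"tx": 0.02, "ty": -0.9, "tz": -0.5, "turn": 0},
], grip=-1)

```text
time_s: 30.0
tcp_pos: [0.6144, 0.0671, 0.3393]
tool_rot: [3.141, -0.003, -3.076]
wrist_force: [1.8, -0.5, 0.3]
grip_width: 0.0855
finger_force: 0.0
```

>>> send_rows([
  {"tx": 0.02, "ty": -0.5, "tz": 0, "turn": 0},
  {"tx": 0.04, "ty": -1, "tz": 0, "turn": 0},
])

```text
time_s: 30.25
tcp_pos: [0.6166, -0.0344, 0.3391]
tool_rot: [3.141, -0.002, -3.078]
wrist_force: [-0.1, -0.4, -0.1]
grip_width: 0.0855
finger_force: 0.0
```

>>> send_rows([
  {"tx": 0, "ty": -0.57, "tz": 0, "turn": 0.03},
  {"tx": 0, "ty": -0.57, "tz": 0, "turn": 0.061},
  {"tx": 0, "ty": -0.57, "tz": 0, "turn": 0.061},
])

```text
time_s: 30.62
tcp_pos: [0.6201, -0.0907, 0.3385]
tool_rot: [-3.142, -0.004, 2.822]
wrist_force: [0.8, -0.5, -0.9]
grip_width: 0.0854
finger_force: 0.0
```

```bash
python3 -c "
from h import *
st();print(tin('cop'))"
```

```text
30.62 tcp [ 0.6201 -0.0907  0.3385] rot [-3.1416 -0.0037  2.8215] w 0.0854 ff 0.0 F [ 0.8 -0.5 -0.9] j6 0.07
[([635.0, -127.1], [101.2, 40.7], 85.3), ([630.3, 2.3], [25.9, 125.9], 4.2), ([554.3, -249.6], [13.7, 285.3], 1.2)]
```

```bash
python3 - <<'E'
from h import *
P=pose();im=cv2.resize(cv2.imread('pics/last_cop.png'),(512,384));hsv=cv2.cvtColor(im,cv2.COLOR_BGR2HSV)
p=proj([.625,-.092,.02],P);print('exp px',p)
for d in[(0,0),(-20,0),(20,0),(0,-15),(0,15),(60,0),(-60,0),(0,-80)]:
    u,v=int(p[0]+d[0]),int(p[1]+d[1]);print(d,hsv[v,u])
m0=proj([.46,-.4,0],P)
E
```

```text
exp px [254.47761846 186.04086602]
(0, 0) [ 11 118 236]
(-20, 0) [ 11 117 234]
(20, 0) [ 12 117 236]
(0, -15) [ 11 118 233]
(0, 15) [ 11 118 236]
(60, 0) [ 10 133 151]
(-60, 0) [ 10 133 150]
(0, -80) [ 10 132 145]
```

```bash
sed -i "s/'cop':((4,130,150),(16,255,255))/'cop':((4,60,185),(18,200,255))/" h.py; python3 -c "
from h import *
print(tin('cop'));print(pose()[0].round(3))"
```

```text
[([776.9, 112.7], [3.6, 97.9], 3.0), ([839.6, 192.9], [142.8, 26.4], 12.4), ([623.9, -94.6], [54.4, 54.8], 70.7)]
[[-0.95   0.312 -0.002]
 [ 0.312  0.95   0.001]
 [ 0.002 -0.    -1.   ]]
```

>>> send_rows([
  {"tx": 0.1, "ty": -0.025, "tz": 0.5, "turn": 0.002},
  {"tx": 0.1, "ty": -0.025, "tz": 0.9, "turn": 0.003},
])

```text
time_s: 30.98
tcp_pos: [0.6097, -0.0878, 0.2492]
tool_rot: [-3.142, -0.001, 2.806]
wrist_force: [-0.3, 1.3, -0.5]
grip_width: 0.0858
finger_force: 0.0
```

>>> send_rows([
  {"tx": 0, "ty": 0, "tz": 0.4, "turn": 0},
  {"tx": 0, "ty": 0, "tz": 0.7, "turn": 0},
  {"tx": 0, "ty": 0, "tz": 0.76, "turn": 0},
  {"tx": 0, "ty": 0, "tz": 0.76, "turn": 0},
])

```text
time_s: 31.48
tcp_pos: [0.6104, -0.0885, 0.1749]
tool_rot: [-3.142, -0.0, 2.804]
wrist_force: [-0.6, 0.5, -0.0]
grip_width: 0.0852
finger_force: 0.0
```

>>> send_rows([
  {"tx": 0, "ty": 0, "tz": 0, "turn": 0},
  {"tx": 0, "ty": 0, "tz": 0, "turn": 0},
  {"tx": 0, "ty": 0, "tz": 0, "turn": 0},
  {"tx": 0, "ty": 0, "tz": 0, "turn": 0},
  {"tx": 0, "ty": 0, "tz": 0, "turn": 0},
], grip=1, force=25)

```text
time_s: 32.1
tcp_pos: [0.6113, -0.0894, 0.177]
tool_rot: [3.141, 0.004, 2.803]
wrist_force: [-0.5, 0.5, 6.0]
grip_width: 0.0554
finger_force: 28.5
```

>>> send_rows([
  {"tx": 0, "ty": 0, "tz": -0.3, "turn": 0},
  {"tx": 0, "ty": 0, "tz": -0.6, "turn": 0},
  {"tx": 0, "ty": 0, "tz": -0.95, "turn": -0.03},
  {"tx": 0, "ty": 0, "tz": -0.95, "turn": -0.064},
  {"tx": 0, "ty": 0, "tz": -0.95, "turn": -0.064},
])

```text
time_s: 32.72
tcp_pos: [0.6102, -0.0892, 0.2699]
tool_rot: [-3.142, 0.0, -3.079]
wrist_force: [-0.0, -0.5, -1.4]
grip_width: 0.0554
finger_force: 27.8
```

```bash
python3 -c "
from h import *
st();edges('cop',12);s=env.read_state();d=np.array([.561+.063*.998,.1535+.063*.063])-s['tcp_pos'][:2];print(tool([*d,0]))"
```

```text
32.73 tcp [ 0.6102 -0.0892  0.2699] rot [-3.1415e+00  1.0000e-04 -3.0793e+00] w 0.0554 ff 27.8 F [-0.  -0.5 -1.4] j6 -0.32
150 97 424 sx -35.9 sy -245.0 z 193.7
162 123 422 sx -32.9 sy -242.9 z 189.1
174 208 420 sx -25.3 sy -231.0 z 167.6
186 211 428 sx -22.9 sy -230.1 z 170.5
198 210 425 sx -19.7 sy -230.4 z 170.6
210 21 425 sx -29.9 sy -249.6 z 206.9
222 0 422 sx -29.2 sy -250.7 z 209.6
234 0 419 sx -27.6 sy -250.9 z 209.9
246 0 417 sx -26.0 sy -251.0 z 210.3
258 0 413 sx -24.4 sy -251.3 z 210.7
270 0 511 sx -27.4 sy -245.9 z 219.3
282 0 511 sx -26.2 sy -245.9 z 219.9
294 0 511 sx -25.1 sy -245.9 z 220.6
306 0 511 sx -23.9 sy -245.9 z 221.4
318 0 511 sx -22.8 sy -245.9 z 222.1
330 0 480 sx -20.0 sy -247.3 z 220.8
342 0 472 sx -18.4 sy -247.7 z 221.2
354 0 495 sx -18.6 sy -246.6 z 223.7
[-2.91598544e-02  2.45237467e-01  5.42497139e-05]
```

>>> send_rows([
  {"tx": -0.1, "ty": 0.4, "tz": 0, "turn": 0},
  {"tx": -0.2, "ty": 0.9, "tz": 0, "turn": 0},
])

```text
time_s: 33.02
tcp_pos: [0.6243, 0.0018, 0.2682]
tool_rot: [3.141, -0.002, -3.084]
wrist_force: [-0.4, 0.5, 0.1]
grip_width: 0.0553
finger_force: 27.8
```

>>> send_rows([
  {"tx": -0.05, "ty": 0.4, "tz": 0, "turn": 0},
  {"tx": -0.09, "ty": 0.9, "tz": 0, "turn": 0},
])

```text
time_s: 33.28
tcp_pos: [0.6276, 0.0932, 0.2681]
tool_rot: [-3.141, -0.002, -3.082]
wrist_force: [1.0, -0.5, -1.4]
grip_width: 0.0551
finger_force: 27.8
```

>>> send_rows([
  {"tx": 0, "ty": 0.4, "tz": 0, "turn": 0},
  {"tx": 0, "ty": 0.65, "tz": 0, "turn": 0},
  {"tx": 0, "ty": 0.65, "tz": 0.2, "turn": 0},
  {"tx": 0, "ty": 0.65, "tz": 0.38, "turn": 0},
  {"tx": 0, "ty": 0.65, "tz": 0.38, "turn": 0},
])

```text
time_s: 33.9
tcp_pos: [0.6223, 0.1567, 0.2279]
tool_rot: [-3.141, -0.007, -3.08]
wrist_force: [-0.3, 0.3, -0.6]
grip_width: 0.0552
finger_force: 27.8
```

```bash
sed -i "s/    for v in range(150,384,step):/    m[:,:150]=0;m[:,360:]=0\n    for v in range(150,384,step):/" h.py
cat >> h.py <<'E'
def sp(P=None):
    s=(P or pose())[1]-[.561,.1535,0];print('stand x %.1f y %.1f'%(1000*(s[0]*.998+s[1]*.063),1000*(-s[0]*.063+s[1]*.998)))
E
python3 -c "
from h import *
st();sp();edges('cop')"
```

```text
33.9 tcp [0.6223 0.1567 0.2279] rot [-3.141  -0.007  -3.0801] w 0.0552 ff 27.8 F [-0.3  0.3 -0.6] j6 0.08
stand x 61.4 y -0.7
282 259 307 sx 177.1 sy 31.1 z -86.0
288 205 306 sx 80.1 sy -0.8 z 63.5
294 205 306 sx 83.1 sy -0.8 z 65.1
300 206 305 sx 88.0 sy -0.8 z 64.2
306 206 304 sx 92.1 sy -1.1 z 64.6
312 207 304 sx 96.2 sy -0.8 z 65.1
318 208 303 sx 101.6 sy -0.8 z 64.2
324 227 288 sx 170.6 sy 1.3 z -7.1
```

>>> send_rows([
  {"tx": 0, "ty": 0, "tz": 0.03, "turn": 0},
  {"tx": 0, "ty": 0, "tz": 0.04, "turn": 0},
  {"tx": 0, "ty": 0, "tz": 0.04, "turn": 0},
])

```text
time_s: 34.33
tcp_pos: [0.624, 0.1571, 0.2283]
tool_rot: [3.141, 0.001, -3.079]
wrist_force: [-0.7, -0.2, -0.6]
grip_width: 0.0552
finger_force: 27.8
```

>>> send_rows([
  {"tx": 0, "ty": 0, "tz": 0, "turn": 0},
  {"tx": 0, "ty": 0, "tz": 0, "turn": 0},
], grip=-0.31, force=20)

```text
time_s: 34.58
tcp_pos: [0.6238, 0.1573, 0.228]
tool_rot: [3.142, 0.0, -3.079]
wrist_force: [-0.3, -1.0, -0.2]
grip_width: 0.0561
finger_force: 3.3
```

>>> send_rows([
  {"tx": 0, "ty": 0, "tz": 0, "turn": 0},
  {"tx": 0, "ty": 0, "tz": 0, "turn": 0},
], grip=-0.33)

```text
time_s: 34.83
tcp_pos: [0.6239, 0.1573, 0.228]
tool_rot: [3.142, 0.0, -3.078]
wrist_force: [-0.3, -0.8, 0.4]
grip_width: 0.0569
finger_force: 0.0
```

```bash
python3 -c "
from h import *
st();sp();edges('cop')"
```

```text
34.83 tcp [0.6239 0.1573 0.228 ] rot [ 3.1416e+00  5.0000e-04 -3.0785e+00] w 0.0569 ff 0.0 F [-0.3 -0.8  0.4] j6 0.08
stand x 63.0 y -0.2
306 207 303 sx 97.1 sy -0.4 z 62.1
312 208 302 sx 102.5 sy -0.4 z 61.1
324 218 297 sx 131.7 sy 1.4 z 40.0
```

```bash
python3 -c "
from h import *
im=env.read_camera('wrist')[:,:,::-1];cv2.imwrite('pics/w20.png',im);h=cv2.cvtColor(np.ascontiguousarray(im),cv2.COLOR_BGR2HSV)
for v in range(180,380,5): print(v,h[v,245],h[v,290],end=' | ')
st()"
```

```text
180 [70 74 90] [72 72 88] | 185 [71 72 88] [70 72 88] | 190 [ 71  83 148] [ 70  80 143] | 195 [ 71  79 178] [ 71  79 175] | 200 [ 71  78 180] [ 71  79 177] | 205 [ 72  79 180] [ 71  78 177] | 210 [ 71  79 180] [ 71  79 178] | 215 [ 68  32 142] [ 70  37 153] | 220 [ 71  78 179] [ 70  77 176] | 225 [ 71  75 164] [ 70  75 163] | 230 [ 23  24 127] [  6   8 156] | 235 [ 21  25 135] [  5  10 148] | 240 [ 19  26 138] [ 13  12 148] | 245 [ 21  26 157] [ 19  19 149] | 250 [  9  11 169] [  5  10 151] | 255 [  9  32 113] [  5  17 164] | 260 [ 10 122 121] [ 10 124 146] | 265 [ 10 124 121] [ 10 124 146] | 270 [ 10 124 121] [ 10 124 148] | 275 [ 10 124 123] [ 10 127 147] | 280 [ 10 126 121] [ 10 129 146] | 285 [  9 127 122] [ 10 128 146] | 290 [ 10 130 122] [ 10 129 121] | 295 [ 10 132 124] [  9 131 123] | 300 [  9 132 124] [ 10 130 124] | 305 [  9 132 124] [ 10 131 123] | 310 [ 10 133 125] [ 10 132 139] | 315 [ 10 131 161] [ 10 131 161] | 320 [ 11 120 218] [ 11 121 217] | 325 [ 11 119 222] [ 11 119 220] | 330 [ 10 114 197] [ 10 125 161] | 335 [ 6 94 65] [ 6 73 56] | 340 [ 5 91 53] [ 2 72 53] | 345 [ 6 93 52] [ 6 69 52] | 350 [ 6 82 50] [ 3 60 51] | 355 [ 4 76 47] [ 5 57 49] | 360 [ 5 68 45] [ 7 50 46] | 365 [ 3 55 42] [ 4 41 44] | 370 [ 4 52 39] [ 0 30 42] | 375 [ 5 41 37] [ 0 26 39] | 34.92 tcp [0.6239 0.1573 0.2279] rot [ 3.1416e+00  3.0000e-04 -3.0786e+00] w 0.0566 ff 0.0 F [-0.4  0.3 -0.2] j6 0.08
```

```bash
sed -i "s/^COL={/COL={'cop2':((5,105,95),(17,200,255)),/" h.py; python3 -c "
from h import *
edges('cop2')"
```

```text
258 150 359 sx 25.5 sy -0.8 z 130.8
264 150 359 sx 27.0 sy -0.8 z 131.6
270 150 359 sx 28.4 sy -0.8 z 132.3
276 150 359 sx 29.8 sy -0.8 z 133.1
282 210 297 sx 94.9 sy -1.3 z 40.0
288 210 298 sx 97.0 sy -1.0 z 43.6
294 209 299 sx 97.9 sy -1.0 z 49.0
300 195 314 sx 73.3 sy -0.8 z 87.0
306 193 316 sx 72.8 sy -0.8 z 92.1
312 191 317 sx 73.1 sy -1.0 z 96.1
318 193 316 sx 77.5 sy -0.8 z 95.1
324 196 313 sx 84.7 sy -0.8 z 91.4
330 150 359 sx 42.5 sy -0.9 z 140.9
```

>>> send_rows([
  {"tx": 0, "ty": 0, "tz": 0, "turn": 0},
  {"tx": 0, "ty": 0, "tz": 0, "turn": 0},
])

```text
time_s: 35.22
tcp_pos: [0.6238, 0.1572, 0.2277]
tool_rot: [3.142, -0.0, -3.079]
wrist_force: [0.6, 0.9, 0.2]
grip_width: 0.0571
finger_force: 0.0
```

```bash
python3 -c "
from h import *
st();sp();edges('cop2',4)
im=env.read_camera('wrist')[:,:,::-1];a=env.read_camera('side')[:,:,::-1][90:190,170:300];b=env.read_camera('scene')[:,:,::-1][150:270,320:430]
cv2.imwrite('pics/c20.png',np.hstack([cv2.resize(im,(440,330)),cv2.resize(a,(360,330),interpolation=cv2.INTER_CUBIC)]))"
```

```text
35.23 tcp [0.6238 0.1572 0.2277] rot [ 3.1415 -0.     -3.0786] w 0.0571 ff 0.0 F [0.6 0.9 0.2] j6 0.08
stand x 62.9 y -0.2
266 150 359 sx 27.4 sy -0.9 z 131.6
270 150 359 sx 28.3 sy -0.9 z 132.1
274 150 359 sx 29.3 sy -0.9 z 132.6
278 150 294 sx 50.2 sy -13.1 z 102.8
282 211 296 sx 97.3 sy -1.4 z 36.1
286 211 296 sx 99.6 sy -1.4 z 37.4
290 211 297 sx 100.6 sy -1.0 z 40.5
294 210 297 sx 101.6 sy -1.4 z 43.6
298 195 314 sx 72.3 sy -0.8 z 86.3
302 194 315 sx 72.5 sy -0.8 z 89.2
306 193 316 sx 72.7 sy -0.8 z 91.9
310 192 317 sx 72.9 sy -0.8 z 94.6
314 192 317 sx 74.4 sy -0.8 z 95.6
318 193 316 sx 77.4 sy -0.8 z 95.0
322 195 314 sx 82.1 sy -0.8 z 92.5
326 197 313 sx 86.3 sy -0.6 z 90.9
330 150 359 sx 42.4 sy -0.9 z 140.7
334 150 359 sx 43.3 sy -0.9 z 141.3
```

View pics/c20.png

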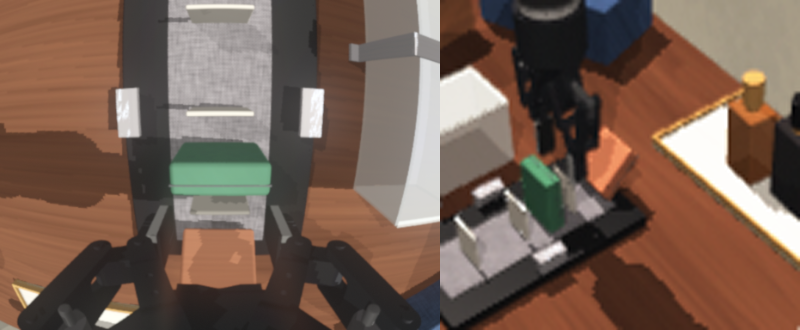

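```bash
python3 -c "
from h import *
im=env.read_camera('wrist')[:,:,::-1];h=cv2.cvtColor(np.ascontiguousarray(im),cv2.COLOR_BGR2HSV)
for v in (262,268,274,280,290,300,310,320,328,334):
    print(v,[ (u,*h[v,u,1:]) for u in list(range(190,222,4))+list(range(288,322,4))])
" | sed 's/np.uint8(\([0-9]*\))/\1/g'
```

```text
262 [(190, 31, 57), (194, 32, 63), (198, 27, 66), (202, 23, 76), (206, 10, 173), (210, 10, 174), (214, 9, 170), (218, 9, 177), (288, 11, 170), (292, 9, 177), (296, 9, 169), (300, 10, 171), (304, 9, 170), (308, 20, 64), (312, 23, 55), (316, 23, 55), (320, 28, 55)]
268 [(190, 39, 59), (194, 36, 64), (198, 38, 68), (202, 28, 74), (206, 10, 174), (210, 10, 177), (214, 10, 176), (218, 9, 175), (288, 9, 174), (292, 9, 177), (296, 9, 177), (300, 10, 173), (304, 9, 172), (308, 27, 57), (312, 27, 56), (316, 27, 56), (320, 31, 57)]
274 [(190, 46, 61), (194, 46, 67), (198, 47, 71), (202, 40, 76), (206, 12, 155), (210, 11, 163), (214, 9, 167), (218, 10, 172), (288, 11, 163), (292, 9, 173), (296, 9, 170), (300, 10, 173), (304, 11, 168), (308, 31, 57), (312, 32, 56), (316, 40, 58), (320, 35, 58)]
280 [(190, 53, 62), (194, 55, 69), (198, 51, 75), (202, 44, 82), (206, 36, 84), (210, 32, 87), (214, 23, 88), (218, 25, 90), (288, 18, 86), (292, 22, 82), (296, 22, 80), (300, 23, 79), (304, 23, 77), (308, 31, 66), (312, 44, 58), (316, 40, 57), (320, 44, 58)]
290 [(190, 71, 65), (194, 73, 73), (198, 72, 7
[... 941 characters left out ...]
18, 224), (292, 130, 149), (296, 131, 148), (300, 131, 148), (304, 133, 146), (308, 132, 145), (312, 131, 144), (316, 98, 78), (320, 84, 67)]
328 [(190, 95, 75), (194, 104, 83), (198, 128, 145), (202, 131, 156), (206, 131, 154), (210, 130, 155), (214, 132, 157), (218, 123, 207), (288, 126, 198), (292, 132, 147), (296, 134, 147), (300, 131, 144), (304, 132, 147), (308, 131, 160), (312, 122, 113), (316, 86, 65), (320, 85, 66)]
334 [(190, 96, 74), (194, 106, 82), (198, 111, 87), (202, 132, 157), (206, 120, 87), (210, 109, 68), (214, 105, 63), (218, 105, 61), (288, 86, 62), (292, 84, 61), (296, 81, 60), (300, 78, 59), (304, 123, 110), (308, 132, 155), (312, 86, 62), (316, 85, 63), (320, 88, 64)]
```

```bash
cat >> h.py <<'E'
def pt(v,u0,u1,W=.056,P=None):
    c=env.calibration('wrist');T=np.array(c['T_tool_cam']);R,t=P or pose();o=R@T[:3,3]+t
    def ray(u):
        a=np.array([(u-c['cx'])/c['fx'],(v-c['cy'])/c['fy']]);r=np.linalg.norm(a)
        return R@T[:3,:3]@np.r_[a/r*np.sin(r),np.cos(r)]
    a,b=ray(u0),ray(u1);return o+(a+b)/2*W/np.linalg.norm(a-b)
E
python3 -c "
from h import *
im=env.read_camera('wrist')[:,:,::-1];cv2.imwrite('pics/w22.png',im);h=cv2.cvtColor(np.ascontiguousarray(im),cv2.COLOR_BGR2HSV).astype(int)
print('col255',[(v,*h[v,255,1:]) for v in range(250,340,4)])
g=cv2.GaussianBlur(np.ascontiguousarray(im),(3,3),0).astype(int).sum(2)
for v in range(284,336,4):
    a=195+np.argmax(np.abs(np.diff(g[v,195:235])));b=275+np.argmax(np.abs(np.diff(g[v,275:312])));X=pt(v,a+.5,b+.5);print(v,a,b,(X*1000).round(1),'sx',round(((X[0]-.561)*.998+(X[1]-.1535)*.063)*1000,1))
st();print(tin('cop'),tin('cop','scene')); mask('cop','side')
" | sed 's/np.int64(\([0-9]*\))/\1/g'
```

```text
col255 [(250, 14, 163), (254, 10, 155), (258, 10, 157), (262, 9, 166), (266, 10, 153), (270, 11, 159), (274, 13, 158), (278, 13, 159), (282, 54, 66), (286, 85, 75), (290, 122, 119), (294, 113, 136), (298, 127, 144), (302, 127, 148), (306, 124, 193), (310, 118, 226), (314, 119, 223), (318, 120, 223), (322, 117, 231), (326, 116, 235), (330, 116, 235), (334, 119, 218), (338, 107, 67)]
284 195 283 [657.3 149.   40.6] sx 95.8
288 214 290 [676.8 158.3  16.8] sx 115.9
292 212 291 [674.4 157.8  25.2] sx 113.5
296 213 291 [678.6 158.4  24.4] sx 117.7
300 213 291 [681.1 158.6  25.9] sx 120.2
304 212 292 [680.2 158.6  31.8] sx 119.3
308 213 292 [684.4 159.2  31.2] sx 123.5
312 214 291 [690.5 159.5  28.4] sx 129.6
316 214 290 [694.9 159.4  27.9] sx 134.0
320 215 289 [701.6 159.8  25. ] sx 140.7
324 216 288 [708.5 160.2  21.9] sx 147.7
328 217 288 [713.5 160.9  21.3] sx 152.7
332 205 303 [669.5 159.3  71.8] sx 108.7
35.52 tcp [0.6238 0.1572 0.2277] rot [-3.1416 -0.     -3.0786] w 0.0563 ff 0.0 F [-0.1  0.3 -0.7] j6 0.08
[([705.6, 159.8], [31.0, 59.0], 0.8)] [([262.9, -883.5], [36.2, 98.6], 89.9), ([414.5, -411.8], [27.7, 144.9], 84.3), ([699.9, 164.1], [54.3, 67.4], 88.2)]
cop side bbox x,y,w,h,area [119, 70, 59, 27, 754] [147.6  82.9]
cop side bbox x,y,w,h,area [225, 136, 21, 9, 116] [234.7 139.5]
cop side bbox x,y,w,h,area [231, 313, 69, 48, 985] [263.1 338.1]
```

>>> send_rows([
  {"tx": 0, "ty": 0, "tz": -0.1, "turn": 0},
  {"tx": -0.3, "ty": 0, "tz": -0.1, "turn": 0},
  {"tx": -0.68, "ty": 0, "tz": -0.1, "turn": 0},
  {"tx": -0.68, "ty": 0, "tz": -0.1, "turn": 0},
], grip=-1)

```text
time_s: 36.17
tcp_pos: [0.6934, 0.1613, 0.2367]
tool_rot: [-3.141, 0.0, -3.079]
wrist_force: [0.2, -0.1, -0.8]
grip_width: 0.0851
finger_force: 0.0
```

```bash
python3 -c "
from h import *
st();sp()
im=env.read_camera('wrist')[:,:,::-1];h=cv2.cvtColor(np.ascontiguousarray(im),cv2.COLOR_BGR2HSV).astype(int)
print('col255',[(v,*h[v,255].tolist()) for v in range(160,340,6)])
g=cv2.GaussianBlur(np.ascontiguousarray(im),(3,3),0).astype(int).sum(2)
for v in range(190,320,8):
    a=185+np.argmax(np.abs(np.diff(g[v,185:235])));b=275+np.argmax(np.abs(np.diff(g[v,275:325])));X=pt(v,a+.5,b+.5);print(v,a,b,'sx',round(((X[0]-.561)*.998+(X[1]-.1535)*.063)*1000,1),'y,z',(X[1:]*1000).round(1))
print(tin('cop'))"
```

```text
36.17 tcp [0.6934 0.1613 0.2367] rot [-3.1415e+00  2.0000e-04 -3.0792e+00] w 0.0851 ff 0.0 F [ 0.2 -0.1 -0.8] j6 0.07
stand x 132.7 y -0.6
col255 [(160, 4, 10, 181), (166, 4, 10, 184), (172, 0, 10, 177), (178, 0, 10, 175), (184, 4, 12, 166), (190, 8, 75, 78), (196, 9, 97, 134), (202, 9, 124, 148), (208, 10, 124, 173), (214, 10, 127, 167), (220, 9, 127, 167), (226, 10, 128, 169), (232, 10, 131, 168), (238, 11, 116, 236), (244, 11, 116, 236), (250, 11, 115, 237), (256, 11, 117, 235), (262, 11, 119, 220), (268, 11, 131, 156), (274, 10, 129, 152), (280, 11, 127, 165), (286, 11, 124, 169), (292, 11, 121, 168), (298, 11, 119, 165), (304, 16, 92, 141), (310, 18, 116, 191), (316, 21, 14, 255), (322, 23, 13, 255), (328, 23, 13, 255), (334, 21, 15, 239)]
190 214 286 sx 121.1 y,z [156.8 -14.1]
198 209 296 sx 114.6 y,z [158.6  25.9]
206 208 297 sx 118.0 y,z [158.8  31.6]
214 208 296 sx 123.5 y,z [158.8  31.3]
222 209 295 sx 130.0 y,z [159.2  29. ]
230 210 294 sx 136.8 y,z [159.6  26.6]
238 212 293 sx 145.0 y,z [160.4  22. ]
246 212 292 sx 151.2 y,z [160.4  22. ]
254 214 291 sx 160.3 y,z [161.3  17.1]
262 215 290 sx 168.6 y,z [161.8  14.6]
270 185 283 sx 145.8 y,z [150.2  62.7]
278 185 293 sx 141.1 y,z [153.5  78.1]
286 186 277 sx 161.6 y,z [148.7  56.2]
294 186 296 sx 146.8 y,z [155.   84.5]
302 208 293 sx 178.7 y,z [161.2  50.4]
310 212 294 sx 188.1 y,z [163.4  47.6]
318 190 283 sx 176.3 y,z [152.9  69.7]
[([807.2, -101.0], [21.6, 58.8], 68.9), ([775.7, 124.7], [4.1, 42.6], 2.2), ([707.1, 160.8], [46.8, 57.9], 3.6)]
```

>>> send_rows([
  {"tx": 0.06, "ty": 0, "tz": 0.2, "turn": 0},
  {"tx": 0.06, "ty": 0, "tz": 0.4, "turn": 0},
  {"tx": 0.06, "ty": 0, "tz": 0.49, "turn": 0},
  {"tx": 0.06, "ty": 0, "tz": 0.49, "turn": 0},
])

```text
time_s: 36.78
tcp_pos: [0.6849, 0.1611, 0.1874]
tool_rot: [-3.141, -0.003, -3.078]
wrist_force: [0.7, 0.4, 0.5]
grip_width: 0.0857
finger_force: 0.0
```

>>> send_rows([
  {"tx": 0, "ty": 0, "tz": 0, "turn": 0},
  {"tx": 0, "ty": 0, "tz": 0, "turn": 0},
  {"tx": 0, "ty": 0, "tz": 0, "turn": 0},
  {"tx": 0, "ty": 0, "tz": 0, "turn": 0},
  {"tx": 0, "ty": 0, "tz": 0, "turn": 0},
], grip=1, force=25)

```text
time_s: 37.4
tcp_pos: [0.6862, 0.1612, 0.1901]
tool_rot: [3.142, 0.002, -3.079]
wrist_force: [0.1, 0.6, 5.1]
grip_width: 0.0551
finger_force: 27.6
```

>>> send_rows([
  {"tx": 0, "ty": 0, "tz": -0.3, "turn": 0},
  {"tx": 0, "ty": 0, "tz": -0.6, "turn": 0},
  {"tx": 0, "ty": 0, "tz": -0.9, "turn": 0},
  {"tx": 0, "ty": 0, "tz": -0.9, "turn": 0},
])

```text
time_s: 37.9
tcp_pos: [0.6865, 0.1613, 0.2814]
tool_rot: [3.141, 0.005, -3.079]
wrist_force: [0.9, 0.0, -0.8]
grip_width: 0.0552
finger_force: 27.1
```

```bash
cat >> h.py <<'E'
def prof(r0,r1,step=6):
    im=env.read_camera('wrist')[:,:,::-1];P=pose();g=cv2.GaussianBlur(np.ascontiguousarray(im),(3,3),0).astype(int);h=cv2.cvtColor(np.ascontiguousarray(im),cv2.COLOR_BGR2HSV)
    d=lambda v,a,b:a+np.argmax(np.abs(np.diff(g[v,a:b],axis=0)).sum(1))
    for v in range(r0,r1,step):
        a=d(v,175,235);b=d(v,275,335);X=pt(v,a+.5,b+.5,P=P);print(v,a,b,'sx',round(((X[0]-.561)*.998+(X[1]-.1535)*.063)*1000,1),'z',(X[2]*1000).round(1),h[v,255].tolist())
E
python3 -c "
from h import *
st();sp();prof(210,330)"
```

```text
37.9 tcp [0.6865 0.1613 0.2814] rot [ 3.1411  0.0052 -3.0785] w 0.0552 ff 27.1 F [ 0.9  0.  -0.8] j6 0.07
stand x 125.8 y -0.1
210 207 276 sx 133.7 z 23.3 [11, 130, 145]
216 207 300 sx 115.1 z 83.0 [10, 129, 142]
222 209 278 sx 142.8 z 26.7 [11, 130, 149]
228 208 295 sx 126.9 z 74.3 [11, 128, 159]
234 199 307 sx 114.5 z 109.8 [10, 131, 130]
240 200 312 sx 114.9 z 116.1 [9, 133, 134]
246 199 314 sx 115.8 z 120.8 [10, 135, 140]
252 180 317 sx 107.2 z 142.9 [10, 133, 146]
258 178 319 sx 107.7 z 147.0 [10, 130, 167]
264 175 322 sx 107.3 z 152.3 [10, 129, 158]
270 216 324 sx 131.5 z 118.0 [10, 128, 159]
276 183 325 sx 113.7 z 151.0 [10, 127, 162]
282 179 305 sx 124.4 z 139.6 [11, 115, 231]
288 199 304 sx 142.5 z 118.6 [11, 119, 215]
294 197 302 sx 145.4 z 120.3 [11, 117, 216]
300 195 301 sx 147.2 z 123.2 [11, 113, 231]
306 194 300 sx 150.0 z 124.9 [11, 114, 221]
312 193 298 sx 153.8 z 125.5 [11, 115, 216]
318 197 285 sx 177.4 z 103.5 [22, 15, 249]
324 197 285 sx 180.8 z 105.8 [20, 15, 250]
```

>>> send_rows([
  {"tx": 0.4, "ty": 0, "tz": 0, "turn": 0},
  {"tx": 0.9, "ty": 0, "tz": 0, "turn": 0},
])

```text
time_s: 38.2
tcp_pos: [0.5945, 0.1552, 0.2746]
tool_rot: [-3.141, -0.005, -3.079]
wrist_force: [0.2, 0.2, -0.0]
grip_width: 0.0552
finger_force: 27.1
```

>>> send_rows([
  {"tx": 0.4, "ty": 0, "tz": 0, "turn": 0},
  {"tx": 0.69, "ty": 0, "tz": 0, "turn": 0},
  {"tx": 0.69, "ty": 0, "tz": 0.3, "turn": 0},
  {"tx": 0.69, "ty": 0, "tz": 0.4, "turn": 0},
  {"tx": 0.69, "ty": 0, "tz": 0.5, "turn": 0},
  {"tx": 0.69, "ty": 0, "tz": 0.55, "turn": 0},
  {"tx": 0.69, "ty": 0, "tz": 0.6, "turn": 0},
  {"tx": 0.69, "ty": 0, "tz": 0.65, "turn": 0},
], force=20, grip=1)

```text
time_s: 39.2
tcp_pos: [0.5252, 0.151, 0.2141]
tool_rot: [-3.141, -0.007, -3.078]
wrist_force: [-10.0, -1.2, 12.2]
grip_width: 0.0556
finger_force: 32.9
```

```bash
python3 -c "
from h import *
st();sp()"
```

```text
39.2 tcp [0.5252 0.151  0.2141] rot [-3.1412 -0.0065 -3.0784] w 0.0556 ff 32.9 F [-10.   -1.2  12.2] j6 0.09
stand x -35.9 y -0.2
```

>>> send_rows([
  {"tx": 0, "ty": 0, "tz": 0.05, "turn": 0},
  {"tx": 0, "ty": 0, "tz": 0.1, "turn": 0},
  {"tx": 0, "ty": 0, "tz": 0.15, "turn": 0},
  {"tx": 0, "ty": 0, "tz": 0.2, "turn": 0},
  {"tx": 0, "ty": 0, "tz": 0.23, "turn": 0},
  {"tx": 0, "ty": 0, "tz": 0.23, "turn": 0},
])

```text
time_s: 39.95
tcp_pos: [0.5267, 0.1511, 0.192]
tool_rot: [-3.141, -0.002, -3.079]
wrist_force: [-5.8, -0.8, 12.2]
grip_width: 0.0554
finger_force: 41.5
```

```bash
python3 -c "
from h import *
st();sp();prof(200,340,5)"
```

```text
39.95 tcp [0.5267 0.1511 0.192 ] rot [-3.1413e+00 -1.5000e-03 -3.0786e+00] w 0.0554 ff 41.5 F [-5.8 -0.8 12.2] j6 0.09
stand x -34.4 y -0.3
200 186 324 sx -73.0 z 48.9 [17, 23, 179]
205 186 324 sx -71.1 z 49.6 [18, 21, 178]
210 187 323 sx -68.5 z 48.6 [19, 23, 178]
215 187 323 sx -66.6 z 49.3 [19, 23, 179]
220 208 323 sx -56.0 z 29.1 [0, 0, 255]
225 188 322 sx -62.0 z 49.0 [4, 16, 130]
230 189 303 sx -51.0 z 29.6 [0, 16, 125]
235 189 302 sx -48.1 z 29.4 [4, 14, 147]
240 186 312 sx -52.6 z 44.2 [10, 106, 174]
245 183 314 sx -52.9 z 49.7 [10, 115, 195]
250 197 316 sx -44.8 z 39.0 [11, 118, 193]
255 179 318 sx -52.6 z 58.0 [11, 117, 196]
260 177 320 sx -52.5 z 61.9 [11, 119, 193]
265 186 322 sx -47.6 z 57.4 [11, 119, 195]
270 184 324 sx -47.6 z 61.5 [11, 118, 196]
275 183 325 sx -46.7 z 63.8 [11, 120, 196]
280 178 330 sx -49.4 z 71.4 [11, 119, 195]
285 230 312 sx 6.8 z -6.3 [11, 119, 199]
290 232 312 sx 12.9 z -8.8 [11, 121, 194]
295 229 313 sx 9.9 z 1.1 [10, 125, 157]
300 226 313 sx 8.6 z 8.4 [10, 126, 154]
305 195 314 sx -21.6 z 51.4 [10, 126, 156]
310 193 278 sx 17.1 z 8.4 [10, 126, 154]
315 220 314 sx 7.5 z 24.8 [10, 124, 156]
320 195 314 sx -15.4 z 55.4 [10, 122, 182]
325 197 312 sx -10.0 z 53.0 [12, 104, 255]
330 198 310 sx -5.1 z 51.5 [11, 113, 232]
335 204 308 sx 5.4 z 44.4 [10, 119, 167]
```

>>> send_rows([
  {"tx": 0, "ty": 0, "tz": -0.04, "turn": 0},
  {"tx": 0, "ty": 0, "tz": -0.04, "turn": 0},
], grip=-0.31)

```text
time_s: 40.25
tcp_pos: [0.527, 0.1511, 0.1939]
tool_rot: [-3.142, -0.001, -3.079]
wrist_force: [-0.9, 0.6, -1.4]
grip_width: 0.0561
finger_force: 3.2
```

>>> send_rows([
  {"tx": 0, "ty": 0, "tz": 0, "turn": 0},
  {"tx": 0, "ty": 0, "tz": 0, "turn": 0},
  {"tx": 0, "ty": 0, "tz": 0, "turn": 0},
], grip=-0.46)

```text
time_s: 40.62
tcp_pos: [0.527, 0.1511, 0.1945]
tool_rot: [-3.142, -0.0, -3.079]
wrist_force: [0.0, 1.1, -0.8]
grip_width: 0.062
finger_force: 0.0
```

```bash
python3 -c "
from h import *
st();sp();im=env.read_camera('wrist')[:,:,::-1];h=cv2.cvtColor(np.ascontiguousarray(im),cv2.COLOR_BGR2HSV).astype(int)
for v in range(225,350,5):
    m=(h[v,:,1]>95)&(h[v,:,0]<18)&(h[v,:,2]>90);x=np.flatnonzero(m[150:360])+150
    # contiguous run through 255
    l=r=255
    while l>150 and m[l-1]: l-=1
    while r<360 and m[r+1]: r+=1
    X=pt(v,l,r+1) if m[255] else np.zeros(3);print(v,l,r,'sx',round(((X[0]-.561)*.998+(X[1]-.1535)*.063)*1000,1),'z',(X[2]*1000).round(1),h[v,255].tolist())
"
```

```text
40.62 tcp [0.527  0.1511 0.1945] rot [-3.1416e+00 -3.0000e-04 -3.0786e+00] w 0.062 ff 0.0 F [ 0.   1.1 -0.8] j6 0.09
stand x -34.1 y -0.2
225 255 255 sx -569.5 z 0.0 [9, 18, 139]
230 255 255 sx -569.5 z 0.0 [7, 15, 154]
235 205 255 sx 29.3 z -130.4 [10, 96, 183]
240 202 306 sx -40.2 z 22.6 [10, 106, 195]
245 202 307 sx -38.4 z 25.1 [11, 108, 194]
250 202 307 sx -36.0 z 26.2 [11, 111, 193]
255 201 307 sx -34.3 z 28.6 [10, 111, 193]
260 201 308 sx -32.7 z 31.0 [11, 113, 194]
265 200 308 sx -31.1 z 33.4 [10, 115, 193]
270 200 309 sx -29.5 z 35.8 [11, 116, 191]
275 199 309 sx -28.0 z 38.2 [11, 117, 194]
280 199 310 sx -26.5 z 40.5 [11, 119, 189]
285 198 310 sx -25.0 z 42.9 [11, 120, 193]
290 198 310 sx -22.8 z 44.1 [11, 121, 185]
295 197 311 sx -22.2 z 47.5 [10, 125, 151]
300 197 311 sx -20.0 z 48.8 [10, 125, 149]
305 196 313 sx -20.3 z 53.1 [10, 124, 150]
310 196 313 sx -18.2 z 54.4 [9, 124, 150]
315 195 313 sx -16.9 z 56.6 [10, 126, 150]
320 194 314 sx -16.5 z 59.8 [11, 115, 229]
325 194 314 sx -14.5 z 61.1 [11, 115, 226]
330 193 315 sx -14.1 z 64.2 [11, 118, 216]
335 247 261 sx 699.1 z -656.4 [10, 119, 157]
340 255 255 sx -569.5 z 0.0 [4, 59, 69]
345 255 255 sx -569.5 z 0.0 [4, 51, 70]
```

>>> send_rows([
  {"tx": -0.05, "ty": 0, "tz": -0.06, "turn": 0},
  {"tx": -0.15, "ty": 0, "tz": -0.095, "turn": 0},
  {"tx": -0.21, "ty": 0, "tz": -0.095, "turn": 0},
  {"tx": -0.21, "ty": 0, "tz": -0.095, "turn": 0},
])

```text
time_s: 41.18
tcp_pos: [0.5487, 0.1524, 0.2043]
tool_rot: [3.142, 0.0, -3.079]
wrist_force: [-0.0, -0.2, 0.1]
grip_width: 0.0624
finger_force: 0.0
```

>>> send_rows([
  {"tx": 0, "ty": 0, "tz": 0, "turn": 0},
  {"tx": 0, "ty": 0, "tz": 0, "turn": 0},
  {"tx": 0, "ty": 0, "tz": 0, "turn": 0},
], grip=1, force=25)

```text
time_s: 41.55
tcp_pos: [0.5479, 0.1524, 0.2042]
tool_rot: [3.142, 0.0, -3.079]
wrist_force: [0.8, -0.8, 0.7]
grip_width: 0.0558
finger_force: 29.2
```

>>> send_rows([
  {"tx": 0, "ty": 0, "tz": -0.2, "turn": 0},
  {"tx": 0, "ty": 0, "tz": -0.5, "turn": 0},
  {"tx": 0, "ty": 0, "tz": -0.8, "turn": 0},
  {"tx": 0, "ty": 0, "tz": -0.8, "turn": 0},
])

```text
time_s: 42.05
tcp_pos: [0.5488, 0.1526, 0.2871]
tool_rot: [3.141, 0.005, -3.079]
wrist_force: [0.9, -0.2, -1.1]
grip_width: 0.0555
finger_force: 29.0
```

```bash
cat >> h.py <<'E'
def run(col,r0=200,r1=340,step=6):
    P=pose();im=env.read_camera('wrist')[:,:,::-1];h=cv2.cvtColor(np.ascontiguousarray(im),cv2.COLOR_BGR2HSV).astype(int)
    lo,hi={'cop':((0,95,90),(18,255,255)),'blue':((95,90,30),(130,255,255)),'green':((45,30,30),(90,255,255))}[col]
    for v in range(r0,r1,step):
        m=((h[v]>=lo)&(h[v]<=hi)).all(1)
        if not m[255]: continue
        l=r=255
        while l>120 and m[l-1]: l-=1
        while r<390 and m[r+1]: r+=1
        X=pt(v,l,r+1,P=P);print(v,l,r,'sx',round(((X[0]-.561)*.998+(X[1]-.1535)*.063)*1000,1),'z',(X[2]*1000).round(1),h[v,255].tolist())
E
python3 -c "
from h import *
st();sp();run('cop')"
```

```text
42.05 tcp [0.5488 0.1526 0.2871] rot [ 3.1411  0.0054 -3.0785] w 0.0555 ff 29.0 F [ 0.9 -0.2 -1.1] j6 0.09
stand x -12.2 y -0.1
200 201 309 sx -39.2 z 112.9 [11, 120, 199]
206 201 310 sx -36.8 z 115.2 [11, 123, 199]
212 200 310 sx -34.4 z 117.6 [11, 122, 200]
218 199 311 sx -32.6 z 121.1 [11, 123, 199]
224 199 311 sx -29.8 z 122.2 [11, 124, 200]
230 198 311 sx -27.6 z 124.5 [10, 130, 147]
236 197 312 sx -26.0 z 127.9 [10, 132, 149]
242 197 312 sx -23.3 z 129.1 [10, 130, 145]
248 196 312 sx -21.2 z 131.4 [10, 134, 145]
254 196 313 sx -19.2 z 133.7 [10, 132, 147]
260 196 313 sx -16.6 z 135.0 [10, 133, 146]
266 195 314 sx -15.3 z 138.3 [10, 135, 144]
272 195 314 sx -12.8 z 139.6 [10, 133, 144]
278 195 315 sx -10.9 z 142.0 [10, 135, 144]
284 194 315 sx -9.1 z 144.3 [10, 131, 146]
290 194 315 sx -6.7 z 145.7 [10, 132, 154]
296 198 310 sx 2.5 z 138.2 [9, 131, 130]
320 195 314 sx 6.9 z 151.5 [10, 132, 141]
326 198 311 sx 14.5 z 147.5 [10, 131, 142]
332 237 272 sx 246.8 z -86.5 [11, 129, 158]
```

>>> send_rows([
  {"tx": -0.4, "ty": 0, "tz": 0, "turn": 0},
  {"tx": -0.8, "ty": 0, "tz": 0, "turn": 0},
  {"tx": -0.8, "ty": 0, "tz": 0, "turn": 0},
])

```text
time_s: 42.48
tcp_pos: [0.6288, 0.1571, 0.2797]
tool_rot: [-3.141, -0.005, -3.079]
wrist_force: [-0.2, 0.0, -1.8]
grip_width: 0.0555
finger_force: 29.0
```

>>> send_rows([
  {"tx": -0.37, "ty": 0, "tz": 0, "turn": 0},
  {"tx": -0.37, "ty": 0, "tz": 0.25, "turn": 0},
  {"tx": -0.37, "ty": 0, "tz": 0.5, "turn": 0},
  {"tx": -0.37, "ty": 0, "tz": 0.66, "turn": 0},
  {"tx": -0.37, "ty": 0, "tz": 0.66, "turn": 0},
])

```text
time_s: 43.1
tcp_pos: [0.6632, 0.1597, 0.2155]
tool_rot: [-3.141, -0.005, -3.078]
wrist_force: [-0.1, -0.7, 0.2]
grip_width: 0.0556
finger_force: 28.9
```

```bash
python3 -c "
from h import *
st();sp();run('cop')"
```

```text
43.1 tcp [0.6632 0.1597 0.2155] rot [-3.1412 -0.0051 -3.0785] w 0.0556 ff 28.9 F [-0.1 -0.7  0.2] j6 0.07
stand x 102.4 y -0.2
200 202 307 sx 74.9 z 37.5 [11, 119, 215]
206 201 308 sx 76.9 z 41.3 [11, 120, 214]
212 200 308 sx 79.4 z 43.6 [11, 120, 216]
218 200 309 sx 81.8 z 46.0 [11, 120, 215]
224 199 310 sx 83.6 z 49.6 [11, 120, 215]
230 198 310 sx 85.8 z 51.9 [10, 129, 162]
236 197 311 sx 87.5 z 55.4 [10, 129, 164]
242 197 312 sx 89.6 z 57.7 [10, 129, 160]
248 196 313 sx 91.1 z 61.1 [10, 131, 160]
254 196 313 sx 93.8 z 62.3 [10, 130, 161]
260 196 314 sx 95.8 z 64.5 [10, 130, 161]
266 195 314 sx 97.7 z 66.8 [10, 132, 159]
272 195 314 sx 100.2 z 68.1 [10, 132, 158]
278 194 315 sx 101.5 z 71.4 [10, 131, 158]
284 194 315 sx 104.0 z 72.7 [10, 130, 161]
290 194 315 sx 106.4 z 74.1 [10, 129, 170]
296 197 310 sx 114.8 z 67.6 [10, 129, 144]
302 195 314 sx 112.7 z 75.1 [11, 127, 168]
308 193 315 sx 113.0 z 79.3 [11, 130, 172]
314 192 316 sx 113.9 z 82.6 [11, 130, 173]
320 195 314 sx 120.1 z 79.7 [11, 130, 165]
326 197 312 sx 125.9 z 77.6 [11, 128, 170]
332 236 273 sx 339.9 z -142.5 [10, 130, 169]
```

>>> send_rows([
  {"tx": 0.08, "ty": 0, "tz": 0, "turn": 0},
  {"tx": 0.13, "ty": 0, "tz": 0, "turn": 0},
  {"tx": 0.18, "ty": 0, "tz": 0, "turn": 0},
  {"tx": 0.23, "ty": 0, "tz": 0, "turn": 0},
  {"tx": 0.28, "ty": 0, "tz": 0, "turn": 0},
  {"tx": 0.32, "ty": 0, "tz": 0, "turn": 0},
  {"tx": 0.36, "ty": 0, "tz": 0, "turn": 0},
  {"tx": 0.36, "ty": 0, "tz": 0, "turn": 0},
])

```text
time_s: 44.15
tcp_pos: [0.6355, 0.1578, 0.2284]
tool_rot: [3.141, 0.029, -3.079]
wrist_force: [11.9, 0.4, 7.5]
grip_width: 0.0555
finger_force: 29.4
```

```bash
python3 -c "
from h import *
st();sp();run('cop')"
```

```text
44.15 tcp [0.6355 0.1578 0.2284] rot [ 3.1408  0.0287 -3.0793] w 0.0555 ff 29.4 F [11.9  0.4  7.5] j6 0.08
stand x 74.7 y -0.4
224 207 302 sx 72.0 z 39.2 [10, 126, 136]
230 205 303 sx 72.9 z 45.3 [10, 126, 136]
236 204 304 sx 74.4 z 49.7 [10, 127, 137]
242 203 306 sx 75.2 z 55.4 [10, 130, 137]
248 202 307 sx 76.6 z 59.5 [10, 127, 135]
254 201 308 sx 78.0 z 63.5 [10, 130, 135]
260 200 309 sx 79.3 z 67.3 [10, 130, 137]
266 199 311 sx 79.8 z 72.2 [10, 130, 139]
272 197 312 sx 80.2 z 76.9 [10, 131, 138]
278 196 313 sx 81.4 z 80.4 [10, 131, 136]
284 195 314 sx 82.5 z 83.8 [10, 132, 137]
290 194 315 sx 83.5 z 87.2 [9, 133, 128]
296 194 315 sx 85.9 z 88.7 [10, 131, 130]
302 195 314 sx 89.8 z 88.4 [10, 133, 138]
308 197 313 sx 94.6 z 87.2 [10, 131, 134]
314 192 316 sx 90.7 z 95.9 [11, 115, 208]
320 195 314 sx 97.0 z 93.3 [11, 131, 161]
326 197 312 sx 102.8 z 91.4 [11, 131, 154]
332 236 273 sx 324.2 z -121.4 [11, 130, 165]
```

>>> send_rows([
  {"tx": 0.03, "ty": 0, "tz": 0, "turn": 0},
  {"tx": 0.06, "ty": 0, "tz": 0, "turn": 0},
  {"tx": 0.09, "ty": 0, "tz": 0, "turn": 0},
  {"tx": 0.12, "ty": 0, "tz": 0, "turn": 0},
  {"tx": 0.12, "ty": 0, "tz": 0, "turn": 0},
])

```text
time_s: 44.82
tcp_pos: [0.6223, 0.1571, 0.2268]
tool_rot: [3.141, 0.024, -3.079]
wrist_force: [9.4, 0.7, 5.9]
grip_width: 0.0558
finger_force: 29.3
```

```bash
python3 -c "
from h import *
st();sp();run('cop')"
```

```text
44.83 tcp [0.6223 0.1571 0.2268] rot [ 3.1407  0.0236 -3.0791] w 0.0558 ff 29.3 F [9.4 0.7 5.9] j6 0.08
stand x 61.4 y -0.2
248 208 301 sx 72.4 z 40.1 [10, 119, 124]
254 206 303 sx 71.9 z 48.0 [11, 127, 124]
260 204 306 sx 70.6 z 56.7 [10, 126, 123]
266 202 307 sx 71.1 z 62.2 [10, 129, 123]
272 200 309 sx 70.6 z 68.6 [10, 132, 124]
278 199 311 sx 71.0 z 73.5 [10, 133, 125]
284 197 312 sx 71.3 z 78.2 [10, 132, 124]
290 195 314 sx 70.9 z 83.6 [10, 133, 125]
296 193 316 sx 70.5 z 88.8 [9, 132, 110]
302 193 316 sx 72.8 z 90.3 [10, 133, 130]
308 194 315 sx 76.7 z 90.1 [10, 133, 136]
314 193 315 sx 78.3 z 92.5 [10, 133, 134]
326 197 312 sx 88.8 z 89.6 [11, 123, 210]
332 236 273 sx 309.1 z -124.3 [11, 131, 162]
```

>>> send_rows([
  {"tx": -0.08, "ty": 0, "tz": 0, "turn": 0},
  {"tx": -0.16, "ty": 0, "tz": 0, "turn": 0},
  {"tx": -0.22, "ty": 0, "tz": 0, "turn": 0},
  {"tx": -0.22, "ty": 0, "tz": 0.06, "turn": 0},
  {"tx": -0.22, "ty": 0, "tz": 0.12, "turn": 0},
  {"tx": -0.22, "ty": 0, "tz": 0.12, "turn": 0},
])

```text
time_s: 45.62
tcp_pos: [0.6379, 0.1581, 0.2045]
tool_rot: [-3.141, -0.003, -3.078]
wrist_force: [0.6, 0.0, -0.6]
grip_width: 0.0555
finger_force: 28.6
```

```bash
python3 -c "
from h import *
st();sp();run('cop')"
```

```text
45.62 tcp [0.6379 0.1581 0.2045] rot [-3.1413 -0.0032 -3.0785] w 0.0555 ff 28.6 F [ 0.6  0.  -0.6] j6 0.08
stand x 77.1 y -0.2
254 206 303 sx 82.8 z 25.5 [11, 119, 158]
260 203 306 sx 81.0 z 35.6 [10, 119, 156]
266 201 308 sx 80.8 z 42.3 [10, 122, 157]
272 200 310 sx 81.3 z 47.3 [10, 122, 157]
278 198 311 sx 81.8 z 52.1 [10, 121, 158]
284 196 313 sx 81.6 z 57.8 [10, 123, 158]
290 194 315 sx 81.4 z 63.1 [10, 123, 159]
296 192 317 sx 81.1 z 68.1 [10, 124, 175]
302 193 317 sx 84.2 z 68.6 [10, 124, 164]
308 193 316 sx 87.2 z 69.2 [10, 122, 169]
314 193 316 sx 89.6 z 70.7 [10, 125, 169]
326 197 312 sx 100.8 z 66.7 [12, 105, 255]
332 234 274 sx 292.3 z -129.0 [11, 121, 198]
```

>>> send_rows([
  {"tx": 0, "ty": 0, "tz": 0.02, "turn": 0},
  {"tx": 0, "ty": 0, "tz": 0.04, "turn": 0},
  {"tx": 0, "ty": 0, "tz": 0.06, "turn": 0},
  {"tx": 0, "ty": 0, "tz": 0.06, "turn": 0},
])

```text
time_s: 46.18
tcp_pos: [0.6388, 0.1582, 0.2024]
tool_rot: [3.142, 0.001, -3.079]
wrist_force: [-3.1, 0.1, 6.1]
grip_width: 0.0556
finger_force: 29.2
```

>>> send_rows([
  {"tx": 0, "ty": 0, "tz": 0.02, "turn": 0},
  {"tx": 0, "ty": 0, "tz": 0.04, "turn": 0},
  {"tx": 0, "ty": 0, "tz": 0.04, "turn": 0},
])

```text
time_s: 46.55
tcp_pos: [0.6386, 0.1582, 0.2022]
tool_rot: [-3.141, 0.002, -3.078]
wrist_force: [-9.1, -1.9, 19.1]
grip_width: 0.0556
finger_force: 30.6
```

```bash
python3 -c "
from h import *
st();sp();run('cop')"
```

```text
46.55 tcp [0.6386 0.1582 0.2022] rot [-3.1414e+00  2.5000e-03 -3.0784e+00] w 0.0556 ff 30.6 F [-9.1 -1.9 19.1] j6 0.08
stand x 77.8 y -0.2
248 208 255 sx 164.8 z -135.1 [12, 95, 139]
254 206 303 sx 84.5 z 23.3 [11, 119, 159]
260 203 306 sx 82.6 z 33.4 [10, 119, 157]
266 201 308 sx 82.4 z 40.0 [10, 120, 157]
272 200 310 sx 82.9 z 45.1 [10, 121, 158]
278 198 312 sx 82.7 z 51.0 [10, 122, 159]
284 196 313 sx 83.1 z 55.5 [10, 123, 159]
290 194 315 sx 82.9 z 60.8 [10, 123, 160]
296 192 318 sx 82.0 z 66.7 [10, 124, 162]
302 192 318 sx 84.3 z 68.1 [10, 124, 165]
308 193 317 sx 88.0 z 67.9 [10, 123, 170]
314 193 317 sx 90.3 z 69.4 [10, 125, 169]
326 197 312 sx 102.3 z 64.5 [12, 107, 255]
332 234 274 sx 294.9 z -130.1 [11, 120, 199]
```

>>> send_rows([
  {"tx": 0, "ty": 0, "tz": -0.06, "turn": 0},
  {"tx": 0, "ty": 0, "tz": -0.06, "turn": 0},
])

```text
time_s: 46.85
tcp_pos: [0.6391, 0.1582, 0.2028]
tool_rot: [3.141, 0.002, -3.079]
wrist_force: [0.3, -0.5, -1.0]
grip_width: 0.0554
finger_force: 28.7
```

>>> send_rows([
  {"tx": 0, "ty": 0, "tz": 0, "turn": 0},
  {"tx": 0, "ty": 0, "tz": 0, "turn": 0},
  {"tx": 0, "ty": 0, "tz": 0, "turn": 0},
], grip=-0.5)

```text
time_s: 47.22
tcp_pos: [0.6387, 0.1581, 0.2016]
tool_rot: [-3.142, -0.001, -3.079]
wrist_force: [-0.9, 0.2, -0.2]
grip_width: 0.0641
finger_force: 0.0
```

>>> send_rows([
  {"tx": 0, "ty": 0, "tz": -0.3, "turn": 0},
  {"tx": 0, "ty": 0, "tz": -0.7, "turn": 0},
  {"tx": 0, "ty": 0, "tz": -1, "turn": 0},
  {"tx": 0, "ty": 0, "tz": -1, "turn": 0},
])

```text
time_s: 47.72
tcp_pos: [0.6399, 0.1584, 0.3063]
tool_rot: [3.141, 0.007, -3.079]
wrist_force: [-0.4, -0.3, -0.1]
grip_width: 0.0639
finger_force: 0.0
```

```bash
python3 -c "
from h import *
st();sp();run('cop',180,330,8);run('green',120,330,8);print(tin('blue','scene'))"
```

```text
47.73 tcp [0.6399 0.1584 0.3063] rot [ 3.141   0.0074 -3.0785] w 0.0639 ff 0.0 F [-0.4 -0.3 -0.1] j6 0.08
stand x 79.1 y -0.1
188 225 283 sx 84.1 z 5.4 [10, 124, 103]
196 222 286 sx 83.1 z 32.5 [10, 130, 124]
204 220 289 sx 83.4 z 52.0 [10, 132, 131]
212 219 290 sx 87.0 z 60.4 [11, 116, 236]
220 218 291 sx 90.4 z 68.4 [11, 114, 232]
228 219 290 sx 98.6 z 64.9 [11, 121, 210]
236 120 390 sx 28.8 z 223.5 [11, 132, 147]
244 193 316 sx 64.9 z 157.0 [10, 133, 148]
252 194 315 sx 69.3 z 156.6 [10, 132, 151]
260 194 314 sx 73.2 z 157.2 [11, 129, 162]
268 195 314 sx 77.1 z 157.9 [11, 128, 159]
276 195 314 sx 80.5 z 159.7 [11, 125, 159]
284 193 317 sx 80.5 z 166.2 [11, 120, 163]
292 190 319 sx 80.6 z 172.3 [11, 117, 159]
136 218 292 sx 27.2 z 51.7 [70, 80, 134]
144 216 294 sx 31.5 z 64.1 [71, 75, 174]
152 217 294 sx 37.5 z 62.6 [70, 70, 171]
160 218 294 sx 43.7 z 61.1 [70, 75, 166]
[([190.3, 564.5], [154.6, 62.0], 11.9), ([614.3, -261.6], [63.1, 55.5], 43.8)]
```

>>> send_rows([
  {"tx": 0.2, "ty": -0.5, "tz": -0.2, "turn": 0},
  {"tx": 0.3, "ty": -1, "tz": -0.35, "turn": 0},
], grip=-1)

```text
time_s: 48.12
tcp_pos: [0.614, 0.0561, 0.3349]
tool_rot: [3.141, -0.005, -3.077]
wrist_force: [0.8, 0.1, 0.8]
grip_width: 0.0854
finger_force: 0.0
```

>>> send_rows([
  {"tx": 0.2, "ty": -0.5, "tz": 0, "turn": 0},
  {"tx": 0.27, "ty": -1, "tz": 0, "turn": 0},
])

```text
time_s: 48.38
tcp_pos: [0.5932, -0.0463, 0.3352]
tool_rot: [3.141, -0.003, -3.078]
wrist_force: [0.9, 0.3, 0.5]
grip_width: 0.0852
finger_force: 0.0
```

>>> send_rows([
  {"tx": 0, "ty": -0.5, "tz": 0, "turn": 0},
  {"tx": 0, "ty": -1, "tz": 0, "turn": 0},
])

```text
time_s: 48.62
tcp_pos: [0.6001, -0.1462, 0.3347]
tool_rot: [3.14, -0.004, -3.079]
wrist_force: [0.6, 0.9, 0.1]
grip_width: 0.0853
finger_force: 0.0
```

>>> send_rows([
  {"tx": 0, "ty": -0.5, "tz": 0, "turn": -0.03},
  {"tx": 0, "ty": -1, "tz": 0, "turn": -0.06},
  {"tx": 0, "ty": -1, "tz": 0, "turn": -0.09},
  {"tx": 0, "ty": -1, "tz": 0, "turn": -0.112},
  {"tx": 0, "ty": -1, "tz": 0, "turn": -0.112},
])

```text
time_s: 49.25
tcp_pos: [0.6066, -0.2447, 0.3347]
tool_rot: [3.138, -0.001, -2.377]
wrist_force: [-0.2, 1.0, 0.3]
grip_width: 0.0855
finger_force: 0.0
```

```bash
python3 -c "
from h import *
st();t=tin('blue');print(t);R,p=pose()
b=min(t,key=lambda q:abs(q[0][0]-609)+abs(q[0][1]+262));c=np.array(b[0])/1000;g=c+.015*R[:2,0]/np.linalg.norm(R[:2,0]);print(R.T@np.r_[g-p[:2],0], np.degrees(np.arctan2(R[1,1],R[0,1])))"
```

```text
49.25 tcp [ 0.6066 -0.2447  0.3347] rot [ 3.1377e+00 -1.3000e-03 -2.3769e+00] w 0.0855 ff 0.0 F [-0.2  1.   0.3] j6 -1.25
[]Traceback (most recent call last):
  File "<string>", line 4, in <module>
    b=min(t,key=lambda q:abs(q[0][0]-609)+abs(q[0][1]+262));c=np.array(b[0])/1000;g=c+.015*R[:2,0]/np.linalg.norm(R[:2,0]);print(R.T@np.r_[g-p[:2],0], np.degrees(np.arctan2(R[1,1],R[0,1])))
ValueError: min() iterable argument is empty
```

```bash
sed -i "s/'blue':((100,120,60),(125,255,255))/'blue':((98,90,30),(130,255,255))/" h.py; python3 -c "
from h import *
P=pose();im=cv2.resize(cv2.imread('pics/last_blue.png'),(512,384));h=cv2.cvtColor(im,cv2.COLOR_BGR2HSV)
p=proj([.609,-.262,.02],P);print(p,[h[int(p[1])+d,int(p[0])].tolist() for d in(-20,-10,0,10,20)])
t=tin('blue');print(t,tin('blue','scene'));R,p=pose()
b=min(t,key=lambda q:abs(q[0][0]-609)+abs(q[0][1]+262));c=np.array(b[0])/1000;g=c+.015*R[:2,0]/np.linalg.norm(R[:2,0]);print(R.T@np.r_[g-p[:2],0], np.degrees(np.arctan2(R[1,1],R[0,1])))"
```

```text
[240.16868866 172.04305061] [[105, 119, 241], [106, 118, 243], [105, 118, 244], [105, 119, 245], [105, 116, 244]]
[([606.0, -267.1], [54.4, 54.4], 43.7)] [([829.3, 373.6], [13.5, 39.6], 69.2), ([191.2, 564.6], [156.4, 62.9], 11.5), ([614.4, -261.8], [63.5, 57.5], 43.0)]
[ 3.14631274e-02 -1.58002591e-02 -1.11676776e-05] 133.8452380546166
```

>>> send_rows([
  {"tx": 0.2, "ty": -0.1, "tz": 0.3, "turn": 0},
  {"tx": 0.31, "ty": -0.15, "tz": 0.6, "turn": 0},
  {"tx": 0.31, "ty": -0.15, "tz": 0.6, "turn": 0},
])

```text
time_s: 49.78
tcp_pos: [0.5937, -0.2766, 0.2733]
tool_rot: [3.134, -0.002, -2.377]
wrist_force: [0.2, 0.3, -0.3]
grip_width: 0.0854
finger_force: 0.0
```

```bash
python3 -c "
from h import *
st();t=tin('blue');print(t);R,p=pose()
b=min(t,key=lambda q:abs(q[0][0]-609)+abs(q[0][1]+262));c=np.array(b[0])/1000;g=c+.015*R[:2,0]/np.linalg.norm(R[:2,0]);print(R.T@np.r_[g-p[:2],0])"
```

```text
49.77 tcp [ 0.5937 -0.2766  0.2733] rot [ 3.1343e+00 -2.0000e-03 -2.3769e+00] w 0.0854 ff 0.0 F [ 0.2  0.3 -0.3] j6 -1.3
[([605.6, -267.5], [54.6, 54.3], 43.6)]
[ 7.91085257e-04 -1.18864906e-03 -3.89460550e-06]
```

Consistent; go down and grasp.

>>> send_rows([
  {"tx": 0, "ty": -0.01, "tz": 0.5, "turn": 0},
  {"tx": 0, "ty": -0.01, "tz": 0.85, "turn": 0},
  {"tx": 0, "ty": -0.01, "tz": 0.99, "turn": 0},
  {"tx": 0, "ty": -0.01, "tz": 0.99, "turn": 0},
])

```text
time_s: 50.32
tcp_pos: [0.5962, -0.2772, 0.1786]
tool_rot: [3.141, 0.0, -2.374]
wrist_force: [-1.0, 0.5, 0.0]
grip_width: 0.0856
finger_force: 0.0
```

>>> send_rows([
  {"tx": 0, "ty": 0, "tz": 0, "turn": 0},
  {"tx": 0, "ty": 0, "tz": 0, "turn": 0},
  {"tx": 0, "ty": 0, "tz": 0, "turn": 0},
  {"tx": 0, "ty": 0, "tz": 0, "turn": 0},
  {"tx": 0, "ty": 0, "tz": 0, "turn": 0},
], grip=1, force=25)

```text
time_s: 50.95
tcp_pos: [0.5968, -0.2782, 0.1811]
tool_rot: [-3.137, 0.001, -2.375]
wrist_force: [-0.6, 0.5, 6.7]
grip_width: 0.0553
finger_force: 27.5
```

>>> send_rows([
  {"tx": 0, "ty": 0, "tz": -0.3, "turn": 0},
  {"tx": 0, "ty": 0, "tz": -0.6, "turn": 0.01},
  {"tx": 0, "ty": 0, "tz": -0.95, "turn": 0.04},
  {"tx": 0, "ty": 0, "tz": -1, "turn": 0.07},
  {"tx": 0, "ty": 0, "tz": -1, "turn": 0.1},
  {"tx": 0, "ty": 0, "tz": -1, "turn": 0.1117},
  {"tx": 0, "ty": 0, "tz": -1, "turn": 0.1117},
])

```text
time_s: 51.82
tcp_pos: [0.5958, -0.2777, 0.2782]
tool_rot: [-3.142, -0.0, -3.076]
wrist_force: [-0.2, -0.6, -0.6]
grip_width: 0.0555
finger_force: 26.9
```

```bash
python3 -c "
from h import *
st();sp();run('blue',150,340,12);s=env.read_state();d=np.array([.561-.0345*.998,.1535-.0345*.063])-s['tcp_pos'][:2];print(tool([*d,0]))"
```

```text
51.83 tcp [ 0.5958 -0.2777  0.2782] rot [-3.1415 -0.     -3.0759] w 0.0555 ff 26.9 F [-0.2 -0.6 -0.6] j6 -0.6
stand x 7.6 y -432.6
246 202 308 sx 3.0 z 110.2 [107, 120, 182]
258 203 308 sx 9.5 z 111.6 [107, 127, 183]
270 203 307 sx 16.0 z 113.1 [107, 128, 187]
282 205 306 sx 24.5 z 112.2 [105, 119, 252]
294 207 305 sx 33.4 z 111.5 [105, 122, 238]
306 208 304 sx 41.6 z 112.3 [104, 117, 255]
318 210 302 sx 52.7 z 110.4 [105, 120, 240]
[ 4.07490567e-02  4.32657267e-01 -1.97171903e-05]
```

>>> send_rows([
  {"tx": 0.08, "ty": 0.4, "tz": 0, "turn": 0},
  {"tx": 0.16, "ty": 0.96, "tz": 0, "turn": 0},
])

```text
time_s: 52.12
tcp_pos: [0.5734, -0.1831, 0.278]
tool_rot: [-3.141, 0.001, -3.078]
wrist_force: [1.1, 1.1, -0.8]
grip_width: 0.0549
finger_force: 27.0
```

>>> send_rows([
  {"tx": 0.08, "ty": 0.5, "tz": 0, "turn": 0},
  {"tx": 0.16, "ty": 1, "tz": 0, "turn": 0},
])

```text
time_s: 52.38
tcp_pos: [0.5507, -0.0827, 0.2783]
tool_rot: [3.142, 0.001, -3.076]
wrist_force: [0.5, 0.2, -1.2]
grip_width: 0.0554
finger_force: 27.0
```

>>> send_rows([
  {"tx": 0.04, "ty": 0.5, "tz": 0, "turn": 0},
  {"tx": 0.08, "ty": 1, "tz": 0, "turn": 0},
])

```text
time_s: 52.62
tcp_pos: [0.5363, 0.0166, 0.2785]
tool_rot: [-3.142, 0.001, -3.076]
wrist_force: [0.6, -0.0, -0.2]
grip_width: 0.055
finger_force: 27.0
```

>>> send_rows([
  {"tx": 0, "ty": 0.5, "tz": 0, "turn": 0},
  {"tx": 0, "ty": 1, "tz": 0, "turn": 0},
  {"tx": 0, "ty": 1, "tz": 0, "turn": 0},
])

```text
time_s: 53.0
tcp_pos: [0.5296, 0.118, 0.2784]
tool_rot: [3.141, 0.0, -3.07]
wrist_force: [0.4, 0.3, -1.1]
grip_width: 0.0555
finger_force: 27.1
```

```bash
python3 -c "
from h import *
st();sp();run('blue',150,340,12);s=env.read_state();d=np.array([.561-.0345*.998,.1535-.0345*.063])-s['tcp_pos'][:2];print(tool([*d,0]))"
```

```text
53.0 tcp [0.5296 0.118  0.2784] rot [ 3.1407e+00  2.0000e-04 -3.0701e+00] w 0.0555 ff 27.1 F [ 0.4  0.3 -1.1] j6 0.02
stand x -33.6 y -33.4
246 200 308 sx -39.4 z 112.9 [107, 137, 128]
258 202 308 sx -32.3 z 113.0 [107, 141, 128]
270 203 307 sx -25.0 z 113.3 [107, 145, 130]
282 205 308 sx -18.4 z 115.1 [105, 140, 195]
294 206 306 sx -9.8 z 114.4 [106, 141, 179]
306 208 304 sx 0.5 z 112.5 [106, 139, 195]
318 210 302 sx 11.6 z 110.6 [106, 141, 181]
[ 9.28253811e-04  3.50726769e-02 -1.49420646e-05]
```

>>> send_rows([
  {"tx": 0, "ty": 0.35, "tz": 0, "turn": 0.001},
  {"tx": 0, "ty": 0.35, "tz": 0.25, "turn": 0.001},
  {"tx": 0, "ty": 0.35, "tz": 0.45, "turn": 0.001},
  {"tx": 0, "ty": 0.35, "tz": 0.52, "turn": 0.001},
  {"tx": 0, "ty": 0.35, "tz": 0.57, "turn": 0.001},
  {"tx": 0, "ty": 0.35, "tz": 0.62, "turn": 0.001},
  {"tx": 0, "ty": 0.35, "tz": 0.66, "turn": 0.001},
  {"tx": 0, "ty": 0.35, "tz": 0.7, "turn": 0.001},
], grip=1, force=20)

```text
time_s: 54.05
tcp_pos: [0.5269, 0.1489, 0.2105]
tool_rot: [3.142, -0.003, -3.083]
wrist_force: [-8.7, 0.8, 10.8]
grip_width: 0.0548
finger_force: 33.8
```

>>> send_rows([
  {"tx": 0, "ty": 0, "tz": 0.05, "turn": 0},
  {"tx": 0, "ty": 0, "tz": 0.09, "turn": 0},
  {"tx": 0, "ty": 0, "tz": 0.13, "turn": 0},
  {"tx": 0, "ty": 0, "tz": 0.16, "turn": 0},
  {"tx": 0, "ty": 0, "tz": 0.16, "turn": 0},
])

```text
time_s: 54.68
tcp_pos: [0.5282, 0.149, 0.1956]
tool_rot: [3.141, 0.001, -3.084]
wrist_force: [-7.3, -0.1, 11.4]
grip_width: 0.0553
finger_force: 40.8
```

```bash
python3 -c "
from h import *
st();sp();run('blue',200,345,10)"
```

```text
54.67 tcp [0.5282 0.149  0.1956] rot [ 3.1415e+00  1.1000e-03 -3.0836e+00] w 0.0553 ff 40.8 F [-7.3 -0.1 11.4] j6 0.09
stand x -33.0 y -2.4
240 202 307 sx -39.6 z 25.0 [107, 112, 152]
250 202 308 sx -35.5 z 28.5 [107, 120, 151]
260 201 309 sx -32.1 z 33.3 [107, 125, 151]
270 199 310 sx -29.7 z 39.2 [107, 130, 153]
280 198 311 sx -26.7 z 43.8 [107, 136, 150]
290 198 312 sx -23.1 z 47.3 [106, 136, 144]
300 196 313 sx -21.1 z 52.8 [107, 136, 118]
310 197 312 sx -15.4 z 53.5 [107, 137, 117]
320 196 314 sx -13.7 z 59.0 [106, 136, 185]
330 199 310 sx -3.3 z 55.2 [106, 134, 196]
```

>>> send_rows([
  {"tx": 0, "ty": 0, "tz": -0.04, "turn": 0},
  {"tx": 0, "ty": 0, "tz": -0.04, "turn": 0},
], grip=-0.31)

```text
time_s: 54.98
tcp_pos: [0.5287, 0.1492, 0.1969]
tool_rot: [-3.141, 0.002, -3.084]
wrist_force: [-1.2, -0.7, -0.1]
grip_width: 0.0557
finger_force: 3.1
```

>>> send_rows([
  {"tx": 0, "ty": 0, "tz": 0, "turn": 0},
  {"tx": 0, "ty": 0, "tz": 0, "turn": 0},
  {"tx": 0, "ty": 0, "tz": 0, "turn": 0},
], grip=-0.46)

```text
time_s: 55.35
tcp_pos: [0.528, 0.1498, 0.196]
tool_rot: [-3.142, -0.0, -3.083]
wrist_force: [-0.3, -0.3, -0.0]
grip_width: 0.0623
finger_force: 0.0
```

```bash
python3 -c "
from h import *
st();sp();run('blue',200,345,10)"
```

```text
55.35 tcp [0.528  0.1498 0.196 ] rot [-3.1415e+00 -3.0000e-04 -3.0830e+00] w 0.0623 ff 0.0 F [-0.3 -0.3 -0. ] j6 0.1
stand x -33.2 y -1.6
240 203 304 sx -37.3 z 19.8 [108, 99, 154]
250 203 305 sx -33.0 z 23.4 [107, 108, 151]
260 202 306 sx -29.6 z 28.5 [107, 118, 153]
270 200 307 sx -27.1 z 34.7 [107, 126, 152]
280 198 308 sx -24.8 z 40.8 [107, 131, 150]
290 197 309 sx -21.9 z 45.5 [107, 134, 147]
300 197 310 sx -18.4 z 49.1 [107, 135, 117]
310 196 311 sx -15.7 z 53.8 [106, 137, 115]
320 195 312 sx -13.2 z 58.4 [106, 138, 183]
330 194 313 sx -10.8 z 63.0 [106, 138, 174]
```

>>> send_rows([
  {"tx": -0.05, "ty": 0, "tz": -0.06, "turn": 0},
  {"tx": -0.15, "ty": 0, "tz": -0.085, "turn": 0},
  {"tx": -0.26, "ty": 0, "tz": -0.085, "turn": 0},
  {"tx": -0.26, "ty": 0, "tz": -0.085, "turn": 0},
])

```text
time_s: 55.9
tcp_pos: [0.5551, 0.1514, 0.2049]
tool_rot: [3.142, 0.001, -3.083]
wrist_force: [-0.1, -0.5, 0.4]
grip_width: 0.0624
finger_force: 0.0
```

>>> send_rows([
  {"tx": 0, "ty": 0, "tz": 0, "turn": 0},
  {"tx": 0, "ty": 0, "tz": 0, "turn": 0},
  {"tx": 0, "ty": 0, "tz": 0, "turn": 0},
], grip=1, force=25)

```text
time_s: 56.28
tcp_pos: [0.5539, 0.1514, 0.2048]
tool_rot: [3.141, 0.0, -3.083]
wrist_force: [0.1, 0.5, -0.4]
grip_width: 0.0555
finger_force: 28.9
```

>>> send_rows([
  {"tx": 0, "ty": 0, "tz": -0.08, "turn": 0},
  {"tx": 0, "ty": 0, "tz": -0.16, "turn": 0},
  {"tx": 0, "ty": 0, "tz": -0.16, "turn": 0},
])

```text
time_s: 56.65
tcp_pos: [0.5544, 0.1515, 0.222]
tool_rot: [3.141, 0.002, -3.083]
wrist_force: [-1.3, -0.7, -0.6]
grip_width: 0.0555
finger_force: 28.7
```

```bash
python3 -c "
from h import *
st();sp();run('blue',180,345,10)"
```

```text
56.65 tcp [0.5544 0.1515 0.222 ] rot [ 3.1414e+00  2.0000e-03 -3.0829e+00] w 0.0555 ff 28.7 F [-1.3 -0.7 -0.6] j6 0.09
stand x -6.8 y -1.6
190 202 306 sx -37.6 z 40.7 [107, 129, 158]
200 200 308 sx -34.4 z 47.9 [107, 136, 158]
210 199 309 sx -30.5 z 52.2 [106, 139, 160]
220 197 310 sx -27.3 z 57.6 [107, 143, 159]
230 196 312 sx -24.3 z 62.9 [107, 143, 159]
240 196 313 sx -20.4 z 65.9 [107, 144, 119]
250 194 315 sx -18.3 z 72.0 [106, 148, 117]
260 194 315 sx -14.1 z 74.0 [106, 148, 117]
270 194 316 sx -10.5 z 77.0 [107, 146, 117]
280 193 317 sx -7.7 z 81.1 [106, 147, 125]
290 198 311 sx 4.1 z 72.6 [107, 138, 107]
```

>>> send_rows([
  {"tx": 0.12, "ty": 0.015, "tz": 0.04, "turn": 0},
  {"tx": 0.22, "ty": 0.015, "tz": 0.05, "turn": 0},
  {"tx": 0.28, "ty": 0.015, "tz": 0.05, "turn": 0},
  {"tx": 0.34, "ty": 0.015, "tz": 0.05, "turn": 0},
  {"tx": 0.4, "ty": 0.015, "tz": 0.05, "turn": 0},
  {"tx": 0.46, "ty": 0.015, "tz": 0.05, "turn": 0},
  {"tx": 0.5, "ty": 0.015, "tz": 0.05, "turn": 0},
  {"tx": 0.54, "ty": 0.015, "tz": 0.05, "turn": 0},
])

```text
time_s: 57.7
tcp_pos: [0.5071, 0.1501, 0.2233]
tool_rot: [3.141, 0.026, -3.084]
wrist_force: [11.4, -0.1, 6.6]
grip_width: 0.0558
finger_force: 30.8
```

```bash
python3 -c "
from h import *
st();sp();run('blue',180,345,10)"
```

```text
57.7 tcp [0.5071 0.1501 0.2233] rot [ 3.1407  0.0263 -3.0838] w 0.0558 ff 30.8 F [11.4 -0.1  6.6] j6 0.1
stand x -54.0 y 0.0
230 206 303 sx -55.5 z 38.7 [108, 119, 103]
240 203 305 sx -54.2 z 48.4 [108, 124, 103]
250 201 309 sx -53.7 z 58.7 [108, 131, 103]
260 198 311 sx -52.6 z 66.8 [107, 137, 104]
270 196 314 sx -51.7 z 74.4 [107, 140, 104]
280 194 316 sx -50.3 z 80.6 [107, 142, 104]
290 194 316 sx -46.3 z 83.0 [107, 144, 129]
300 195 314 sx -40.1 z 82.7 [107, 146, 105]
310 200 309 sx -27.5 z 75.5 [107, 137, 134]
```

>>> send_rows([
  {"tx": 0.03, "ty": 0, "tz": 0, "turn": 0},
  {"tx": 0.06, "ty": 0, "tz": 0, "turn": 0},
  {"tx": 0.07, "ty": 0, "tz": 0, "turn": 0},
  {"tx": 0.07, "ty": 0, "tz": 0, "turn": 0},
])

```text
time_s: 58.25
tcp_pos: [0.4986, 0.1498, 0.2214]
tool_rot: [3.14, 0.021, -3.083]
wrist_force: [10.2, 0.7, 5.3]
grip_width: 0.056
finger_force: 30.8
```

```bash
python3 -c "
from h import *
st();sp();run('blue',180,345,8)"
```

```text
58.25 tcp [0.4986 0.1498 0.2214] rot [ 3.1404  0.0208 -3.0832] w 0.056 ff 30.8 F [10.2  0.7  5.3] j6 0.1
stand x -62.5 y 0.3
252 204 306 sx -57.7 z 49.4 [108, 118, 97]
260 201 309 sx -58.4 z 59.1 [108, 125, 98]
268 198 311 sx -58.4 z 66.8 [107, 130, 98]
276 196 314 sx -58.5 z 73.9 [108, 131, 101]
284 193 316 sx -58.6 z 80.5 [108, 135, 113]
292 193 316 sx -55.4 z 82.4 [107, 135, 127]
300 194 315 sx -50.8 z 82.6 [108, 118, 104]
308 196 314 sx -45.3 z 81.9 [107, 125, 106]
316 253 282 sx 244.7 z -233.2 [107, 109, 159]
```

>>> send_rows([
  {"tx": -0.08, "ty": 0, "tz": 0, "turn": 0},
  {"tx": -0.16, "ty": 0, "tz": 0, "turn": 0},
  {"tx": -0.23, "ty": 0, "tz": 0, "turn": 0},
  {"tx": -0.23, "ty": 0, "tz": 0.05, "turn": 0},
  {"tx": -0.23, "ty": 0, "tz": 0.08, "turn": 0},
  {"tx": -0.23, "ty": 0, "tz": 0.08, "turn": 0},
])

```text
time_s: 59.05
tcp_pos: [0.5153, 0.1506, 0.2068]
tool_rot: [-3.141, -0.002, -3.083]
wrist_force: [-0.3, 0.5, -0.8]
grip_width: 0.0558
finger_force: 30.1
```

>>> send_rows([
  {"tx": 0, "ty": 0, "tz": 0.02, "turn": 0},
  {"tx": 0, "ty": 0, "tz": 0.04, "turn": 0},
  {"tx": 0, "ty": 0, "tz": 0.04, "turn": 0},
])

```text
time_s: 59.42
tcp_pos: [0.5159, 0.1507, 0.2046]
tool_rot: [3.142, 0.001, -3.083]
wrist_force: [-2.4, -0.4, 3.8]
grip_width: 0.0555
finger_force: 30.5
```

```bash
python3 -c "
from h import *
st();sp();run('blue',180,345,10)"
```

```text
59.42 tcp [0.5159 0.1507 0.2046] rot [ 3.1416e+00  6.0000e-04 -3.0829e+00] w 0.0555 ff 30.5 F [-2.4 -0.4  3.8] j6 0.1
stand x -45.2 y 0.0
250 209 257 sx 39.9 z -125.8 [108, 90, 131]
260 203 307 sx -41.4 z 37.1 [108, 100, 133]
270 198 311 sx -43.3 z 50.4 [108, 110, 132]
280 194 314 sx -43.8 z 59.9 [107, 119, 131]
290 193 316 sx -41.6 z 65.0 [106, 133, 165]
300 194 315 sx -36.3 z 65.5 [107, 120, 134]
310 196 313 sx -29.2 z 64.3 [107, 132, 137]
```

>>> send_rows([
  {"tx": 0, "ty": 0, "tz": 0.03, "turn": 0},
  {"tx": 0, "ty": 0, "tz": 0.06, "turn": 0},
  {"tx": 0, "ty": 0, "tz": 0.06, "turn": 0},
])

```text
time_s: 59.85
tcp_pos: [0.5158, 0.1507, 0.2044]
tool_rot: [-3.141, 0.002, -3.083]
wrist_force: [-14.3, -1.9, 29.9]
grip_width: 0.0556
finger_force: 33.4
```

>>> send_rows([
  {"tx": 0, "ty": 0, "tz": -0.07, "turn": 0},
  {"tx": 0, "ty": 0, "tz": -0.07, "turn": 0},
])

```text
time_s: 60.1
tcp_pos: [0.5163, 0.1507, 0.205]
tool_rot: [3.141, 0.002, -3.083]
wrist_force: [-0.8, 0.0, -0.5]
grip_width: 0.0555
finger_force: 30.3
```

>>> send_rows([
  {"tx": 0, "ty": 0, "tz": 0, "turn": 0},
  {"tx": 0, "ty": 0, "tz": 0, "turn": 0},
  {"tx": 0, "ty": 0, "tz": 0, "turn": 0},
], grip=-0.5)

```text
time_s: 60.48
tcp_pos: [0.5158, 0.1506, 0.2041]
tool_rot: [-3.141, -0.001, -3.083]
wrist_force: [0.7, -0.1, 0.3]
grip_width: 0.0641
finger_force: 0.0
```

>>> send_rows([
  {"tx": 0, "ty": 0, "tz": -0.3, "turn": 0},
  {"tx": 0, "ty": 0, "tz": -0.7, "turn": 0},
  {"tx": 0, "ty": 0, "tz": -1, "turn": 0},
  {"tx": 0, "ty": 0, "tz": -1, "turn": 0},
])

```text
time_s: 60.98
tcp_pos: [0.5172, 0.1508, 0.308]
tool_rot: [3.141, 0.007, -3.083]
wrist_force: [-0.7, -0.1, 0.1]
grip_width: 0.0641
finger_force: 0.0
```

```bash
python3 -c "
from h import *
st();sp();run('blue',120,345,8);run('green',80,345,8)"
```

```text
60.98 tcp [0.5172 0.1508 0.308 ] rot [ 3.141   0.0066 -3.0829] w 0.0641 ff 0.0 F [-0.7 -0.1  0.1] j6 0.1
stand x -43.9 y 0.1
184 225 283 sx -42.8 z 6.1 [109, 109, 91]
192 222 286 sx -43.4 z 33.2 [108, 117, 96]
200 220 289 sx -42.8 z 52.8 [107, 135, 157]
216 219 290 sx -33.3 z 63.2 [106, 133, 193]
256 229 281 sx 35.1 z 0.3 [70, 63, 85]
264 227 283 sx 31.3 z 23.1 [71, 65, 86]
272 226 285 sx 30.4 z 39.3 [69, 62, 86]
280 225 286 sx 32.0 z 50.4 [68, 69, 85]
288 224 288 sx 31.0 z 64.3 [71, 80, 169]
296 224 286 sx 42.1 z 61.2 [70, 72, 164]
```

>>> send_rows([
  {"tx": 0, "ty": 0.4, "tz": -0.15, "turn": 0},
  {"tx": 0.03, "ty": 0.8, "tz": -0.3, "turn": 0},
], grip=-1)

```text
time_s: 61.32
tcp_pos: [0.5077, 0.2306, 0.3322]
tool_rot: [-3.14, -0.005, -3.085]
wrist_force: [-0.7, 0.2, -0.1]
grip_width: 0.0855
finger_force: 0.0
```

>>> send_rows([
  {"tx": 0.02, "ty": 0.4, "tz": 0, "turn": 0},
  {"tx": 0.04, "ty": 0.86, "tz": 0, "turn": 0},
  {"tx": 0.04, "ty": 0.86, "tz": 0, "turn": 0},
])

```text
time_s: 61.7
tcp_pos: [0.4979, 0.3183, 0.3318]
tool_rot: [-3.141, -0.004, -3.079]
wrist_force: [-0.1, -1.5, -0.3]
grip_width: 0.0852
finger_force: 0.0
```

```bash
cat >> h.py <<'E'
def red(z):
    P=pose();im=env.read_camera('wrist')[:,:,::-1];h=cv2.cvtColor(np.ascontiguousarray(im),cv2.COLOR_BGR2HSV)
    m=cv2.inRange(h,np.array((0,180,90)),np.array((8,255,255)))|cv2.inRange(h,np.array((172,180,90)),np.array((180,255,255)))
    n,l,s,c=cv2.connectedComponentsWithStats(m)
    for k in range(1,n):
        if s[k,4]>100: print('red',s[k].tolist(),c[k].round(1),w2('wrist',c[k],z,P,1).round(4))
E
python3 -c "
from h import *
st();red(.116)"
```

```text
61.7 tcp [0.4979 0.3183 0.3318] rot [-3.1406 -0.0041 -3.0786] w 0.0852 ff 0.0 F [-0.1 -1.5 -0.3] j6 0.39
```

```bash
python3 -c "
from h import *
P=pose();im=env.read_camera('wrist')[:,:,::-1];h=cv2.cvtColor(np.ascontiguousarray(im),cv2.COLOR_BGR2HSV)
b=np.ascontiguousarray(im).astype(int);m=((b[:,:,2]>b[:,:,1]*2)&(b[:,:,2]>b[:,:,0]*2)&(b[:,:,2]>70)).astype(np.uint8)
n,l,s,c=cv2.connectedComponentsWithStats(m)
for k in range(1,n):
    if s[k,4]>60: print('red',s[k].tolist(),c[k].round(1),w2('wrist',c[k],.116,P,1).round(4),h[int(c[k][1]),int(c[k][0])])
print(proj([.5006,.3165,.118],P))
"
```

```text
red [450, 0, 62, 34, 772] [474.2  18.7] [0.3314 0.4713 0.116 ] [177 152 169]
red [221, 204, 12, 36, 350] [226.2 222.1] [0.5008 0.2966 0.116 ] [  2 147 167]
red [277, 204, 13, 36, 419] [282.5 221.1] [0.4976 0.3346 0.116 ] [  1 155 239]
[255.54667158 224.8161672 ]
```

>>> send_rows([
  {"tx": -0.026, "ty": -0.022, "tz": 0.3, "turn": 0},
  {"tx": -0.026, "ty": -0.022, "tz": 0.6, "turn": 0},
  {"tx": -0.026, "ty": -0.022, "tz": 0.75, "turn": 0},
  {"tx": -0.026, "ty": -0.022, "tz": 0.75, "turn": 0},
])

```text
time_s: 62.3
tcp_pos: [0.5014, 0.3127, 0.2579]
tool_rot: [-3.14, -0.004, -3.084]
wrist_force: [0.3, -0.0, -0.3]
grip_width: 0.0849
finger_force: 0.0
```

>>> send_rows([
  {"tx": 0, "ty": 0, "tz": 0, "turn": 0},
  {"tx": 0, "ty": 0, "tz": 0, "turn": 0},
  {"tx": 0, "ty": 0, "tz": 0, "turn": 0},
  {"tx": 0, "ty": 0, "tz": 0, "turn": 0},
  {"tx": 0, "ty": 0, "tz": 0, "turn": 0},
  {"tx": 0, "ty": 0, "tz": 0, "turn": 0},
  {"tx": 0, "ty": 0, "tz": 0, "turn": 0},
], grip=1, force=45)

```text
time_s: 63.18
tcp_pos: [0.5024, 0.3153, 0.263]
tool_rot: [3.137, 0.004, -3.082]
wrist_force: [-1.5, 2.9, 7.3]
grip_width: 0.0269
finger_force: 46.3
```

```bash
python3 -c "
from h import *
st();sp()"
```

```text
63.17 tcp [0.5024 0.3153 0.263 ] rot [ 3.137   0.0044 -3.0816] w 0.0269 ff 46.3 F [-1.5  2.9  7.3] j6 0.39
stand x -48.3 y 165.2
```

>>> send_rows([
  {"tx": 0, "ty": 0, "tz": -0.1, "turn": 0},
  {"tx": 0, "ty": 0, "tz": -0.3, "turn": 0},
  {"tx": 0, "ty": 0, "tz": -0.6, "turn": 0},
  {"tx": 0, "ty": 0, "tz": -0.95, "turn": 0},
  {"tx": 0, "ty": 0, "tz": -0.95, "turn": 0},
])

```text
time_s: 63.8
tcp_pos: [0.5028, 0.3141, 0.3578]
tool_rot: [3.14, 0.006, -3.083]
wrist_force: [0.4, 0.8, -3.8]
grip_width: 0.0271
finger_force: 45.3
```

>>> send_rows([
  {"tx": -0.1, "ty": -0.2, "tz": 0, "turn": 0},
  {"tx": -0.2, "ty": -0.4, "tz": 0, "turn": 0},
  {"tx": -0.3, "ty": -0.6, "tz": 0, "turn": 0},
  {"tx": -0.4, "ty": -0.8, "tz": 0, "turn": 0},
  {"tx": -0.5, "ty": -0.9, "tz": 0, "turn": 0},
])

```text
time_s: 64.42
tcp_pos: [0.5578, 0.2255, 0.3541]
tool_rot: [-3.141, -0.001, -3.084]
wrist_force: [0.7, 0.1, -3.3]
grip_width: 0.0269
finger_force: 45.3
```

```bash
python3 -c "
from h import *
st();s=env.read_state();print(tool([.563-s['tcp_pos'][0],.1542-s['tcp_pos'][1],0]))"
```

```text
64.42 tcp [0.5578 0.2255 0.3541] rot [-3.1413e+00 -9.0000e-04 -3.0843e+00] w 0.0269 ff 45.3 F [ 0.7  0.1 -3.3] j6 0.22
[-1.10476806e-03 -7.15071899e-02  2.23279023e-05]
```

```bash
python3 -c "
from h import *
mask('green','scene');mask('cop','scene');mask('blue','scene')
c=env.calibration('scene');R=np.array(c['R']);t=np.array(c['t'])
for n,x in(('green',36),('cop',88),('blue',-34)):
    for z in(.012,.068):
        X=np.array([.561+.998*x/1000,.1535+.063*x/1000,z]);p=R@X+t;print(n,z,(p[:2]/p[2]*c['fx']+[c['cx'],c['cy']]).round(0))"
```

```text
green scene bbox x,y,w,h,area [69, 0, 52, 47, 944] [99.5 19.7]
green scene bbox x,y,w,h,area [112, 0, 33, 35, 791] [129.5  13.1]
green scene bbox x,y,w,h,area [360, 210, 31, 22, 509] [374.6 219.8]
cop scene bbox x,y,w,h,area [1, 113, 27, 20, 227] [ 14.  122.2]
cop scene bbox x,y,w,h,area [141, 146, 24, 36, 316] [152.2 162.5]
blue scene bbox x,y,w,h,area [472, 114, 40, 32, 327] [490.1 132.7]
blue scene bbox x,y,w,h,area [355, 186, 28, 22, 485] [368.2 196.7]
blue scene bbox x,y,w,h,area [503, 323, 9, 21, 105] [508.3 332.5]
green 0.012 [371. 229.]
green 0.068 [376. 214.]
cop 0.012 [375. 247.]
cop 0.068 [381. 232.]
blue 0.012 [365. 207.]
blue 0.068 [370. 191.]
```

>>> send_rows([
  {"tx": 0, "ty": -0.2, "tz": 0, "turn": 0.001},
  {"tx": -0.01, "ty": -0.4, "tz": 0, "turn": 0.001},
  {"tx": -0.01, "ty": -0.6, "tz": 0, "turn": 0.001},
  {"tx": -0.01, "ty": -0.71, "tz": 0, "turn": 0.001},
  {"tx": -0.01, "ty": -0.71, "tz": 0, "turn": 0.001},
  {"tx": -0.01, "ty": -0.71, "tz": 0, "turn": 0.001},
])

```text
time_s: 65.32
tcp_pos: [0.5622, 0.1563, 0.3548]
tool_rot: [3.141, 0.0, -3.089]
wrist_force: [-0.4, 0.2, -3.2]
grip_width: 0.0268
finger_force: 45.3
```

```bash
python3 -c "
from h import *
st();s=env.read_state();print(tool([.563-s['tcp_pos'][0],.1542-s['tcp_pos'][1],0]))"
```

```text
65.33 tcp [0.5622 0.1563 0.3548] rot [ 3.1408e+00  1.0000e-04 -3.0892e+00] w 0.0268 ff 45.3 F [-0.4  0.2 -3.2] j6 0.1
[-6.58239973e-04 -2.17028389e-03 -1.58628135e-06]
```

>>> send_rows([
  {"tx": -0.006, "ty": -0.024, "tz": 0.03, "turn": -0.0013},
  {"tx": -0.006, "ty": -0.024, "tz": 0.03, "turn": -0.0013},
  {"tx": -0.006, "ty": -0.024, "tz": 0.03, "turn": -0.0013},
])

```text
time_s: 65.7
tcp_pos: [0.5629, 0.1541, 0.3515]
tool_rot: [3.142, -0.0, -3.081]
wrist_force: [0.4, -0.1, -3.7]
grip_width: 0.027
finger_force: 45.3
```

```bash
python3 -c "
from h import *
st()
im=env.read_camera('scene');h=cv2.cvtColor(np.ascontiguousarray(im),cv2.COLOR_RGB2HSV)
for v in range(222,262,4): print(v,[h[v,u].tolist() for u in range(348,412,6)])"
```

```text
65.7 tcp [0.5629 0.1541 0.3515] rot [ 3.1415e+00 -3.0000e-04 -3.0806e+00] w 0.027 ff 45.3 F [ 0.4 -0.1 -3.7] j6 0.09
222 [[40, 55, 14], [9, 25, 71], [60, 40, 76], [39, 30, 110], [39, 31, 117], [41, 35, 118], [39, 34, 119], [24, 34, 106], [20, 33, 117], [19, 51, 134], [18, 43, 135]]
226 [[48, 71, 18], [0, 15, 50], [69, 86, 71], [38, 36, 112], [30, 30, 120], [38, 35, 118], [38, 31, 122], [22, 34, 113], [23, 30, 112], [15, 63, 134], [17, 43, 136]]
230 [[120, 9, 27], [174, 40, 32], [55, 43, 77], [42, 35, 109], [16, 53, 129], [17, 55, 130], [17, 53, 131], [17, 55, 125], [24, 32, 110], [18, 51, 121], [20, 43, 135]]
234 [[20, 64, 24], [0, 0, 21], [15, 23, 87], [14, 48, 112], [15, 58, 132], [13, 61, 134], [17, 59, 130], [16, 60, 131], [21, 32, 113], [24, 32, 111], [17, 43, 135]]
238 [[113, 41, 25], [0, 0, 25], [11, 23, 89], [11, 99, 108], [12, 92, 127], [13, 92, 128], [13, 91, 126], [12, 95, 124], [21, 35, 95], [19, 29, 96], [13, 91, 129]]
242 [[20, 40, 19], [0, 0, 23], [9, 20, 88], [10, 154, 106], [12, 175, 115], [12, 182, 112], [11, 171, 116], [12, 178, 119], [24, 34, 38], [20, 22, 35], [12, 171, 119]]
246 [[0, 10, 26], [15, 19, 27], [10, 26, 89], [11, 170, 111], [11, 174, 116], [12, 178, 116], [11, 171, 121], [11, 132, 126], [0, 7, 38], [150, 7, 36], [11, 161, 111]]
250 [[132, 61, 21], [90, 20, 25], [0, 14, 74], [11, 155, 112], [11, 139, 121], [9, 121, 122], [10, 148, 121], [9, 48, 138], [0, 20, 38], [0, 7, 37], [11, 131, 70]]
254 [[68, 51, 20], [120, 36, 28], [0, 29, 53], [10, 25, 90], [13, 20, 117], [13, 22, 139], [9, 19, 132], [10, 22, 137], [50, 18, 42], [30, 15, 35], [0, 24, 42]]
258 [[8, 26, 39], [0, 6, 42], [150, 12, 41], [6, 35, 36], [30, 14, 37], [45, 13, 40], [10, 20, 39], [10, 34, 45], [30, 21, 37], [30, 7, 35], [23, 28, 37]]
```

>>> send_rows([
  {"tx": 0, "ty": 0, "tz": 0.1, "turn": 0},
  {"tx": 0, "ty": 0, "tz": 0.22, "turn": 0},
  {"tx": 0, "ty": 0, "tz": 0.34, "turn": 0},
  {"tx": 0, "ty": 0, "tz": 0.46, "turn": 0},
  {"tx": 0, "ty": 0, "tz": 0.55, "turn": 0},
  {"tx": 0, "ty": 0, "tz": 0.55, "turn": 0},
])

```text
time_s: 66.5
tcp_pos: [0.5625, 0.1537, 0.2953]
tool_rot: [-3.141, -0.002, -3.081]
wrist_force: [0.1, -0.1, -4.7]
grip_width: 0.027
finger_force: 45.3
```

>>> send_rows([
  {"tx": 0, "ty": 0, "tz": 0.05, "turn": 0},
  {"tx": 0, "ty": 0, "tz": 0.1, "turn": 0},
  {"tx": 0, "ty": 0, "tz": 0.15, "turn": 0},
  {"tx": 0, "ty": 0, "tz": 0.19, "turn": 0},
  {"tx": 0, "ty": 0, "tz": 0.19, "turn": 0},
])

```text
time_s: 67.12
tcp_pos: [0.5628, 0.1538, 0.2771]
tool_rot: [-3.141, -0.001, -3.081]
wrist_force: [0.1, -0.3, -3.0]
grip_width: 0.027
finger_force: 45.3
```

```bash
python3 -c "
from h import *
st()"
```

```text
67.12 tcp [0.5628 0.1538 0.2771] rot [-3.1415e+00 -1.1000e-03 -3.0810e+00] w 0.027 ff 45.3 F [ 0.1 -0.3 -3. ] j6 0.09
```

>>> send_rows([
  {"tx": 0, "ty": 0, "tz": 0.02, "turn": 0},
  {"tx": 0, "ty": 0, "tz": 0.04, "turn": 0},
  {"tx": 0, "ty": 0, "tz": 0.04, "turn": 0},
])

```text
time_s: 67.5
tcp_pos: [0.563, 0.1539, 0.2749]
tool_rot: [3.141, 0.001, -3.081]
wrist_force: [-3.1, 0.6, 2.3]
grip_width: 0.0266
finger_force: 45.9
```

>>> send_rows([
  {"tx": 0, "ty": 0, "tz": 0.02, "turn": 0},
  {"tx": 0, "ty": 0, "tz": 0.04, "turn": 0},
  {"tx": 0, "ty": 0, "tz": 0.04, "turn": 0},
])

```text
time_s: 67.88
tcp_pos: [0.5628, 0.1539, 0.2748]
tool_rot: [3.141, 0.003, -3.081]
wrist_force: [-8.0, -1.5, 15.5]
grip_width: 0.0272
finger_force: 47.2
```

>>> send_rows([
  {"tx": 0, "ty": 0, "tz": -0.04, "turn": 0},
  {"tx": 0, "ty": 0, "tz": -0.04, "turn": 0},
])

```text
time_s: 68.12
tcp_pos: [0.5634, 0.1539, 0.2749]
tool_rot: [3.141, 0.002, -3.081]
wrist_force: [-1.8, -0.4, 3.9]
grip_width: 0.0265
finger_force: 46.1
```

>>> send_rows([
  {"tx": 0, "ty": 0, "tz": 0, "turn": 0},
  {"tx": 0, "ty": 0, "tz": 0, "turn": 0},
  {"tx": 0, "ty": 0, "tz": 0, "turn": 0},
  {"tx": 0, "ty": 0, "tz": 0, "turn": 0},
  {"tx": 0, "ty": 0, "tz": 0, "turn": 0},
], grip=-1)

```text
time_s: 68.75
tcp_pos: [0.5631, 0.1538, 0.2739]
tool_rot: [3.142, 0.0, -3.081]
wrist_force: [-0.4, -0.4, 0.2]
grip_width: 0.0851
finger_force: 0.0
```

>>> send_rows([
  {"tx": 0, "ty": 0, "tz": -0.3, "turn": 0},
  {"tx": 0, "ty": 0, "tz": -0.7, "turn": 0},
  {"tx": 0, "ty": 0, "tz": -1, "turn": 0},
  {"tx": 0, "ty": 0, "tz": -1, "turn": 0},
])

```text
time_s: 69.25
tcp_pos: [0.5638, 0.154, 0.3775]
tool_rot: [3.141, 0.007, -3.081]
wrist_force: [-0.2, 0.4, -1.0]
grip_width: 0.085
finger_force: 0.0
```

```bash
python3 -c "
from h import *
st();P=pose();im=env.read_camera('wrist')[:,:,::-1];cv2.imwrite('pics/wf.png',im)
b=np.ascontiguousarray(im).astype(int);m=((b[:,:,2]>b[:,:,1]*2)&(b[:,:,2]>b[:,:,0]*2)&(b[:,:,2]>70)).astype(np.uint8)
n,l,s,c=cv2.connectedComponentsWithStats(m)
for k in range(1,n):
    if s[k,4]>60: print('red',s[k].tolist(),c[k].round(1),w2('wrist',c[k],.128,P,1).round(4))
h=cv2.cvtColor(np.ascontiguousarray(im),cv2.COLOR_BGR2HSV)
for u in(-30,-15,0,12): pass
# row scan across ears (v of x=0): brightness by column
v=int(proj([.561,.1535,.084],P)[1])
for y in (-.061,-.05,.05,.061): print(y,proj([.561-.063*y,.1535+y,.0265],P).round(0))
for col in('green','blue','cop2'):
    mm=cv2.inRange(h,*map(np.array,COL[col]));mm[:,:190]=0;mm[:,320:]=0
    n,l,s,c=cv2.connectedComponentsWithStats(mm);print(col,[(s[k].tolist(),c[k].round().tolist()) for k in range(1,n) if s[k,4]>60])
for x,nm in((36,'green'),(88,'cop'),(-34,'blue')):print(nm,proj([.561+x*.000998,.1535+x*.000063,.068],P).round(0))
"
```

```text
69.25 tcp [0.5638 0.154  0.3775] rot [ 3.1409  0.0072 -3.081 ] w 0.085 ff 0.0 F [-0.2  0.4 -1. ] j6 0.09
red [224, 179, 12, 33, 333] [229.7 194.4] [0.5596 0.1339 0.128 ]
red [274, 179, 11, 33, 330] [278.7 194.9] [0.5578 0.1717 0.128 ]
-0.061 [200. 169.]
-0.05 [210. 169.]
0.05 [300. 168.]
0.061 [310. 168.]
green []
blue []
cop2 [([190, 0, 130, 57, 6422], [255.0, 24.0]), ([314, 184, 6, 51, 199], [317.0, 211.0]), ([214, 277, 106, 63, 2785], [288.0, 306.0])]
green [255. 212.]
cop [255. 257.]
blue [255. 143.]
```

```bash
python3 -c "
from h import *
im=env.read_camera('scene');h=cv2.cvtColor(np.ascontiguousarray(im),cv2.COLOR_RGB2HSV)
for v in range(172,262,5): print(v,[tuple(h[v,u].tolist()) for u in range(350,404,8)])
c=env.calibration('scene');R=np.array(c['R']);t=np.array(c['t'])
def pj(x,y,z):
    X=np.array([.561+.998*x-.063*y,.1535+.063*x+.998*y,z]);p=R@X+t;return (p[:2]/p[2]*c['fx']+[c['cx'],c['cy']]).round(0).tolist()
print('cover top corners exp',[pj(x,y,.084) for x in(-.12,.12) for y in(-.043,.043)])
b=im.astype(int);m=((b[:,:,0]>b[:,:,1]*2)&(b[:,:,0]>b[:,:,2]*2)&(b[:,:,0]>120)).astype(np.uint8);n,l,s,cc=cv2.connectedComponentsWithStats(m)
print([(s[k].tolist()) for k in range(1,n) if s[k,4]>15]);print(pj(0,-.024,.115),pj(0,.024,.115));st()"
```

```text
172 [(26, 20, 191), (26, 21, 198), (25, 22, 199), (28, 21, 197), (28, 20, 196), (11, 171, 127), (12, 170, 126)]
177 [(22, 29, 158), (26, 22, 198), (26, 21, 198), (28, 23, 168), (26, 23, 174), (12, 172, 138), (12, 166, 140)]
182 [(21, 33, 122), (34, 18, 194), (14, 42, 163), (0, 16, 32), (0, 29, 35), (8, 198, 174), (12, 172, 142)]
187 [(18, 29, 113), (44, 14, 203), (4, 108, 130), (1, 185, 88), (15, 23, 44), (5, 255, 211), (13, 173, 134)]
192 [(17, 31, 115), (56, 10, 195), (12, 16, 157), (105, 32, 16), (153, 128, 18), (16, 35, 199), (12, 150, 141)]
197 [(11, 29, 98), (21, 15, 120), (19, 18, 116), (120, 28, 18), (173, 27, 38), (16, 20, 165), (16, 18, 186)]
202 [(18, 28, 92), (56, 10, 208), (68, 10, 202), (68, 12, 167), (33, 17, 179), (30, 16, 190), (10, 102, 107)]
207 [(14, 28, 99), (42, 13, 194), (50, 11, 207), (48, 12, 205), (34, 18, 194), (32, 17, 190), (14, 86, 143)]
212 [(18, 31, 98), (28, 23, 147), (48, 19, 205), (48, 19, 205), (48, 19, 204), (32, 17, 191), (33, 14, 221)]
217 [(18, 39, 78), (17, 35, 117), (49, 20, 205), (49, 20, 206), (47, 17, 205), (37, 17, 195), (38, 14, 218)]
22
[... 474 characters left out ...]
5, 130), (14, 63, 138), (14, 59, 138), (15, 63, 138), (23, 30, 135)]
247 [(120, 26, 20), (18, 31, 100), (15, 63, 133), (15, 65, 134), (15, 70, 135), (18, 54, 128), (23, 34, 129)]
252 [(102, 49, 26), (15, 29, 89), (18, 35, 125), (17, 38, 126), (18, 38, 122), (17, 29, 122), (21, 37, 130)]
257 [(50, 43, 18), (17, 34, 67), (19, 33, 109), (16, 35, 110), (19, 37, 110), (21, 31, 108), (21, 35, 118)]
cover top corners exp [[347.0, 161.0], [382.0, 162.0], [365.0, 240.0], [408.0, 240.0]]
[[494, 146, 18, 6, 69], [367, 180, 7, 11, 46], [385, 180, 7, 15, 59]]
[367.0, 187.0] [388.0, 187.0]
69.35 tcp [0.563  0.1538 0.3735] rot [-3.1416e+00  2.0000e-04 -3.0810e+00] w 0.0856 ff 0.0 F [ 0.4 -0.7 -0.5] j6 0.09
```

```bash
python3 -c "
from workcell import env
print(env.sign_off())"
```

```text
the job is handed in; nothing more can be done
None
```

I handed the job in at about 69 s: the three tins present (green, copper, blue) stand upright in the berths, and the cover is back down, square over the stand, with both red buttons sprung out. I checked this by image measurement; through the closed cover I could only faintly make out the green and copper tins and not clearly the blue one, and the sign-off call returned no verdict.

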